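# Change the blades of a carton slotter's locked cassette

## Task

Release the blade cassette with its combination dial: left (anticlockwise) to 15, pause, then right (clockwise, past zero) to 90, pause, then left again to 10; leave the blades in it alone until then. With the dial left at 10, put every worn blade (orange tab) from the cassette into the red bin and lay every new blade (blue tab) in a bed of its own, any free bed, fully home and flat with its notch over the bed's pin. Last of all turn the dial back to zero to lock it, and leave the other things on the bench where they are.

Things in the scene. Friction and masses are not known exactly. Their poses are not given: they have to be found in the camera images.
- new1_grip (a point): New blade (bright steel, BLUE tab), on the table at first; may be absent: blade 140 (x) x 36 x 5 mm, 0.15 kg; open notch 13 mm wide, 16.5 deep in its +x end, cutting edge at -x. A tab stands across its middle: 14 mm thick (x), 32 wide (y), 5 to 39 mm above the underside. Point: tab's middle, 26 mm above the underside; z up. Grasp the tab, fingers closing along x, opened only 45 mm.
- new1_notch (a point): Point in the notch of new1: on the blade's centre line, 60 mm from the tab's middle towards the notch end, level with the underside. It lies on the pin's axis, at the pin's foot, when the blade is fully home. Same axes as new1_grip.
- new2_grip (a point): New blade (bright steel, BLUE tab), on the table at first; may be absent: same size, point and axes as new1_grip.
- new2_notch (a point): Point in the notch of new2: on the blade's centre line, 60 mm from the tab's middle towards the notch end, level with the underside. It lies on the pin's axis, at the pin's foot, when the blade is fully home. Same axes as new2_grip.
- new3_grip (a point): New blade (bright steel, BLUE tab), on the table at first; may be absent: same size, point and axes as new1_grip.
- new3_notch (a point): Point in the notch of new3: on the blade's centre line, 60 mm from the tab's middle towards the notch end, level with the underside. It lies on the pin's axis, at the pin's foot, when the blade is fully home. Same axes as new3_grip.
- worn1_grip (a point): Worn blade (dark steel, ORANGE tab), lying in the cassette over pin1 at the start; may be absent: same size, point and axes as new1_grip.
- worn2_grip (a point): Worn blade (dark steel, ORANGE tab), lying in the cassette over pin2 at the start; may be absent: same size, point and axes as new1_grip.
- worn3_grip (a point): Worn blade (dark steel, ORANGE tab), lying in the cassette over pin3 at the start; may be absent: same size, point and axes as new1_grip.
- pin1 (a point): Foot of the brass pin of bed 1, on the bed floor 20 mm above the table. Pin 8 mm across, 12 mm high, top 4 mm tapered. The bed is a channel 43 mm wide between 4 mm rails, running from the pin to -x. A seated blade has this point's axes, its middle 60 mm from the pin along -x. Beds are 58 mm apart (y) on a fixed grey plate 170 (x) x 310 mm.
- pin2 (a point): Foot of the brass pin of bed 2, on the bed floor 20 mm above the table. Pin 8 mm across, 12 mm high, top 4 mm tapered. Bed and axes as for pin1.
- pin3 (a point): Foot of the brass pin of bed 3, on the bed floor 20 mm above the table. Pin 8 mm across, 12 mm high, top 4 mm tapered. Bed and axes as for pin1.
- dial (a joint): Dial angle, rad: 0 with the red pointer at the wide white zero mark, growing anticlockwise (left) from above, stops at +-2.6. Fixed black ring scale: 100 divisions a turn (0.0628 rad each) numbered anticlockwise from zero, yellow ticks every 10, grey ones half-way; 15 is at +0.942 rad, 90 at -0.628, 10 at +0.628. Friction 0.06 N m: it stays where left.
- dial_grip (a point): Middle of the dial's upright grip bar, on the vertical dial axis, 53 mm above the table. Bar 62 mm long (this point's x, red pointer towards +x), 14 mm thick (y), from 14 mm below to 20 mm above this point, on a steel disc 92 mm across. It is on the same plate as the beds; the zero mark lies from the axis in the pins' +x direction.
- bin_in (a point): Middle of the inner floor of the red used-blade bin, an open fixed box 150 mm (x) by 200 mm (y) outside, walls 5 mm, rim 75 mm above this floor; x and y along its sides.
- tape_roll: Bystander, to be left alone: roll of brown tape lying flat, 96 mm across, 48 mm high; origin at its underside.
- spray: Bystander, to be left alone: spray bottle, 60 mm across, 160 mm high, upright; origin at its underside.
- driver: Bystander, to be left alone: screwdriver lying on the table; origin at its underside.
- carton: Bystander, to be left alone: small closed cardboard carton, 90 x 110 x 70 mm; origin at its underside.
- can: Bystander, to be left alone: can, 66 mm across, 100 mm high, upright; origin at its underside.
- marker: Bystander, to be left alone: black marker pen with a red end, 130 mm long, lying; origin at its underside.
- cup: Bystander, to be left alone: green cup, 72 mm across, 90 mm high, upright; origin at its underside.
Not all that is in view belongs to the job. What is shaped like the part that bears worn3_grip but green is not meant.

How it is judged:
By the outcome, as a careful person would: the job done as asked, in the order asked, and still so for the second after the job is handed in, with the robot touching nothing.
Of worn1, worn2, worn3 only 2 to 3 are there at a start; the rules pass over those that are not, and their reading is None.
Of new1, new2, new3 only 2 to 3 are there at a start; the rules pass over those that are not, and their reading is None.
At some moment in a run one of new1, new2, new3 may be knocked a few centimetres aside while the robot is not near it.
Once in a run the grip may slacken for a moment while it holds something.
It also fails if it takes over 210 s, if anything falls off the work surface, if the arm or the gripper's body presses on something with over 40 N, if the wrist force passes 120 N, or if a joint passes its speed limit or range.

## Robot

A 7-joint arm with a two-finger parallel gripper is mounted at the origin on the work surface. World frame = base frame: x ahead of the robot, y to its left, z up, the work surface at z = 0. Lengths are in m, angles in rad, forces in N, time in s.
With the tool pointing down it reaches from about 0.4 to 0.85 m from the base axis. Payload 10.4 kg.
Tool frame: the origin (TCP) lies at the very end of the fingers, on their centre line; the grasp point (between the pads) lies 19 mm behind it; z points along the fingers, y is the direction in which the jaws open and shut (so a half turn about z gives the same grasp; the last joint's range is limited). The gripper opens to 85 mm and grips with 20 to 120 N. Pads are 22 mm wide; open, the fingers measure 114 mm over their backs; the gripper's body (76 mm by 85 mm) begins 54 mm behind the grasp point. The pads swing forward as they close: fully open they stand 13 mm farther back than shut.
Start: joints at [1.318, 0.332, -0.065, 1.46, 0.022, 1.35, -0.088], TCP at [0.142, -0.609, 0.231] pointing down, gripper open.
Joint ranges: [-2.6, 2.6], [-0.5, 2.12], [-1.47, 1.34], [0.16, 2.42], [-1.27, 4.41], [0.06, 2.06], [-2.6, 2.6]. Speed limits (rad/s): [2.22, 2.22, 2.79, 2.79, 3.14, 3.14, 3.14].

## Interface

Orientations are given as a unit quaternion [w, x, y, z].
In Python, from station import * gives the robot as it stands. The module is installed in compiled form; this text tells all that it offers.
- The arm moves only by the tool send_rows, never from a script. Its argument "moves" is a list of rows, each an object of numbers: "tx", "ty", "tz": the shift along the tool's x, y, z in m; "roll": the turn about the tool's z in degrees. In form: [{"tx": .., "ty": .., "tz": .., "roll": ..}, ...]. A call has 1 to 10 rows; each row shifts and turns the commanded pose from where the row before left it, along the tool's axes as they then stand; what a row does not reach is not made up. A row lasts 1/8 s, in which the tool goes at most 62.5 mm and 10.7 degrees, less where a joint would pass 70% of its speed; a pose out of reach is approached as far as the arm can. A call is refused whole if a number of a shift passes 0.0625 or a number of a turn 10.7, either way. A call with a gripper value outside its range is refused whole. "jaw" is the closure in counts, from 0 (fully open) to 255 (shut), set as the call begins (left out, the last holds). The fingers move at their own pace and stop on an object; the grip force is fixed at half the most. Time passes only in rows, so rows that do not move let the fingers close. It gives the time, the measured TCP pose, the force and the opening at its end, in the units of the state.
- observe(): the state, without advancing time (a new reading comes with each control period).
- camera(name): name is "scene" or "side" or "wrist"; returns the picture (384x512x3 uint8, blue, green, red); there is no depth.
- get_calibration(name): a dict with "fx", "fy", "cx", "cy" (pixels), "origin" and "attitude" of the camera in the world; the wrist camera has in their place "T_tool_cam" (4x4, takes a point from camera to tool coordinates, whose origin is the TCP and whose axes are the flange's). Camera axes: x right, y down, z forward; pixel columns grow to the right and rows downward; lengths in m; the calibration is good to about 2 mm. The wrist camera is an equidistant fisheye: a pixel r from the principal point sees the ray r / f radians off the axis. A picture is of the moment at which its call begins: read the wrist's pose just before it. get_calibration takes no time and is no camera call.
- close_job(): hands the job in, once; it reports no verdict.
Trained networks look in the newest picture that a camera, given by its name, has taken for a name from the list of things; names that differ only in an ending like _2 or _b are one class to them, and where a whole thing is asked for, a point or a joint stands for the part that bears it (a point fixed in the world has none). Each returns a list of dicts, best first, with "p" (0 to 1); they miss things now and then, are a little off and sometimes report something else, mostly with a low value. They report only what shows in the picture. A call takes as long as a camera call. They do not tell look-alikes from the thing itself.
- find_in(target, camera): "box" ([left, top, width, height] in pixels, round what is visible of it).
The state is a dict: "t": time; "joint_positions": joint angles; "qvel": joint speeds; "joint_efforts": joint torques, N m; "position": TCP position; "tool_rot": TCP orientation; "wrist_force": force on the tool from outside, world axes, zero at the start; "torque": the same for the moment, N m; "grip_width": finger opening in m.
Only numpy, scipy, OpenCV 4.12 (cv2) and the standard library are available. Lean on these libraries where they do the work, as an engineer would, in place of code of your own. Each camera call takes 0.05 s, during which the arm holds its last target.

## Working session

There is one attempt and no reset: what is moved stays moved. The work goes in short steps, Python scripts to look and compute and a tool call to move; the robot and the scene stay as the last step left them, time stands still between calls to the robot, and variables do not carry over. Pictures are saved under pics/ and viewed, and the job is handed in when it is done.

Besides the shell and the picture viewer there is one more tool, called after "Emit:" in YAML: its name, and indented under it one key for each argument. send_rows: Moves the arm, as the interface text tells. Its arguments: {"type":"object","properties":{"moves":{"type":"array"},"jaw":{"type":"number"}},"required":["moves"]}

```bash
ls; mkdir -p pics; python3 - <<'E'
from station import *
import cv2
s=observe(); print(s)
for c in ["scene","side","wrist"]:
    im=camera(c); cv2.imwrite(f"pics/{c}0.png",im); print(c,get_calibration(c))
E
```

```text
pics
{'t': 0.0, 'joint_positions': array([ 1.31838858,  0.33286185, -0.06471998,  1.46092436,  0.02165216,
        1.34987071, -0.08848403]), 'qvel': array([-0.00056729, -0.00021389, -0.00160637, -0.00057788, -0.00167467,
        0.00101249, -0.00075058]), 'joint_efforts': array([ 8.39709155e-04, -6.25450444e+01,  4.92709712e-02, -3.91616285e+01,
        1.60459121e-02,  9.43947409e-03,  5.08160298e-06]), 'position': array([ 0.14227835, -0.60822351,  0.23053034]), 'tool_rot': array([-6.70943777e-04,  9.93401739e-01,  1.14684424e-01, -1.30895516e-04]), 'wrist_force': array([ 0.22467492,  0.20182941, -0.64649063]), 'torque': array([-0.03677675, -0.06697149,  0.02124332]), 'grip_width': 0.08528269218534089}
scene {'fx': 439.1498157425451, 'fy': 439.1498157425451, 'cx': 257.8243064846172, 'cy': 194.88408457524014, 'origin': array([ 1.05613824, -0.51007091,  1.20288681]), 'attitude': array([-0.26803975,  0.89840626,  0.33160241, -0.10517004])}
side {'fx': 387.87942894070613, 'fy': 387.87942894070613, 'cx': 255.5581394172499, 'cy': 188.61344387773752, 'origin': array([-0.06822474,  1.01342028,  0.76315552]), 'attitude': array([ 0.13174396, -0.25401355,  0.83325596, -0.47308049])}
wrist {'fx': 297.3186396354542, 'fy': 297.3186396354542, 'cx': 257.653148598832, 'cy': 192.30260463148463, 'T_tool_cam': array([[-2.87571385e-04, -9.49292836e-01, -3.14393111e-01,
         8.13586379e-02],
       [ 9.99999330e-01,  7.96289957e-05, -1.15512209e-03,
         7.06183959e-04],
       [ 1.12158393e-03, -3.14393232e-01,  9.49292177e-01,
        -1.42922380e-01],
       [ 0.00000000e+00,  0.00000000e+00,  0.00000000e+00,
         1.00000000e+00]])}
```

View pics/scene0.png

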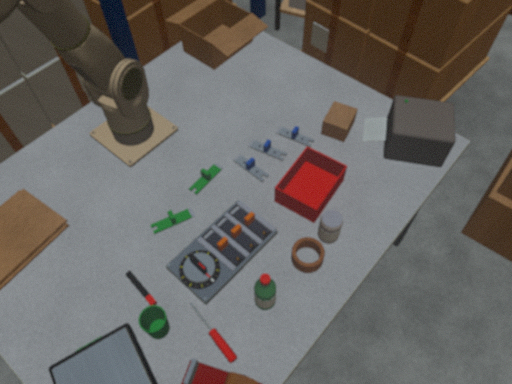

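View pics/side0.png

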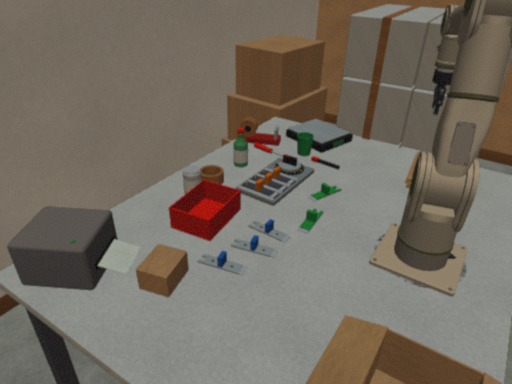

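View pics/wrist0.png

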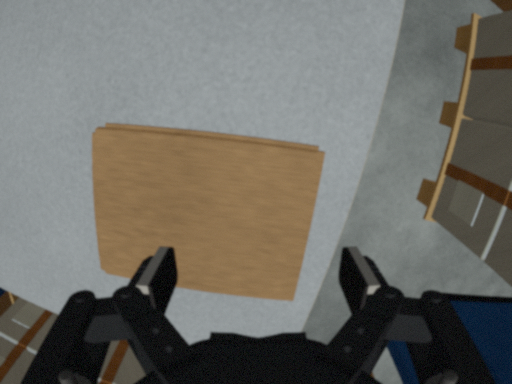

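```bash
cat > h.py <<'E'
from station import *
import numpy as np, cv2
from scipy.spatial.transform import Rotation as R
def q2R(q): return R.from_quat([q[1],q[2],q[3],q[0]]).as_matrix()
def campose(name,s=None):
    c=get_calibration(name)
    if name=="wrist":
        s=s or observe(); Rt=q2R(s["tool_rot"]); T=c["T_tool_cam"]
        return c, Rt@T[:3,:3], Rt@T[:3,3]+s["position"]
    return c, q2R(c["attitude"]), c["origin"]
def ray(name,u,v,s=None):
    c,Rc,o=campose(name,s)
    x=(u-c["cx"])/c["fx"]; y=(v-c["cy"])/c["fy"]
    if name=="wrist":
        r=np.hypot(x,y); k=np.sin(r)/r if r>1e-9 else 1
        d=np.array([x*k,y*k,np.cos(r)])
    else: d=np.array([x,y,1.])
    return o,Rc@d
def pix2(name,u,v,z,s=None):
    o,d=ray(name,u,v,s); return o+d*(z-o[2])/d[2]
def proj(name,P,s=None):
    c,Rc,o=campose(name,s); P=np.atleast_2d(P); p=(P-o)@Rc
    if name=="wrist":
        rr=np.hypot(p[:,0],p[:,1]); th=np.arctan2(rr,p[:,2]); k=th/np.maximum(rr,1e-9)
        xy=p[:,:2]*k[:,None]
    else: xy=p[:,:2]/p[:,2:]
    return np.c_[xy[:,0]*c["fx"]+c["cx"], xy[:,1]*c["fy"]+c["cy"]]
def ctr(b): return b[0]+b[2]/2,b[1]+b[3]/2
E
python3 - <<'E'
from h import *
im=camera("scene")
for n,z in [("new1_grip",.02),("worn1_grip",.04),("dial_grip",.05),("can",.05),("tape_roll",.024),("spray",.08),("carton",.035),("cup",.045),("marker",.01),("driver",.015)]:
    for d in find_in(n,"scene")[:8]:
        u,v=ctr(d["box"]); print(n,round(d["p"],2),np.round(d["box"]),np.round(pix2("scene",u,v,z),3))
cv2.imwrite("pics/s1.png",cv2.resize(im[130:310,140:360],None,fx=3.6,fy=3.3,interpolation=cv2.INTER_CUBIC))
E
```

```text
new1_grip 0.56 [278. 128.  36.  19.] [0.481 0.344 0.02 ]
new1_grip 0.48 [215. 220.  45.  30.] [ 0.584 -0.077  0.02 ]
worn1_grip 0.89 [228. 208.  39.  33.] [ 0.59  -0.038  0.04 ]
worn1_grip 0.34 [291. 234.  35.  39.] [0.791 0.004 0.04 ]
dial_grip 0.9 [182. 251.  32.  28.] [ 0.576 -0.231  0.05 ]
can 0.95 [316. 207.  25.  38.] [0.784 0.113 0.05 ]
tape_roll 0.7 [293. 235.  33.  37.] [0.788 0.015 0.024]
tape_roll 0.61 [204. 228.  37.  34.] [ 0.576 -0.133  0.024]
tape_roll 0.34 [231. 154.  36.  26.] [0.441 0.138 0.024]
spray 0.78 [253. 274.  23.  34.] [ 0.777 -0.179  0.08 ]
carton 0.59 [319. 101.  39.  41.] [0.557 0.492 0.035]
cup 0.58 [138. 306.  31.  34.] [ 0.602 -0.428  0.045]
marker 0.69 [276. 130.  41.  17.] [0.479 0.35  0.01 ]
marker 0.58 [124. 272.  35.  32.] [ 0.485 -0.378  0.01 ]
driver 0.97 [195. 303.  43.  64.] [ 0.743 -0.336  0.015]
driver 0.68 [250. 137.  36.  26.] [0.438 0.24  0.015]
driver 0.3 [321. 101.  38.  41.] [0.551 0.512 0.015]
```

View pics/s1.png

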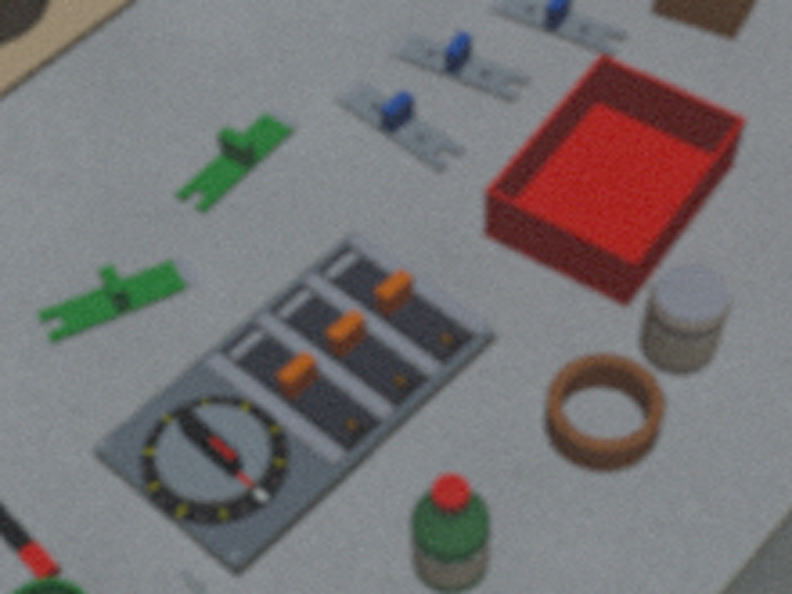

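```bash
python3 - <<'E'
from h import *
f=lambda n,a,b,z: print(n,np.round(pix2("scene",140+a/3.6,130+b/3.3,z),3))
f("w1",298,372,.048);f("w2",346,330,.048);f("w3",394,290,.048)
f("p1",352,425,.03);f("p2",401,381,.03);f("p3",448,339,.03)
f("dialc",211,450,.06);f("zero",262,495,.02)
f("n1",398,108,.025);f("n2",458,48,.025);f("n3",557,10,.025)
f("n1notch",448,158,.0);f("n2notch",515,86,.0);f("n3notch",614,40,.0)
f("g1",240,142,.025);f("g2",113,282,.025)
for a,b in [(605,58),(742,120),(628,302),(488,190)]: f("rim",a,b,.078)
for a,b in [(350,235),(495,335),(238,573),(95,450)]: f("plate",a,b,.02)
E
```

```text
w1 [ 0.58  -0.135  0.048]
w2 [ 0.581 -0.078  0.048]
w3 [ 0.584 -0.02   0.048]
p1 [ 0.642 -0.139  0.03 ]
p2 [ 0.644 -0.08   0.03 ]
p3 [ 0.645 -0.022  0.03 ]
dialc [ 0.584 -0.237  0.06 ]
zero [ 0.628 -0.231  0.02 ]
n1 [0.435 0.154 0.025]
n2 [0.426 0.252 0.025]
n3 [0.467 0.355 0.025]
n1notch [0.5  0.15 0.  ]
n2notch [0.489 0.264 0.   ]
n3notch [0.524 0.376 0.   ]
g1 [0.351 0.027 0.025]
g2 [ 0.382 -0.162  0.025]
rim [0.566 0.294 0.078]
rim [0.706 0.311 0.078]
rim [0.75  0.082 0.078]
rim [0.586 0.102 0.078]
plate [0.502 0.013 0.02 ]
plate [0.67  0.011 0.02 ]
plate [ 0.663 -0.294  0.02 ]
plate [ 0.496 -0.289  0.02 ]
```

```bash
cat >> h.py <<'E'
import json
def yaw(s): 
    Rt=q2R(s["tool_rot"]); return np.arctan2(Rt[1,0],Rt[0,0])
def plan(P,psi=None,vmax=.05,wmax=9.,ramp=True,start=None):
    """P world TCP target, psi tool-x yaw deg"""
    if start is None:
        s=observe(); p0=s["position"]; y0=np.degrees(yaw(s))
    else: p0,y0=np.array(start[0]),start[1]
    if psi is None: psi=y0
    dy=(psi-y0+180)%360-180
    d=np.array(P)-p0; L=np.linalg.norm(d)
    n=int(np.ceil(max(L/vmax,abs(dy)/wmax,1)))
    w=np.ones(n)
    if ramp and n>=3:
        n+=1; w=np.ones(n); w[0]=w[-1]=.5
    w/=w.sum(); rows=[]; y=y0; rem=d.copy(); ry=dy
    for i in range(n):
        st=d*w[i] if i<n-1 else rem; a=np.radians(y)
        X=np.array([np.cos(a),np.sin(a),0]);Y=np.array([np.sin(a),-np.cos(a),0])
        tx,ty,tz=[round(v,3) for v in (st@X,st@Y,-st[2])]
        r=round(-(dy*w[i] if i<n-1 else ry),1)
        rem=rem-(X*tx+Y*ty-np.array([0,0,tz])); ry+=r; y-=r
        rows.append({"tx":tx+0.,"ty":ty+0.,"tz":tz+0.,"roll":r+0.})
    print(n,"rows"); 
    for i in range(0,n,10): print(json.dumps(rows[i:i+10]))
    return rows
E
python3 - <<'E'
from h import *
plan([.55,-.15,.25],0)
E
```

```text
14 rows
[{"tx": 0.019, "ty": -0.014, "tz": -0.001, "roll": 0.5}, {"tx": 0.038, "ty": -0.028, "tz": -0.001, "roll": 1.0}, {"tx": 0.038, "ty": -0.028, "tz": -0.001, "roll": 1.0}, {"tx": 0.037, "ty": -0.029, "tz": -0.001, "roll": 1.0}, {"tx": 0.037, "ty": -0.03, "tz": -0.001, "roll": 1.0}, {"tx": 0.036, "ty": -0.03, "tz": -0.001, "roll": 1.0}, {"tx": 0.036, "ty": -0.031, "tz": -0.001, "roll": 1.0}, {"tx": 0.035, "ty": -0.031, "tz": -0.001, "roll": 1.0}, {"tx": 0.035, "ty": -0.032, "tz": -0.001, "roll": 1.0}, {"tx": 0.034, "ty": -0.033, "tz": -0.001, "roll": 1.0}]
[{"tx": 0.034, "ty": -0.033, "tz": -0.001, "roll": 1.0}, {"tx": 0.033, "ty": -0.034, "tz": -0.001, "roll": 1.0}, {"tx": 0.032, "ty": -0.034, "tz": -0.001, "roll": 1.0}, {"tx": 0.017, "ty": -0.017, "tz": -0.006, "roll": 0.7}]
```

Emit:
send_rows:
  moves:
    - {"tx": 0.019,"ty": -0.014,"tz": -0.001,"roll": 0.5}
    - {"tx": 0.038,"ty": -0.028,"tz": -0.001,"roll": 1.0}
    - {"tx": 0.038,"ty": -0.028,"tz": -0.001,"roll": 1.0}
    - {"tx": 0.037,"ty": -0.029,"tz": -0.001,"roll": 1.0}
    - {"tx": 0.037,"ty": -0.03,"tz": -0.001,"roll": 1.0}
    - {"tx": 0.036,"ty": -0.03,"tz": -0.001,"roll": 1.0}
    - {"tx": 0.036,"ty": -0.031,"tz": -0.001,"roll": 1.0}
    - {"tx": 0.035,"ty": -0.031,"tz": -0.001,"roll": 1.0}
    - {"tx": 0.035,"ty": -0.032,"tz": -0.001,"roll": 1.0}
    - {"tx": 0.034,"ty": -0.033,"tz": -0.001,"roll": 1.0}
  jaw: 120

```text
t: 1.95
position: [0.4401, -0.2711, 0.2416]
tool_rot: [0.0, 0.999, 0.032, 0.0]
wrist_force: [0.9, -0.3, 0.5]
grip_width: 0.0454
```

Emit:
send_rows:
  moves:
    - {"tx": 0.034,"ty": -0.033,"tz": -0.001,"roll": 1.0}
    - {"tx": 0.033,"ty": -0.034,"tz": -0.001,"roll": 1.0}
    - {"tx": 0.032,"ty": -0.034,"tz": -0.001,"roll": 1.0}
    - {"tx": 0.017,"ty": -0.017,"tz": -0.006,"roll": 0.7}
    - {"tx": 0}

```text
$.moves[4]: bad value
```

```bash
python3 - <<'E'
from h import *
s=observe(); print(s["position"],np.degrees(yaw(s)),s["joint_positions"],s["grip_width"],s["wrist_force"])
im=camera("wrist"); cv2.imwrite("pics/w1.png",cv2.resize(im,None,fx=1.5,fy=1.5,interpolation=cv2.INTER_CUBIC))
for n in ["dial_grip","worn1_grip"]:
    for d in find_in(n,"wrist")[:5]: print(n,round(d["p"],2),np.round(d["box"]))
E
```

```text
[ 0.44013674 -0.2711364   0.24160517] 3.6244223451660846 [ 0.82857673  0.11160639 -0.39111866  1.71158209  0.04407257  1.32636895
 -1.0785309 ] 0.045412314021229264 [ 0.86985667 -0.27919636  0.47030118]
dial_grip 0.78 [197.  16.  77.  77.]
worn1_grip 0.82 [52.  6. 41. 98.]
```

View pics/w1.png

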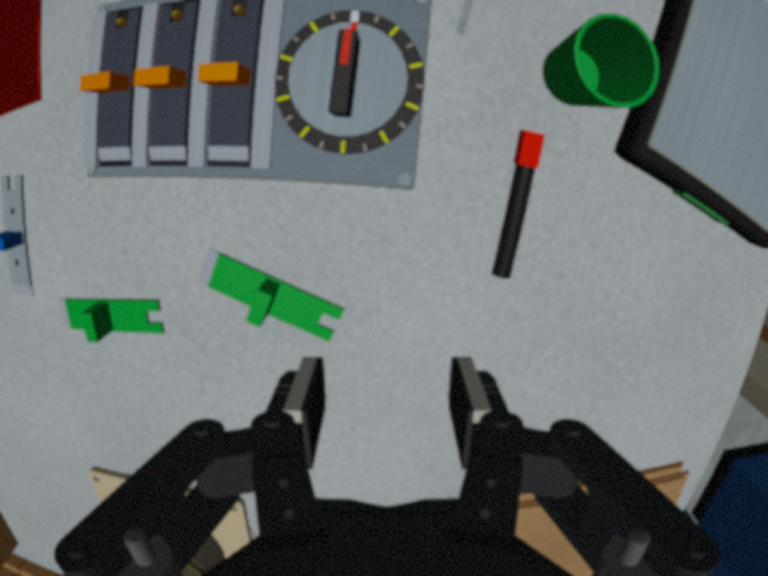

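```bash
python3 - <<'E'
from h import *
plan([.54,-.18,.25],0)
E
```

```text
4 rows
[{"tx": 0.018, "ty": -0.014, "tz": -0.001, "roll": 0.7}, {"tx": 0.035, "ty": -0.028, "tz": -0.003, "roll": 1.3}, {"tx": 0.034, "ty": -0.029, "tz": -0.003, "roll": 1.3}, {"tx": 0.016, "ty": -0.015, "tz": -0.001, "roll": 0.6}]
```

Emit:
send_rows:
  moves:
    - {"tx": 0.018,"ty": -0.014,"tz": -0.001,"roll": 0.7}
    - {"tx": 0.035,"ty": -0.028,"tz": -0.003,"roll": 1.3}
    - {"tx": 0.034,"ty": -0.029,"tz": -0.003,"roll": 1.3}
    - {"tx": 0.016,"ty": -0.015,"tz": -0.001,"roll": 0.6}
    - {"tx": 0.0,"ty": 0.0,"tz": 0.0,"roll": 0.0}

```text
t: 2.72
position: [0.5393, -0.182, 0.2491]
tool_rot: [-0.0, 1.0, -0.001, -0.0]
wrist_force: [-0.9, 0.1, -0.8]
grip_width: 0.045
```

```bash
python3 - <<'E'
from h import *
s=observe(); print(s["position"],np.degrees(yaw(s)),s["joint_positions"],s["grip_width"],s["wrist_force"])
im=camera("wrist"); cv2.imwrite("pics/w2.png",cv2.resize(im,None,fx=1.5,fy=1.5,interpolation=cv2.INTER_CUBIC)); cv2.imwrite("pics/w2raw.png",im)
for n in ["dial_grip","worn1_grip"]:
    for d in find_in(n,"wrist")[:5]: print(n,round(d["p"],2),np.round(d["box"]))
import pickle; pickle.dump(s,open("w2.pkl","wb"))
E
```

```text
[ 0.53926632 -0.18197577  0.24909062] -0.14488824799087893 [ 0.6487816   0.23574584 -0.47427415  1.56629901  0.10885608  1.36613936
 -1.40974299] 0.04495014408420543 [-0.85137447  0.06544045 -0.79923769]
dial_grip 0.74 [264.  98.  73.  78.]
dial_grip 0.55 [363.   0.  26. 102.]
dial_grip 0.32 [  6. 194.  38.  65.]
```

View pics/w2.png

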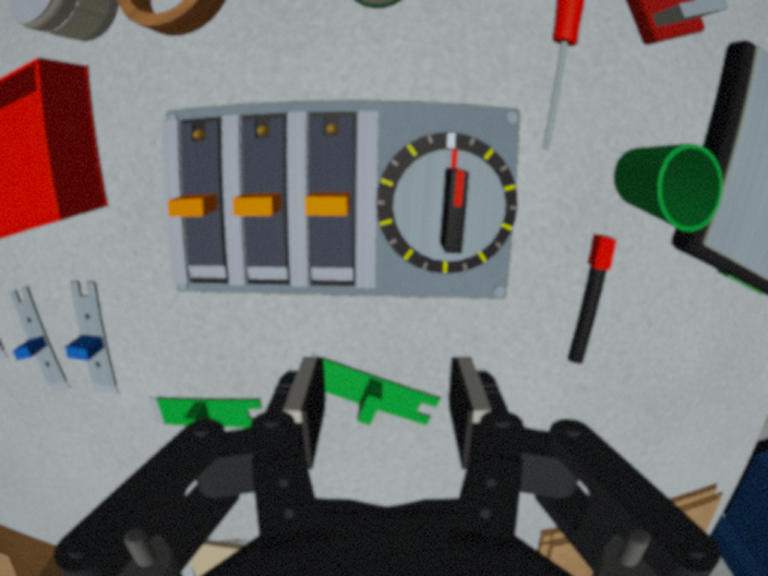

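```bash
python3 - <<'E'
import cv2
im=cv2.imread("pics/w2raw.png")
cv2.imwrite("pics/w2c.png",cv2.resize(im[60:205,105:355],None,fx=3.2,fy=3.2,interpolation=cv2.INTER_CUBIC))
E
```

```text
(no output)
```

View pics/w2c.png

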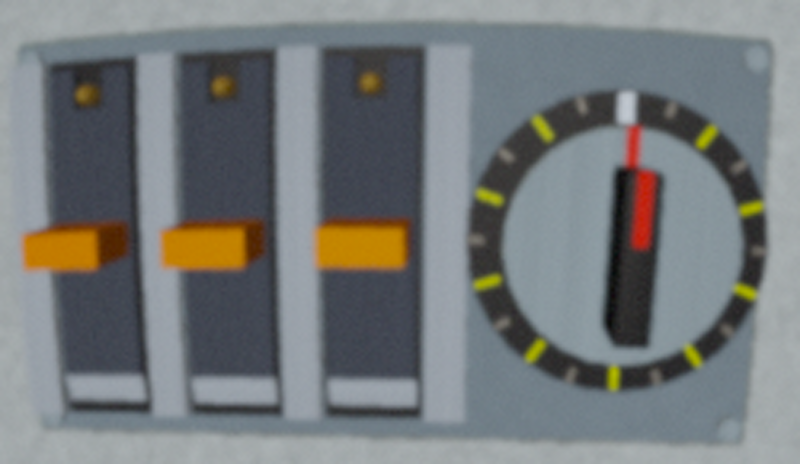

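```bash
python3 - <<'E'
from h import *
import pickle; s=pickle.load(open("w2.pkl","rb"))
P=lambda a,b,z: pix2("wrist",105+a/3.2,60+b/3.2,z,s)
for n,a,b,z in [("pinA",370,80,.032),("pinB",222,84,.032),("pinC",88,94,.032),("tabA",362,248,.059),("tabB",204,249,.059),("tabC",62,250,.059),("ringtop",626,106,.025),("ring50",614,378,.025),("l25",(482),240,.025),("r75",758,250,.025),("bar+",648,172,.073),("bar-",630,346,.073)]:
    print(n,np.round(P(a,b,z),4))
E
```

```text
pinA [ 0.6362 -0.1382  0.032 ]
pinB [ 0.6376 -0.081   0.032 ]
pinC [ 0.6383 -0.0247  0.032 ]
tabA [ 0.5757 -0.1375  0.059 ]
tabB [ 0.5771 -0.0792  0.059 ]
tabC [ 0.5794 -0.0218  0.059 ]
ringtop [ 0.6264 -0.2347  0.025 ]
ring50 [ 0.5182 -0.2325  0.025 ]
l25 [ 0.5738 -0.1796  0.025 ]
r75 [ 0.5714 -0.2892  0.025 ]
bar+ [ 0.6035 -0.2357  0.073 ]
bar- [ 0.5432 -0.2312  0.073 ]
```

```bash
python3 - <<'E'
from h import *
plan([.573,-.2335,.13],-1.5)
E
```

```text
4 rows
[{"tx": 0.006, "ty": 0.008, "tz": 0.02, "roll": 0.2}, {"tx": 0.012, "ty": 0.016, "tz": 0.04, "roll": 0.4}, {"tx": 0.012, "ty": 0.016, "tz": 0.04, "roll": 0.4}, {"tx": 0.006, "ty": 0.009, "tz": 0.019, "roll": 0.1}]
```

Emit:
send_rows:
  moves:
    - {"tx": 0.006,"ty": 0.008,"tz": 0.02,"roll": 0.2}
    - {"tx": 0.012,"ty": 0.016,"tz": 0.04,"roll": 0.4}
    - {"tx": 0.012,"ty": 0.016,"tz": 0.04,"roll": 0.4}
    - {"tx": 0.006,"ty": 0.009,"tz": 0.019,"roll": 0.3}
    - {"tx": 0.0,"ty": 0.0,"tz": 0.0,"roll": 0.0}

```text
t: 3.5
position: [0.5733, -0.2326, 0.1287]
tool_rot: [-0.0, 1.0, -0.014, -0.001]
wrist_force: [-0.4, 0.3, 0.4]
grip_width: 0.0451
```

```bash
cat > snap.py <<'E'
from h import *
import sys,pickle
n=sys.argv[1]; cam=sys.argv[2] if len(sys.argv)>2 else "wrist"
s=observe(); print(round(s["t"],2),np.round(s["position"],4),round(np.degrees(yaw(s)),2),np.round(s["joint_positions"],2),round(s["grip_width"],4),np.round(s["wrist_force"],1))
im=camera(cam); pickle.dump(s,open(n+".pkl","wb")); cv2.imwrite("pics/"+n+"_raw.png",im)
if len(sys.argv)>3:
    x0,y0,x1,y1=map(int,sys.argv[3].split(",")); im=im[y0:y1,x0:x1]
k=min(800/im.shape[1],600/im.shape[0]); print("scale",k)
cv2.imwrite("pics/"+n+".png",cv2.resize(im,None,fx=k,fy=k,interpolation=cv2.INTER_CUBIC))
E
python3 snap.py w3
```

```text
3.5 [ 0.5733 -0.2326  0.1287] -1.62 [ 0.65  0.43 -0.43  1.58  0.19  1.17 -1.42] 0.0451 [-0.4  0.3  0.4]
scale 1.5625
```

View pics/w3.png

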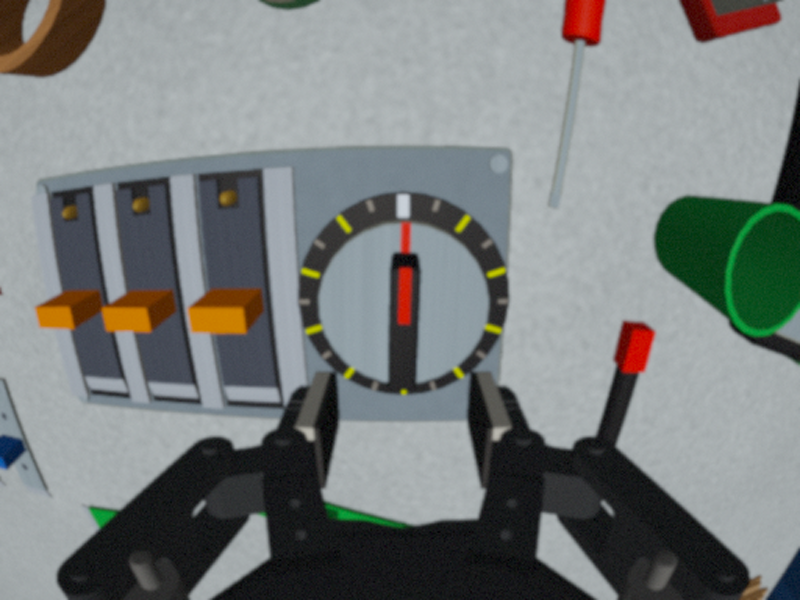

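```bash
python3 - <<'E'
from h import *
import pickle; s=pickle.load(open("w3.pkl","rb"))
P=lambda a,b,z: np.round(pix2("wrist",a/1.5625,b/1.5625,z,s),4)
print(P(404,200,.025),P(403.5,392,.025),(P(303,301,.025)+P(504,301,.025))/2)
print(P(405,258,.073),P(402,385,.073), P(404,324,.073))
print(P(68,212,.032),P(140,204,.032),P(229,197,.032))
plan([.573,-.233,.045],-1.5)
E
```

```text
[ 0.6288 -0.235   0.025 ] [ 0.5142 -0.2316  0.025 ] [ 0.5725 -0.2332  0.025 ]
[ 0.6084 -0.2349  0.073 ] [ 0.5456 -0.2317  0.073 ] [ 0.5775 -0.2336  0.073 ]
[ 0.6392 -0.0255  0.032 ] [ 0.6379 -0.0834  0.032 ] [ 0.6364 -0.1411  0.032 ]
2 rows
[{"tx": -0.001, "ty": 0.001, "tz": 0.043, "roll": 0.0}, {"tx": 0.0, "ty": 0.0, "tz": 0.042, "roll": -0.1}]
```

Emit:
send_rows:
  moves:
    - {"tx": 0.0,"ty": 0.0,"tz": 0.042,"roll": 0.0}
    - {"tx": 0.0,"ty": 0.001,"tz": 0.042,"roll": 0.0}
    - {"tx": 0.0,"ty": 0.0,"tz": 0.0,"roll": 0.0}

```text
t: 3.92
position: [0.573, -0.2319, 0.0454]
tool_rot: [-0.001, 1.0, -0.013, -0.002]
wrist_force: [-1.0, 0.2, 1.0]
grip_width: 0.045
```

Emit:
send_rows:
  moves:
    - {"tx": 0.0,"ty": 0.0,"tz": 0.0,"roll": 0.0}
    - {"tx": 0.0,"ty": 0.0,"tz": 0.0,"roll": 0.0}
    - {"tx": 0.0,"ty": 0.0,"tz": 0.0,"roll": 0.0}
    - {"tx": 0.0,"ty": 0.0,"tz": 0.0,"roll": 0.0}
  jaw: 255

```text
t: 4.42
position: [0.5759, -0.2327, 0.0493]
tool_rot: [0.001, 1.0, -0.013, 0.002]
wrist_force: [-1.6, 2.6, 7.7]
grip_width: 0.0129
```

```bash
python3 snap.py w4
```

```text
4.42 [ 0.5759 -0.2327  0.0493] -1.52 [ 0.63  0.51 -0.41  1.65  0.23  1.03 -1.45] 0.0129 [-1.6  2.6  7.7]
scale 1.5625
```

View pics/w4.png

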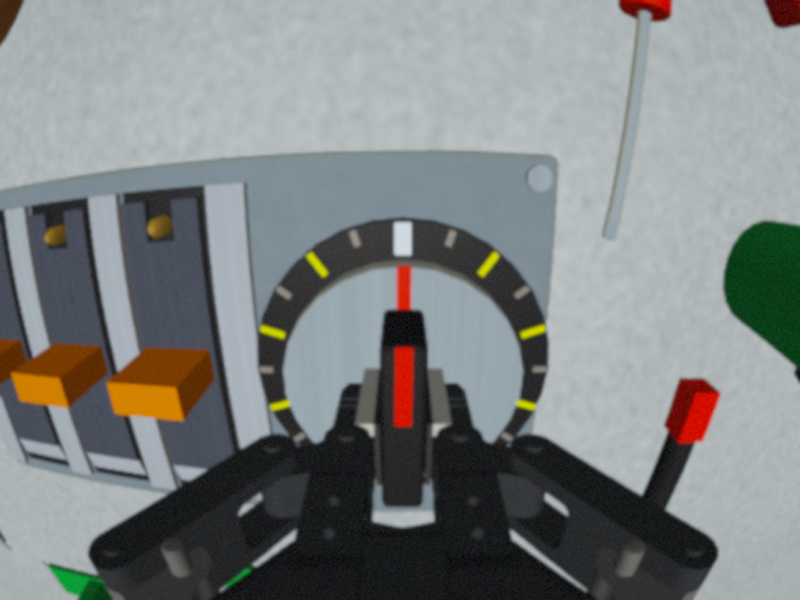

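Emit:
send_rows:
  moves:
    - {"tx": 0.0,"ty": 0.0,"tz": -0.004,"roll": 0.0}
    - {"tx": 0.0,"ty": 0.0,"tz": 0.0,"roll": -5.0}
    - {"tx": 0.0,"ty": 0.0,"tz": 0.0,"roll": -8.0}
    - {"tx": 0.0,"ty": 0.0,"tz": 0.0,"roll": -8.0}
    - {"tx": 0.0,"ty": 0.0,"tz": 0.0,"roll": -8.0}
    - {"tx": 0.0,"ty": 0.0,"tz": 0.0,"roll": -8.0}
    - {"tx": 0.0,"ty": 0.0,"tz": 0.0,"roll": -8.0}
    - {"tx": 0.0,"ty": 0.0,"tz": 0.0,"roll": -6.0}
    - {"tx": 0.0,"ty": 0.0,"tz": 0.0,"roll": -3.0}
    - {"tx": 0.0,"ty": 0.0,"tz": 0.0,"roll": 0.0}

```text
t: 5.72
position: [0.5746, -0.2302, 0.0496]
tool_rot: [-0.001, 0.896, 0.443, 0.001]
wrist_force: [6.2, 6.2, -17.0]
grip_width: 0.0129
```

```bash
python3 snap.py w5
```

```text
5.72 [ 0.5746 -0.2302  0.0496] 52.62 [ 0.77  0.55 -0.59  1.64  0.34  1.06 -0.58] 0.0129 [  6.2   6.2 -17. ]
scale 1.5625
```

View pics/w5.png

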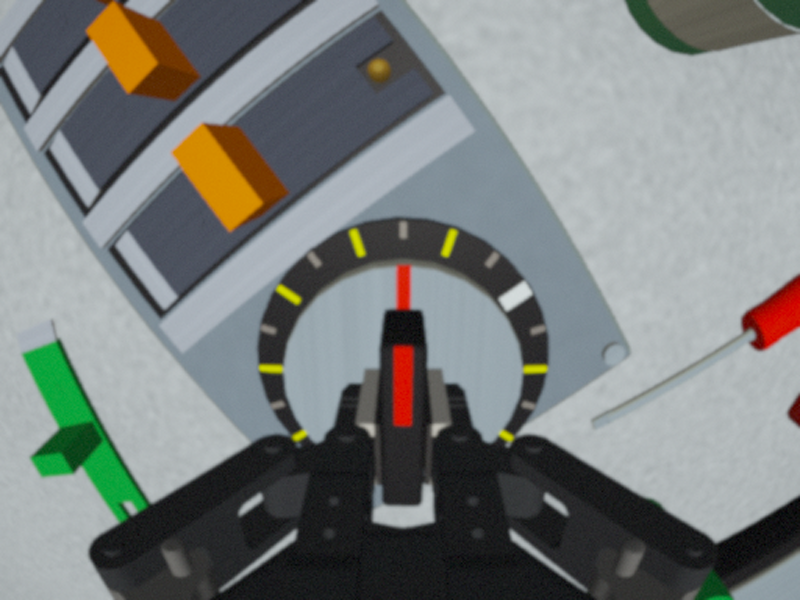

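Emit:
send_rows:
  moves:
    - {"tx": 0.0,"ty": 0.0,"tz": 0.002,"roll": 0.0}
    - {"tx": 0.0,"ty": 0.0,"tz": 0.0,"roll": 0.0}
    - {"tx": 0.0,"ty": 0.0,"tz": 0.0,"roll": 0.0}
    - {"tx": 0.0,"ty": 0.0,"tz": 0.0,"roll": 0.0}
    - {"tx": 0.0,"ty": 0.0,"tz": 0.0,"roll": 0.0}
    - {"tx": 0.0,"ty": 0.0,"tz": 0.0,"roll": 0.0}
    - {"tx": 0.0,"ty": 0.0,"tz": 0.0,"roll": 0.0}
    - {"tx": 0.0,"ty": 0.0,"tz": 0.0,"roll": 0.0}
    - {"tx": 0.0,"ty": 0.0,"tz": 0.0,"roll": 4.0}
    - {"tx": 0.0,"ty": 0.0,"tz": 0.0,"roll": 8.0}

```text
t: 7.02
position: [0.5751, -0.2307, 0.0495]
tool_rot: [-0.001, 0.939, 0.345, 0.001]
wrist_force: [0.6, 5.4, -3.1]
grip_width: 0.0128
```

Emit:
send_rows:
  moves:
    - {"tx": 0.0,"ty": 0.0,"tz": 0.0,"roll": 8.0}
    - {"tx": 0.0,"ty": 0.0,"tz": 0.0,"roll": 9.0}
    - {"tx": 0.0,"ty": 0.0,"tz": 0.0,"roll": 9.0}
    - {"tx": 0.0,"ty": 0.0,"tz": 0.0,"roll": 9.0}
    - {"tx": 0.0,"ty": 0.0,"tz": 0.0,"roll": 9.0}
    - {"tx": 0.0,"ty": 0.0,"tz": 0.0,"roll": 9.0}
    - {"tx": 0.0,"ty": 0.0,"tz": 0.0,"roll": 9.0}
    - {"tx": 0.0,"ty": 0.0,"tz": 0.0,"roll": 8.0}
    - {"tx": 0.0,"ty": 0.0,"tz": 0.0,"roll": 5.0}
    - {"tx": 0.0,"ty": 0.0,"tz": 0.0,"roll": 3.0}

```text
t: 8.28
position: [0.5751, -0.2344, 0.0495]
tool_rot: [0.001, 0.946, -0.323, 0.002]
wrist_force: [4.1, -5.9, -8.2]
grip_width: 0.0128
```

Emit:
send_rows:
  moves:
    - {"tx": 0.0,"ty": 0.0,"tz": 0.0,"roll": 0.0}
    - {"tx": 0.0,"ty": 0.0,"tz": 0.0,"roll": 0.0}
    - {"tx": 0.0,"ty": 0.0,"tz": 0.0,"roll": 0.0}

```text
t: 8.65
position: [0.5752, -0.2344, 0.0495]
tool_rot: [0.001, 0.947, -0.322, 0.002]
wrist_force: [5.2, -5.2, -7.6]
grip_width: 0.013
```

```bash
python3 snap.py w6
```

```text
8.65 [ 0.5752 -0.2344  0.0495] -37.59 [ 0.54  0.5  -0.29  1.65  0.16  1.02 -2.03] 0.013 [ 5.2 -5.2 -7.6]
scale 1.5625
```

View pics/w6.png

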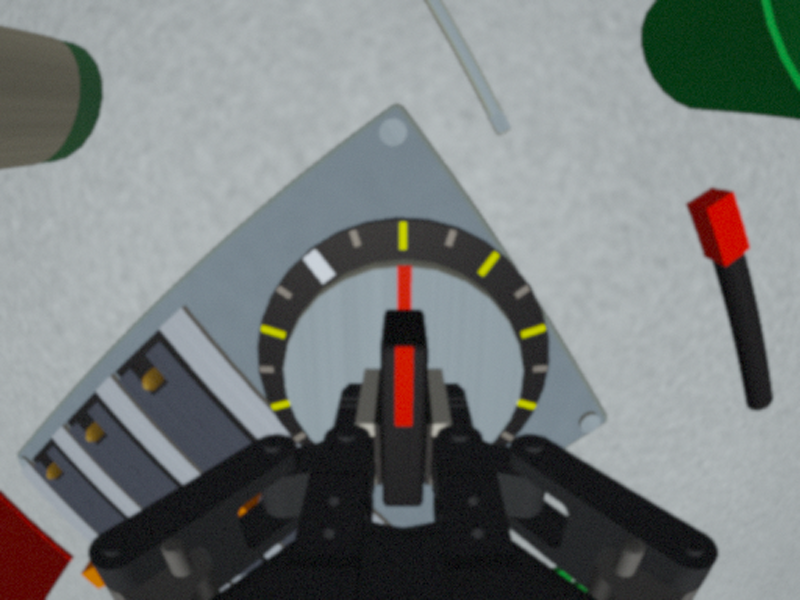

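Emit:
send_rows:
  moves:
    - {"tx": 0.0,"ty": 0.0,"tz": 0.0,"roll": 0.0}
    - {"tx": 0.0,"ty": 0.0,"tz": 0.0,"roll": 0.0}
    - {"tx": 0.0,"ty": 0.0,"tz": 0.0,"roll": 0.0}
    - {"tx": 0.0,"ty": 0.0,"tz": 0.0,"roll": 0.0}
    - {"tx": 0.0,"ty": 0.0,"tz": 0.0,"roll": 0.0}
    - {"tx": 0.0,"ty": 0.0,"tz": 0.0,"roll": -5.0}
    - {"tx": 0.0,"ty": 0.0,"tz": 0.0,"roll": -9.0}
    - {"tx": 0.0,"ty": 0.0,"tz": 0.0,"roll": -9.0}
    - {"tx": 0.0,"ty": 0.0,"tz": 0.0,"roll": -9.0}
    - {"tx": 0.0,"ty": 0.0,"tz": 0.0,"roll": -9.0}

```text
t: 9.95
position: [0.5758, -0.2324, 0.0495]
tool_rot: [0.0, 0.999, 0.033, 0.002]
wrist_force: [6.2, 0.7, -8.2]
grip_width: 0.0127
```

Emit:
send_rows:
  moves:
    - {"tx": 0.0,"ty": 0.0,"tz": 0.0,"roll": -9.0}
    - {"tx": 0.0,"ty": 0.0,"tz": 0.0,"roll": -9.0}
    - {"tx": 0.0,"ty": 0.0,"tz": 0.0,"roll": -7.0}
    - {"tx": 0.0,"ty": 0.0,"tz": 0.0,"roll": -4.0}
    - {"tx": 0.0,"ty": 0.0,"tz": 0.0,"roll": -2.0}
    - {"tx": 0.0,"ty": 0.0,"tz": 0.0,"roll": 0.0}
    - {"tx": 0.0,"ty": 0.0,"tz": 0.0,"roll": 0.0}
    - {"tx": 0.0,"ty": 0.0,"tz": 0.0,"roll": 0.0}

```text
t: 10.95
position: [0.5753, -0.231, 0.0494]
tool_rot: [-0.0, 0.955, 0.297, 0.001]
wrist_force: [1.9, 5.0, -3.2]
grip_width: 0.0129
```

```bash
python3 snap.py w7
```

```text
10.95 [ 0.5753 -0.231   0.0494] 34.56 [ 0.72  0.54 -0.53  1.64  0.3   1.05 -0.87] 0.0129 [ 1.9  5.  -3.2]
scale 1.5625
```

View pics/w7.png

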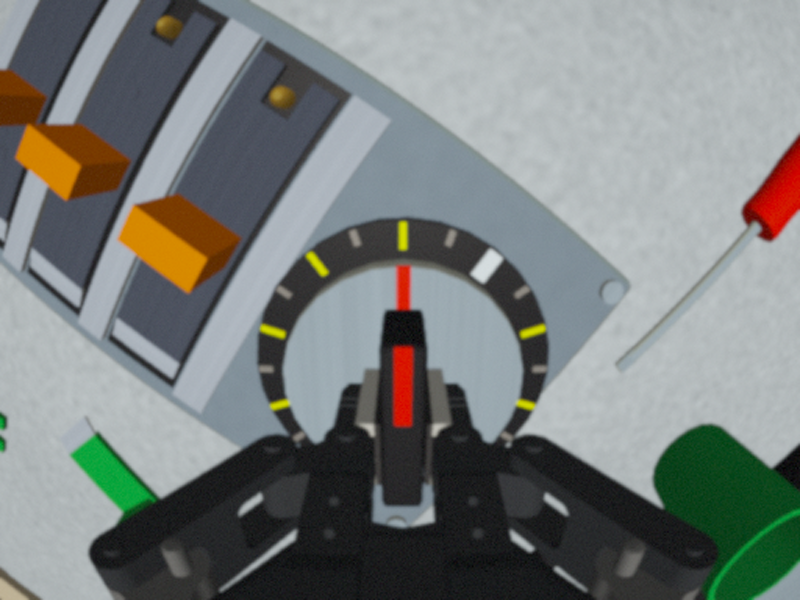

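Emit:
send_rows:
  moves:
    - {"tx": 0.0,"ty": 0.0,"tz": 0.0,"roll": 0.0}
    - {"tx": 0.0,"ty": 0.0,"tz": 0.0,"roll": 0.0}
    - {"tx": 0.0,"ty": 0.0,"tz": 0.0,"roll": 0.0}
    - {"tx": 0.0,"ty": 0.0,"tz": -0.02,"roll": 0.0}
    - {"tx": 0.0,"ty": 0.0,"tz": -0.04,"roll": 0.0}
    - {"tx": 0.0,"ty": 0.0,"tz": -0.04,"roll": 0.0}
    - {"tx": 0.0,"ty": 0.0,"tz": -0.02,"roll": 0.0}
    - {"tx": 0.0,"ty": 0.0,"tz": 0.0,"roll": 0.0}
  jaw: 120

```text
t: 12.0
position: [0.575, -0.2331, 0.1702]
tool_rot: [0.001, 0.955, 0.296, 0.001]
wrist_force: [-0.6, -0.5, -0.9]
grip_width: 0.0452
```

```bash
python3 snap.py w8
```

```text
12.0 [ 0.575  -0.2331  0.1702] 34.46 [ 0.75  0.42 -0.56  1.53  0.23  1.26 -0.82] 0.0452 [-0.6 -0.5 -0.9]
scale 1.5625
```

View pics/w8.png

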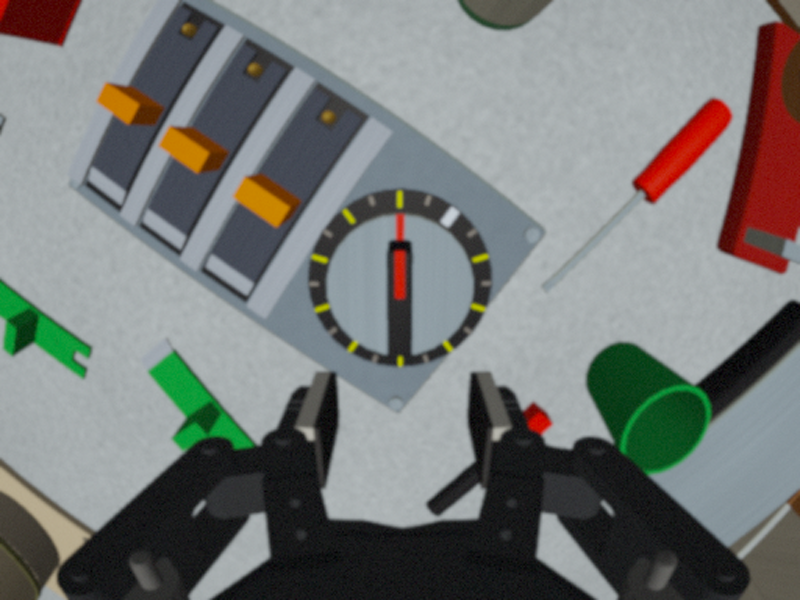

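```bash
python3 - <<'E'
from h import *
plan([.576,-.138,.13],88.5)
E
```

```text
8 rows
[{"tx": 0.004, "ty": -0.006, "tz": 0.003, "roll": -3.9}, {"tx": 0.009, "ty": -0.01, "tz": 0.005, "roll": -7.7}, {"tx": 0.01, "ty": -0.009, "tz": 0.005, "roll": -7.7}, {"tx": 0.011, "ty": -0.008, "tz": 0.005, "roll": -7.7}, {"tx": 0.012, "ty": -0.006, "tz": 0.005, "roll": -7.7}, {"tx": 0.013, "ty": -0.005, "tz": 0.005, "roll": -7.7}, {"tx": 0.013, "ty": -0.003, "tz": 0.005, "roll": -7.7}, {"tx": 0.006, "ty": -0.001, "tz": 0.005, "roll": -3.9}]
```

Emit:
send_rows:
  moves:
    - {"tx": 0.004,"ty": -0.006,"tz": 0.003,"roll": -3.9}
    - {"tx": 0.009,"ty": -0.01,"tz": 0.005,"roll": -7.7}
    - {"tx": 0.01,"ty": -0.009,"tz": 0.005,"roll": -7.7}
    - {"tx": 0.011,"ty": -0.008,"tz": 0.005,"roll": -7.7}
    - {"tx": 0.012,"ty": -0.006,"tz": 0.005,"roll": -7.7}
    - {"tx": 0.013,"ty": -0.005,"tz": 0.005,"roll": -7.7}
    - {"tx": 0.013,"ty": -0.003,"tz": 0.005,"roll": -7.7}
    - {"tx": 0.006,"ty": -0.001,"tz": 0.005,"roll": -3.9}
    - {"tx": 0.0,"ty": 0.0,"tz": 0.0,"roll": 0.0}

```text
t: 13.18
position: [0.5745, -0.1376, 0.1285]
tool_rot: [-0.001, 0.716, 0.698, -0.001]
wrist_force: [-0.5, -0.5, -1.1]
grip_width: 0.0455
```

```bash
python3 snap.py w9
```

```text
13.18 [ 0.5745 -0.1376  0.1285] 88.5 [ 0.76  0.44 -0.76  1.65  0.32  1.19 -0.1 ] 0.0455 [-0.5 -0.5 -1.1]
scale 1.5625
```

View pics/w9.png

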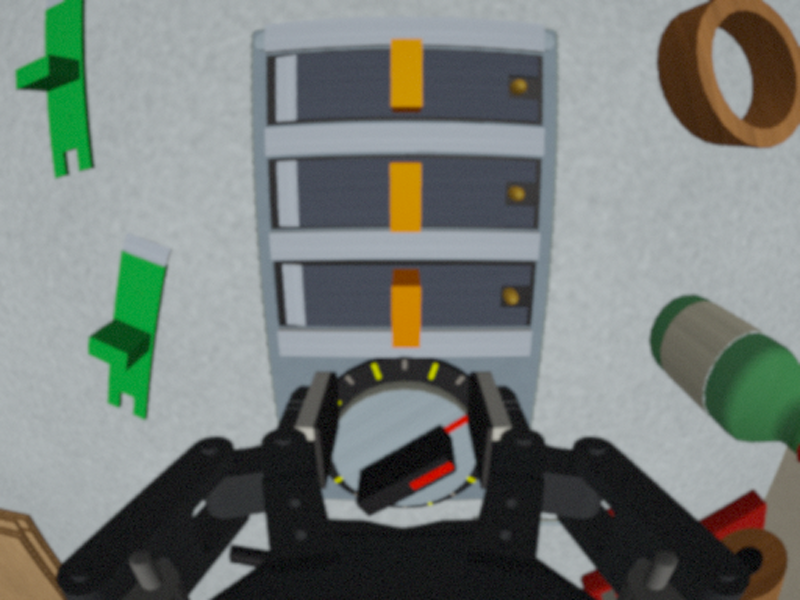

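```bash
python3 - <<'E'
from h import *
import pickle; s=pickle.load(open("w9.pkl","rb"))
P=lambda a,b,z: np.round(pix2("wrist",a/1.5625,b/1.5625,z,s),4)
for a,b,z in [(512,296,.032),(516,192,.032),(519,86,.032),(406,315,.059),(405,197,.059),(406,74,.059)]: print(P(a,b,z))
plan([.576,-.138,.039],88.5)
E
```

```text
[ 0.6352 -0.1353  0.032 ]
[ 0.6357 -0.0782  0.032 ]
[ 0.6376 -0.0221  0.032 ]
[ 0.5767 -0.1349  0.059 ]
[ 0.5776 -0.0778  0.059 ]
[ 0.5795 -0.0212  0.059 ]
2 rows
[{"tx": 0.0, "ty": 0.001, "tz": 0.045, "roll": -0.1}, {"tx": 0.0, "ty": 0.0, "tz": 0.045, "roll": 0.0}]
```

Emit:
send_rows:
  moves:
    - {"tx": 0.0,"ty": 0.001,"tz": 0.045,"roll": 0.0}
    - {"tx": 0.0,"ty": 0.001,"tz": 0.045,"roll": 0.0}
    - {"tx": 0.0,"ty": 0.0,"tz": 0.0,"roll": 0.0}

```text
t: 13.6
position: [0.575, -0.1385, 0.0372]
tool_rot: [-0.003, 0.717, 0.697, -0.002]
wrist_force: [0.3, -0.3, 0.1]
grip_width: 0.0452
```

Emit:
send_rows:
  moves:
    - {"tx": 0.0,"ty": 0.0,"tz": 0.0,"roll": 0.0}
    - {"tx": 0.0,"ty": 0.0,"tz": 0.0,"roll": 0.0}
    - {"tx": 0.0,"ty": 0.0,"tz": 0.0,"roll": 0.0}
    - {"tx": 0.0,"ty": 0.0,"tz": 0.0,"roll": 0.0}
  jaw: 255

```text
t: 14.1
position: [0.5781, -0.1386, 0.0426]
tool_rot: [0.001, 0.717, 0.697, 0.0]
wrist_force: [-5.3, 0.8, 7.9]
grip_width: 0.0124
```

```bash
python3 snap.py w10 wrist
```

```text
14.1 [ 0.5781 -0.1386  0.0426] 88.44 [ 0.72  0.54 -0.71  1.71  0.41  1.04 -0.16] 0.0124 [-5.3  0.8  7.9]
scale 1.5625
```

View pics/w10.png

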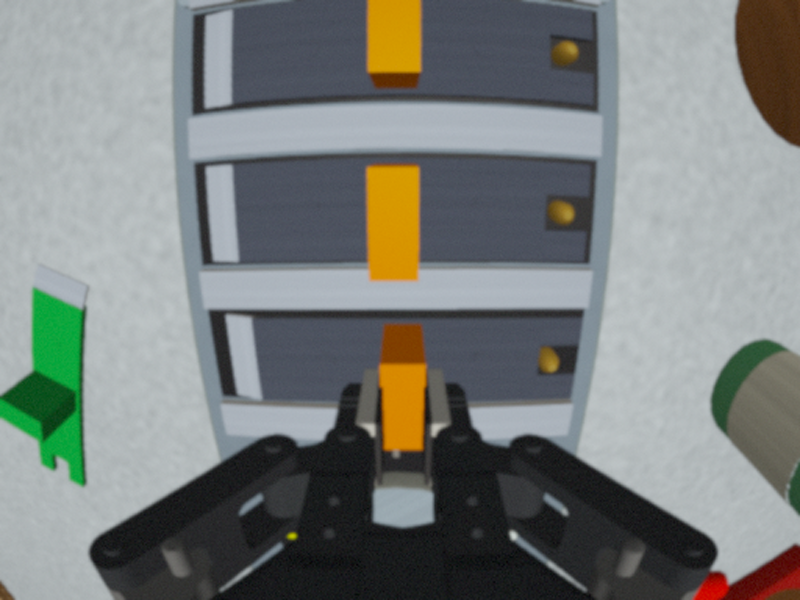

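Emit:
send_rows:
  moves:
    - {"tx": 0.0,"ty": 0.0,"tz": -0.01,"roll": 0.0}
    - {"tx": 0.0,"ty": 0.0,"tz": -0.02,"roll": 0.0}
    - {"tx": 0.0,"ty": 0.0,"tz": -0.03,"roll": 0.0}
    - {"tx": 0.0,"ty": 0.0,"tz": -0.04,"roll": 0.0}
    - {"tx": 0.0,"ty": 0.0,"tz": -0.04,"roll": 0.0}
    - {"tx": 0.0,"ty": 0.0,"tz": -0.02,"roll": 0.0}
    - {"tx": 0.0,"ty": 0.0,"tz": 0.0,"roll": 0.0}

```text
t: 15.02
position: [0.5782, -0.1384, 0.2018]
tool_rot: [0.001, 0.717, 0.698, 0.001]
wrist_force: [-0.1, -1.2, -1.7]
grip_width: 0.0125
```

```bash
python3 - <<'E'
from h import *
s=observe(); print(s["position"],np.degrees(yaw(s)),s["grip_width"],s["wrist_force"])
plan([.65,.14,.2],8,wmax=8.5)
E
```

```text
[ 0.57823734 -0.13844489  0.20184322] 88.45988055444167 0.012525629434855948 [-0.07858596 -1.24422286 -1.71215356]
11 rows
[{"tx": 0.014, "ty": 0.003, "tz": 0.0, "roll": 4.0}, {"tx": 0.028, "ty": 0.004, "tz": 0.0, "roll": 8.0}, {"tx": 0.029, "ty": 0.0, "tz": 0.0, "roll": 8.0}, {"tx": 0.029, "ty": -0.004, "tz": 0.0, "roll": 8.0}, {"tx": 0.028, "ty": -0.007, "tz": 0.0, "roll": 8.0}, {"tx": 0.026, "ty": -0.011, "tz": 0.0, "roll": 8.0}, {"tx": 0.025, "ty": -0.015, "tz": 0.0, "roll": 8.0}, {"tx": 0.022, "ty": -0.018, "tz": 0.0, "roll": 8.0}, {"tx": 0.02, "ty": -0.021, "tz": 0.0, "roll": 8.0}, {"tx": 0.016, "ty": -0.024, "tz": 0.0, "roll": 8.0}]
[{"tx": 0.007, "ty": -0.012, "tz": 0.002, "roll": 4.5}]
```

Emit:
send_rows:
  moves:
    - {"tx": 0.014,"ty": 0.003,"tz": 0.0,"roll": 4.0}
    - {"tx": 0.028,"ty": 0.004,"tz": 0.0,"roll": 8.0}
    - {"tx": 0.029,"ty": 0.0,"tz": 0.0,"roll": 8.0}
    - {"tx": 0.029,"ty": -0.004,"tz": 0.0,"roll": 8.0}
    - {"tx": 0.028,"ty": -0.007,"tz": 0.0,"roll": 8.0}
    - {"tx": 0.026,"ty": -0.011,"tz": 0.0,"roll": 8.0}
    - {"tx": 0.025,"ty": -0.015,"tz": 0.0,"roll": 8.0}
    - {"tx": 0.022,"ty": -0.018,"tz": 0.0,"roll": 8.0}
    - {"tx": 0.02,"ty": -0.021,"tz": 0.0,"roll": 8.0}
    - {"tx": 0.016,"ty": -0.024,"tz": 0.0,"roll": 8.0}

```text
t: 16.27
position: [0.6441, 0.1272, 0.198]
tool_rot: [0.0, 0.994, 0.106, -0.001]
wrist_force: [-0.3, -0.4, -1.6]
grip_width: 0.0123
```

Emit:
send_rows:
  moves:
    - {"tx": 0.007,"ty": -0.012,"tz": 0.002,"roll": 4.5}
    - {"tx": 0.0,"ty": 0.0,"tz": 0.0,"roll": 0.0}

```text
t: 16.52
position: [0.6479, 0.1411, 0.1961]
tool_rot: [-0.0, 0.997, 0.071, -0.002]
wrist_force: [0.2, -1.3, -1.1]
grip_width: 0.0123
```

```bash
python3 snap.py w11 wrist
```

```text
16.52 [0.6479 0.1411 0.1961] 8.13 [ 0.14  0.51 -0.6   1.37  0.28  1.36 -1.89] 0.0123 [ 0.2 -1.3 -1.1]
scale 1.5625
```

View pics/w11.png

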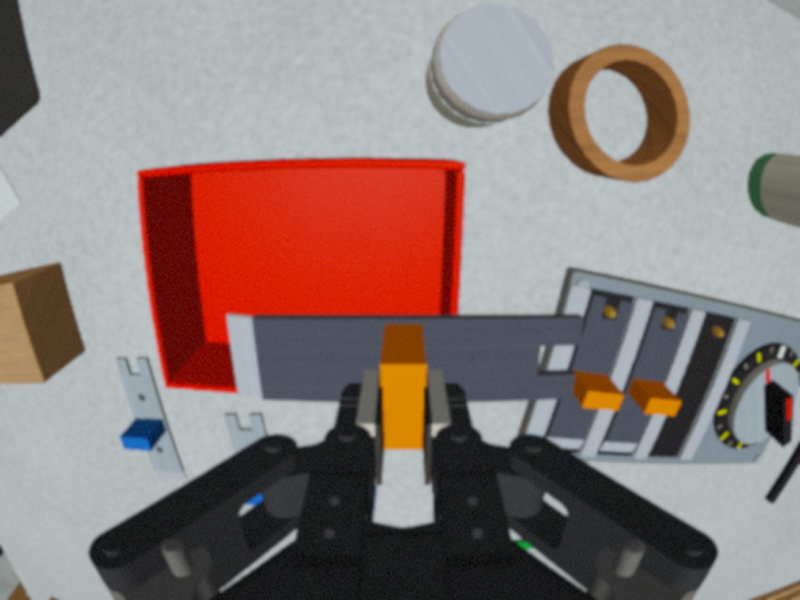

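```bash
python3 - <<'E'
from h import *
import pickle; s=pickle.load(open("w11.pkl","rb"))
P=lambda a,b,z: np.round(pix2("wrist",a/1.5625,b/1.5625,z,s),4)
for a,b in [(140,174),(465,163),(166,387),(458,305)]: print("rim",P(a,b,.08))
for a,b in [(192,345+0),(200,172),(446,168)]: print("fl",P(a,b,.005))
# blade: length check to find underside height
for z in [.14,.15,.16,.165,.17,.18]:
    L=P(228,355,z);Rr=P(582,330,z); Rb=P(575,398,z)
    print(z,L,Rr,Rb, np.linalg.norm((Rr+Rb)/2-L), np.linalg.norm(Rr-Rb))
E
```

```text
rim [0.7016 0.3114 0.08  ]
rim [0.7274 0.1173 0.08  ]
rim [0.5564 0.2954 0.08  ]
rim [0.6451 0.1072 0.08  ]
fl [0.5538 0.3076 0.005 ]
fl [0.6982 0.3028 0.005 ]
fl [0.7211 0.1201 0.005 ]
0.14 [0.6226 0.2247 0.14  ] [0.6605 0.0543 0.14  ] [0.623  0.0467 0.14  ] 0.17524942938566165 0.038262383616288184
0.15 [0.6279 0.221  0.15  ] [0.664  0.0592 0.15  ] [0.6283 0.052  0.15  ] 0.1664037935264698 0.03641881381923366
0.16 [0.6333 0.2174 0.16  ] [0.6674 0.0641 0.16  ] [0.6336 0.0573 0.16  ] 0.15764114310674102 0.03447723886856365
0.165 [0.636  0.2155 0.165 ] [0.6691 0.0666 0.165 ] [0.6363 0.0599 0.165 ] 0.15316315647047757 0.033477305745833304
0.17 [0.6386 0.2137 0.17  ] [0.6709 0.069  0.17  ] [0.639  0.0625 0.17  ] 0.14885068021342732 0.0325554910882942
0.18 [0.644 0.21  0.18 ] [0.6743 0.074  0.18  ] [0.6443 0.0678 0.18  ] 0.1399389152451883 0.030633968074671645
```

```bash
python3 - <<'E'
from h import *
plan([.687,.212,.15],7.5)
plan([.687,.212,.042],7.5,start=([.687,.212,.15],7.5),vmax=.04)
E
```

```text
2 rows
[{"tx": 0.024, "ty": -0.033, "tz": 0.023, "roll": 0.3}, {"tx": 0.024, "ty": -0.033, "tz": 0.024, "roll": 0.3}]
4 rows
[{"tx": 0.0, "ty": 0.0, "tz": 0.018, "roll": 0.0}, {"tx": 0.0, "ty": 0.0, "tz": 0.036, "roll": 0.0}, {"tx": 0.0, "ty": 0.0, "tz": 0.036, "roll": 0.0}, {"tx": 0.0, "ty": 0.0, "tz": 0.018, "roll": 0.0}]
```

Emit:
send_rows:
  moves:
    - {"tx": 0.024,"ty": -0.033,"tz": 0.0,"roll": 0.3}
    - {"tx": 0.024,"ty": -0.033,"tz": 0.023,"roll": 0.3}
    - {"tx": 0.0,"ty": 0.0,"tz": 0.03,"roll": 0.0}
    - {"tx": 0.0,"ty": 0.0,"tz": 0.036,"roll": 0.0}
    - {"tx": 0.0,"ty": 0.0,"tz": 0.036,"roll": 0.0}
    - {"tx": 0.0,"ty": 0.0,"tz": 0.02,"roll": 0.0}
    - {"tx": 0.0,"ty": 0.0,"tz": 0.008,"roll": 0.0}
    - {"tx": 0.0,"ty": 0.0,"tz": 0.0,"roll": 0.0}

```text
t: 17.58
position: [0.6878, 0.2115, 0.0458]
tool_rot: [-0.0, 0.998, 0.064, 0.0]
wrist_force: [-0.0, -0.2, -0.8]
grip_width: 0.0124
```

```bash
python3 snap.py w12 wrist
```

```text
17.57 [0.6878 0.2115 0.0458] 7.37 [-0.01  0.74 -0.55  1.34  0.4   1.17 -2.03] 0.0124 [-0.  -0.2 -0.8]
scale 1.5625
```

View pics/w12.png

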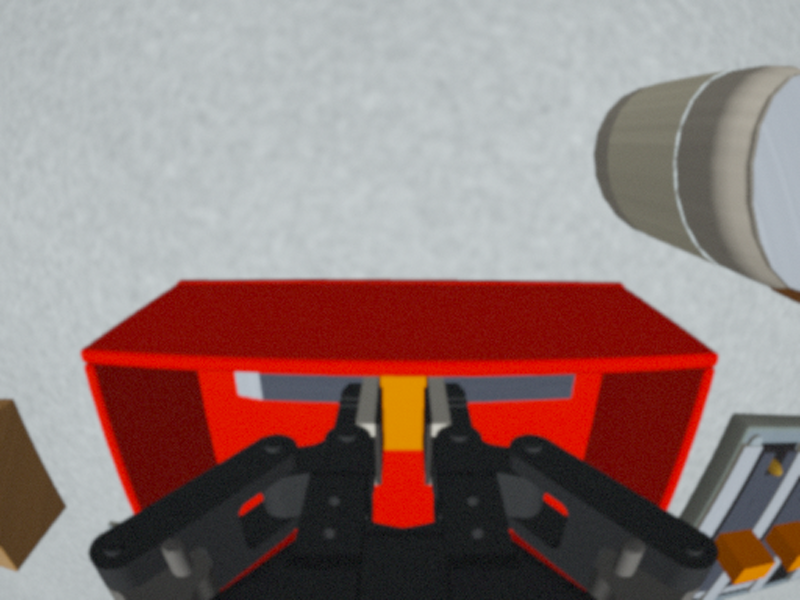

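Blade is well inside the bin (rim at cols 85–715, blade cols 235–575). Release and lift.

Emit:
send_rows:
  moves:
    - {"tx": 0.0,"ty": 0.0,"tz": 0.005,"roll": 0.0}
    - {"tx": 0.0,"ty": 0.0,"tz": 0.003,"roll": 0.0}
    - {"tx": 0.0,"ty": 0.0,"tz": 0.0,"roll": 0.0}

```text
t: 18.0
position: [0.6874, 0.2117, 0.0372]
tool_rot: [0.0, 0.998, 0.064, -0.0]
wrist_force: [-0.3, -0.0, -2.5]
grip_width: 0.0128
```

Emit:
send_rows:
  moves:
    - {"tx": 0.0,"ty": 0.0,"tz": 0.0,"roll": 0.0}
    - {"tx": 0.0,"ty": 0.0,"tz": 0.0,"roll": 0.0}
    - {"tx": 0.0,"ty": 0.0,"tz": -0.02,"roll": 0.0}
    - {"tx": 0.0,"ty": 0.0,"tz": -0.04,"roll": 0.0}
    - {"tx": 0.0,"ty": 0.0,"tz": -0.05,"roll": 0.0}
    - {"tx": 0.0,"ty": 0.0,"tz": -0.05,"roll": 0.0}
    - {"tx": 0.0,"ty": 0.0,"tz": 0.0,"roll": 0.0}
  jaw: 120

```text
t: 18.88
position: [0.6894, 0.2131, 0.2045]
tool_rot: [-0.001, 0.998, 0.064, 0.005]
wrist_force: [-0.2, -0.2, 0.3]
grip_width: 0.0453
```

```bash
python3 - <<'E'
from h import *
s=observe(); print(s["position"],np.degrees(yaw(s)),s["grip_width"],s["wrist_force"])
plan([.578,-.079,.12],88.5,wmax=8.5)
E
python3 snap.py w13 scene 140,100,370,310
```

```text
[0.68935939 0.21308294 0.20450749] 7.359349308622163 0.04529627281243137 [-0.22740466 -0.16926982  0.27362916]
11 rows
[{"tx": -0.007, "ty": 0.014, "tz": 0.004, "roll": -4.1}, {"tx": -0.017, "ty": 0.026, "tz": 0.008, "roll": -8.1}, {"tx": -0.02, "ty": 0.024, "tz": 0.008, "roll": -8.1}, {"tx": -0.023, "ty": 0.021, "tz": 0.008, "roll": -8.1}, {"tx": -0.026, "ty": 0.017, "tz": 0.008, "roll": -8.1}, {"tx": -0.028, "ty": 0.013, "tz": 0.008, "roll": -8.1}, {"tx": -0.03, "ty": 0.009, "tz": 0.008, "roll": -8.1}, {"tx": -0.031, "ty": 0.005, "tz": 0.008, "roll": -8.1}, {"tx": -0.031, "ty": 0.001, "tz": 0.008, "roll": -8.1}, {"tx": -0.031, "ty": -0.004, "tz": 0.008, "roll": -8.1}]
[{"tx": -0.016, "ty": -0.005, "tz": 0.009, "roll": -4.1}]
18.88 [0.6894 0.2131 0.2045] 7.36 [-0.    0.62 -0.59  1.18  0.33  1.42 -1.99] 0.0453 [-0.2 -0.2  0.3]
scale 2.857142857142857
```

View pics/w13.png

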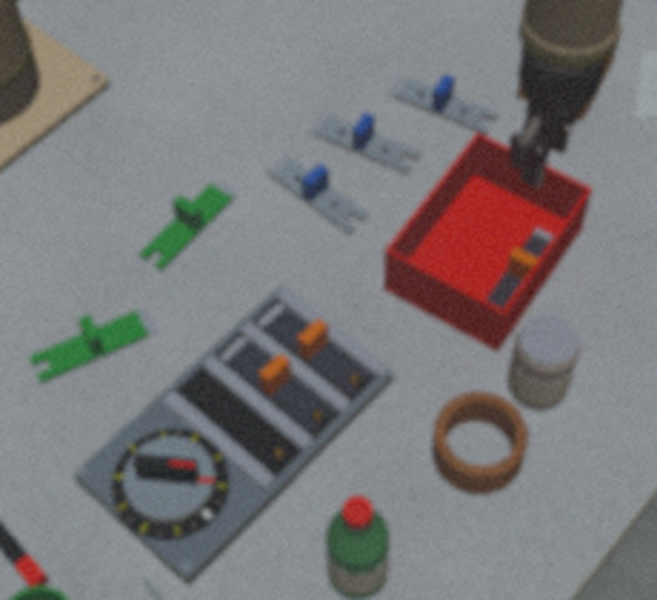

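Emit:
send_rows:
  moves:
    - {"tx": -0.007,"ty": 0.014,"tz": 0.004,"roll": -4.1}
    - {"tx": -0.017,"ty": 0.026,"tz": 0.008,"roll": -8.1}
    - {"tx": -0.02,"ty": 0.024,"tz": 0.008,"roll": -8.1}
    - {"tx": -0.023,"ty": 0.021,"tz": 0.008,"roll": -8.1}
    - {"tx": -0.026,"ty": 0.017,"tz": 0.008,"roll": -8.1}
    - {"tx": -0.028,"ty": 0.013,"tz": 0.008,"roll": -8.1}
    - {"tx": -0.03,"ty": 0.009,"tz": 0.008,"roll": -8.1}
    - {"tx": -0.031,"ty": 0.005,"tz": 0.008,"roll": -8.1}
    - {"tx": -0.031,"ty": 0.001,"tz": 0.008,"roll": -8.1}
    - {"tx": -0.031,"ty": -0.004,"tz": 0.008,"roll": -8.1}

```text
t: 20.18
position: [0.5817, -0.0661, 0.1206]
tool_rot: [-0.0, 0.739, 0.673, -0.0]
wrist_force: [0.4, -0.6, -0.4]
grip_width: 0.0453
```

Emit:
send_rows:
  moves:
    - {"tx": -0.016,"ty": -0.005,"tz": 0.009,"roll": -4.1}
    - {"tx": 0.0,"ty": 0.0,"tz": 0.0,"roll": 0.0}

```text
t: 20.42
position: [0.5749, -0.0821, 0.1113]
tool_rot: [-0.001, 0.718, 0.696, -0.001]
wrist_force: [0.1, 0.4, -0.5]
grip_width: 0.0452
```

```bash
python3 snap.py w14; python3 -c "
from h import *
plan([.577,-.079,.045],88.5,vmax=.04)"
```

```text
20.43 [ 0.5749 -0.0821  0.1113] 88.29 [ 0.73  0.46 -0.83  1.69  0.37  1.16 -0.23] 0.0452 [ 0.1  0.4 -0.5]
scale 1.5625
2 rows
[{"tx": 0.001, "ty": 0.001, "tz": 0.033, "roll": -0.1}, {"tx": 0.001, "ty": 0.0, "tz": 0.034, "roll": -0.1}]
```

View pics/w14.png

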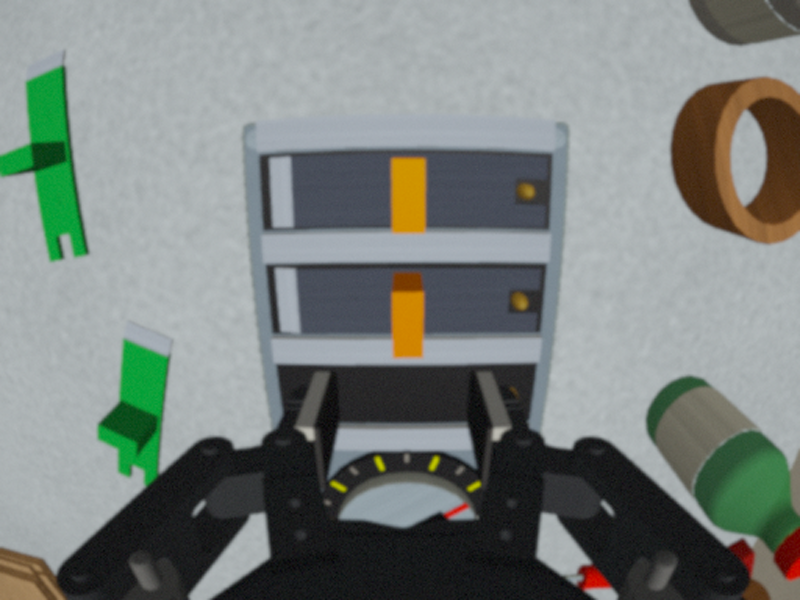

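Emit:
send_rows:
  moves:
    - {"tx": 0.002,"ty": 0.002,"tz": 0.033,"roll": -0.1}
    - {"tx": 0.001,"ty": 0.001,"tz": 0.034,"roll": -0.1}
    - {"tx": 0.0,"ty": 0.0,"tz": 0.0,"roll": 0.0}

```text
t: 20.85
position: [0.578, -0.0759, 0.0437]
tool_rot: [-0.002, 0.715, 0.699, -0.001]
wrist_force: [1.4, 0.2, 0.6]
grip_width: 0.045
```

Emit:
send_rows:
  moves:
    - {"tx": 0.0,"ty": 0.0,"tz": 0.0,"roll": 0.0}
    - {"tx": 0.0,"ty": 0.0,"tz": 0.0,"roll": 0.0}
    - {"tx": 0.0,"ty": 0.0,"tz": 0.0,"roll": 0.0}
    - {"tx": 0.0,"ty": 0.0,"tz": 0.0,"roll": 0.0}
  jaw: 255

```text
t: 21.35
position: [0.5796, -0.0772, 0.0472]
tool_rot: [0.001, 0.715, 0.699, 0.0]
wrist_force: [-5.3, 0.6, 6.9]
grip_width: 0.0122
```

Emit:
send_rows:
  moves:
    - {"tx": 0.0,"ty": 0.0,"tz": -0.01,"roll": 0.0}
    - {"tx": 0.0,"ty": 0.0,"tz": -0.02,"roll": 0.0}
    - {"tx": 0.0,"ty": 0.0,"tz": -0.03,"roll": 0.0}
    - {"tx": 0.0,"ty": 0.0,"tz": -0.04,"roll": 0.0}
    - {"tx": 0.0,"ty": 0.0,"tz": -0.04,"roll": 0.0}
    - {"tx": 0.0,"ty": 0.0,"tz": -0.02,"roll": 0.0}
    - {"tx": 0.0,"ty": 0.0,"tz": 0.0,"roll": 0.0}

```text
t: 22.22
position: [0.5799, -0.0776, 0.2068]
tool_rot: [0.001, 0.715, 0.699, 0.001]
wrist_force: [-0.6, 0.6, -2.0]
grip_width: 0.0123
```

```bash
python3 snap.py w15; python3 -c "
from h import *
plan([.644,.206,.2],7.5,vmax=.05,wmax=9)"
```

```text
22.23 [ 0.5799 -0.0776  0.2068] 88.66 [ 0.75  0.38 -0.87  1.57  0.3   1.32 -0.18] 0.0123 [-0.6  0.6 -2. ]
scale 1.5625
11 rows
[{"tx": 0.014, "ty": 0.003, "tz": 0.0, "roll": 4.1}, {"tx": 0.029, "ty": 0.004, "tz": 0.001, "roll": 8.1}, {"tx": 0.029, "ty": 0.0, "tz": 0.001, "roll": 8.1}, {"tx": 0.029, "ty": -0.004, "tz": 0.001, "roll": 8.1}, {"tx": 0.028, "ty": -0.008, "tz": 0.001, "roll": 8.1}, {"tx": 0.026, "ty": -0.012, "tz": 0.001, "roll": 8.1}, {"tx": 0.024, "ty": -0.016, "tz": 0.001, "roll": 8.1}, {"tx": 0.022, "ty": -0.019, "tz": 0.001, "roll": 8.1}, {"tx": 0.019, "ty": -0.022, "tz": 0.001, "roll": 8.1}, {"tx": 0.016, "ty": -0.025, "tz": 0.001, "roll": 8.1}]
[{"tx": 0.005, "ty": -0.014, "tz": -0.004, "roll": 4.2}]
```

View pics/w15.png

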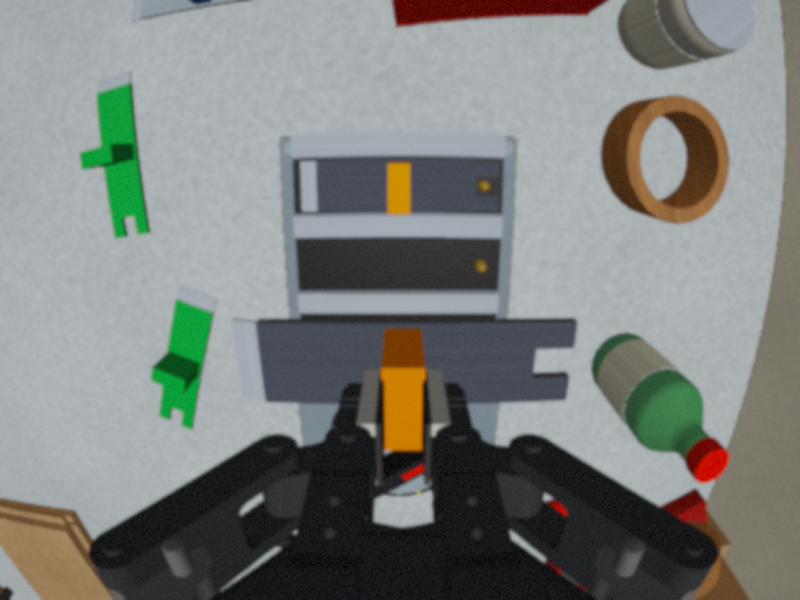

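Emit:
send_rows:
  moves:
    - {"tx": 0.014,"ty": 0.003,"tz": 0.0,"roll": 4.1}
    - {"tx": 0.029,"ty": 0.004,"tz": 0.001,"roll": 8.1}
    - {"tx": 0.029,"ty": 0.0,"tz": 0.001,"roll": 8.1}
    - {"tx": 0.029,"ty": -0.004,"tz": 0.001,"roll": 8.1}
    - {"tx": 0.028,"ty": -0.008,"tz": 0.001,"roll": 8.1}
    - {"tx": 0.026,"ty": -0.012,"tz": 0.001,"roll": 8.1}
    - {"tx": 0.024,"ty": -0.016,"tz": 0.001,"roll": 8.1}
    - {"tx": 0.022,"ty": -0.019,"tz": 0.001,"roll": 8.1}
    - {"tx": 0.019,"ty": -0.022,"tz": 0.001,"roll": 8.1}
    - {"tx": 0.016,"ty": -0.025,"tz": 0.001,"roll": 8.1}

```text
t: 23.52
position: [0.6417, 0.1918, 0.1937]
tool_rot: [0.001, 0.995, 0.099, -0.002]
wrist_force: [0.6, -0.1, -1.3]
grip_width: 0.0126
```

Emit:
send_rows:
  moves:
    - {"tx": 0.005,"ty": -0.014,"tz": 0.0,"roll": 4.2}
    - {"tx": 0.0,"ty": 0.0,"tz": 0.0,"roll": 0.0}

```text
t: 23.78
position: [0.6432, 0.2074, 0.1941]
tool_rot: [0.0, 0.998, 0.067, -0.002]
wrist_force: [-0.1, -1.0, -1.2]
grip_width: 0.0122
```

```bash
python3 snap.py w16; python3 -c "
from h import *
plan([.644,.206,.039],7.5,vmax=.04)"
```

```text
23.77 [0.6432 0.2074 0.1941] 7.64 [ 0.06  0.55 -0.65  1.33  0.32  1.37 -2.02] 0.0122 [-0.1 -1.  -1.2]
scale 1.5625
5 rows
[{"tx": 0.0, "ty": 0.0, "tz": 0.019, "roll": 0.0}, {"tx": 0.0, "ty": 0.0, "tz": 0.039, "roll": 0.0}, {"tx": 0.0, "ty": 0.0, "tz": 0.039, "roll": 0.0}, {"tx": 0.0, "ty": 0.0, "tz": 0.039, "roll": 0.0}, {"tx": 0.0, "ty": 0.0, "tz": 0.019, "roll": 0.1}]
```

View pics/w16.png

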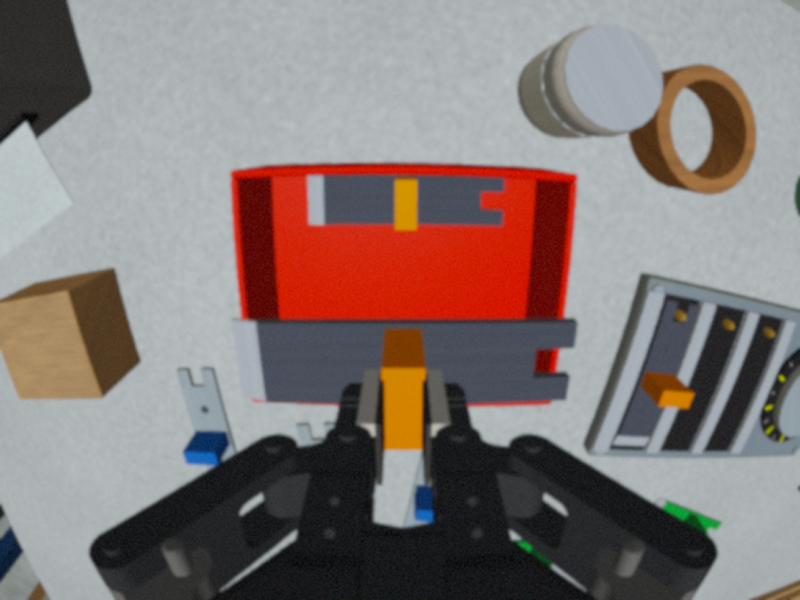

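Emit:
send_rows:
  moves:
    - {"tx": 0.0,"ty": 0.0,"tz": 0.019,"roll": 0.0}
    - {"tx": 0.0,"ty": 0.0,"tz": 0.039,"roll": 0.0}
    - {"tx": 0.0,"ty": 0.0,"tz": 0.039,"roll": 0.0}
    - {"tx": 0.0,"ty": 0.0,"tz": 0.039,"roll": 0.0}
    - {"tx": 0.0,"ty": 0.0,"tz": 0.019,"roll": 0.0}
    - {"tx": 0.0,"ty": 0.0,"tz": 0.0,"roll": 0.0}
    - {"tx": 0.0,"ty": 0.0,"tz": 0.0,"roll": 0.0}

```text
t: 24.7
position: [0.6452, 0.2063, 0.0428]
tool_rot: [-0.0, 0.998, 0.065, 0.001]
wrist_force: [0.2, 0.3, -1.5]
grip_width: 0.0123
```

Emit:
send_rows:
  moves:
    - {"tx": 0.0,"ty": 0.0,"tz": 0.0,"roll": 0.0}
    - {"tx": 0.0,"ty": 0.0,"tz": 0.0,"roll": 0.0}
    - {"tx": 0.0,"ty": 0.0,"tz": -0.02,"roll": 0.0}
    - {"tx": 0.0,"ty": 0.0,"tz": -0.04,"roll": 0.0}
    - {"tx": 0.0,"ty": 0.0,"tz": -0.05,"roll": 0.0}
    - {"tx": 0.0,"ty": 0.0,"tz": -0.05,"roll": 0.0}
    - {"tx": 0.0,"ty": 0.0,"tz": 0.0,"roll": 0.0}
  jaw: 120

```text
t: 25.58
position: [0.6462, 0.2076, 0.2081]
tool_rot: [-0.001, 0.998, 0.065, 0.004]
wrist_force: [-0.4, 0.3, -0.1]
grip_width: 0.0454
```

```bash
python3 -c "
from h import *
plan([.581,-.020,.12],88.5,wmax=8.5)"
```

```text
11 rows
[{"tx": -0.005, "ty": 0.011, "tz": 0.004, "roll": -4.1}, {"tx": -0.011, "ty": 0.021, "tz": 0.009, "roll": -8.1}, {"tx": -0.014, "ty": 0.019, "tz": 0.009, "roll": -8.1}, {"tx": -0.016, "ty": 0.017, "tz": 0.009, "roll": -8.1}, {"tx": -0.019, "ty": 0.015, "tz": 0.009, "roll": -8.1}, {"tx": -0.02, "ty": 0.012, "tz": 0.009, "roll": -8.1}, {"tx": -0.022, "ty": 0.009, "tz": 0.009, "roll": -8.1}, {"tx": -0.023, "ty": 0.006, "tz": 0.009, "roll": -8.1}, {"tx": -0.024, "ty": 0.002, "tz": 0.009, "roll": -8.1}, {"tx": -0.024, "ty": -0.001, "tz": 0.009, "roll": -8.1}]
[{"tx": -0.011, "ty": -0.002, "tz": 0.003, "roll": -4.0}]
```

Emit:
send_rows:
  moves:
    - {"tx": -0.005,"ty": 0.011,"tz": 0.004,"roll": -4.1}
    - {"tx": -0.011,"ty": 0.021,"tz": 0.009,"roll": -8.1}
    - {"tx": -0.014,"ty": 0.019,"tz": 0.009,"roll": -8.1}
    - {"tx": -0.016,"ty": 0.017,"tz": 0.009,"roll": -8.1}
    - {"tx": -0.019,"ty": 0.015,"tz": 0.009,"roll": -8.1}
    - {"tx": -0.02,"ty": 0.012,"tz": 0.009,"roll": -8.1}
    - {"tx": -0.022,"ty": 0.009,"tz": 0.009,"roll": -8.1}
    - {"tx": -0.023,"ty": 0.006,"tz": 0.009,"roll": -8.1}
    - {"tx": -0.024,"ty": 0.002,"tz": 0.009,"roll": -8.1}
    - {"tx": -0.024,"ty": -0.001,"tz": 0.009,"roll": -8.1}

```text
t: 26.82
position: [0.5819, -0.0119, 0.1165]
tool_rot: [0.0, 0.739, 0.674, -0.0]
wrist_force: [0.4, -0.5, 0.7]
grip_width: 0.0454
```

Emit:
send_rows:
  moves:
    - {"tx": -0.011,"ty": -0.002,"tz": 0.003,"roll": -4.0}
    - {"tx": 0.0,"ty": 0.0,"tz": 0.0,"roll": 0.0}

```text
t: 27.08
position: [0.5789, -0.0229, 0.1134]
tool_rot: [0.0, 0.717, 0.697, -0.0]
wrist_force: [0.8, -0.1, -0.2]
grip_width: 0.0449
```

```bash
python3 snap.py w17; python3 -c "
from h import *
plan([.581,-.021,.045],88.5,vmax=.04)"
```

```text
27.07 [ 0.5789 -0.0229  0.1134] 88.34 [ 0.66  0.47 -0.88  1.69  0.39  1.17 -0.35] 0.0449 [ 0.8 -0.1 -0.2]
scale 1.5625
2 rows
[{"tx": 0.0, "ty": 0.001, "tz": 0.034, "roll": -0.1}, {"tx": 0.001, "ty": 0.001, "tz": 0.035, "roll": -0.1}]
```

View pics/w17.png

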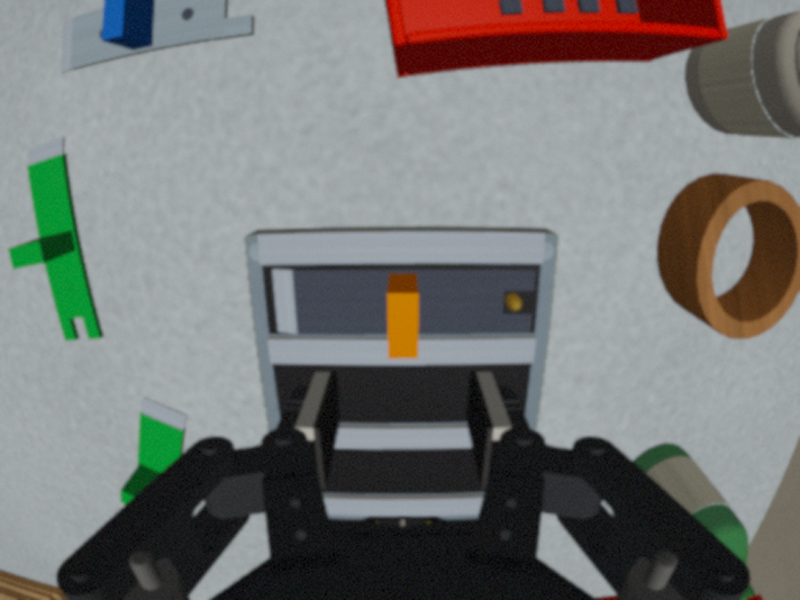

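Emit:
send_rows:
  moves:
    - {"tx": 0.001,"ty": 0.001,"tz": 0.034,"roll": -0.1}
    - {"tx": 0.001,"ty": 0.001,"tz": 0.035,"roll": -0.1}
    - {"tx": 0.0,"ty": 0.0,"tz": 0.0,"roll": 0.0}

```text
t: 27.5
position: [0.5798, -0.0188, 0.0427]
tool_rot: [-0.002, 0.715, 0.699, -0.001]
wrist_force: [-1.3, 0.5, 1.0]
grip_width: 0.0452
```

Emit:
send_rows:
  moves:
    - {"tx": 0.0,"ty": 0.0,"tz": 0.0,"roll": 0.0}
    - {"tx": 0.0,"ty": 0.0,"tz": 0.0,"roll": 0.0}
    - {"tx": 0.0,"ty": 0.0,"tz": 0.0,"roll": 0.0}
    - {"tx": 0.0,"ty": 0.0,"tz": 0.0,"roll": 0.0}
  jaw: 255

```text
t: 28.0
position: [0.5811, -0.0194, 0.0462]
tool_rot: [0.0, 0.715, 0.699, -0.0]
wrist_force: [-7.5, 1.3, 9.3]
grip_width: 0.012
```

Emit:
send_rows:
  moves:
    - {"tx": 0.0,"ty": 0.0,"tz": -0.01,"roll": 0.0}
    - {"tx": 0.0,"ty": 0.0,"tz": -0.02,"roll": 0.0}
    - {"tx": 0.0,"ty": 0.0,"tz": -0.03,"roll": 0.0}
    - {"tx": 0.0,"ty": 0.0,"tz": -0.04,"roll": 0.0}
    - {"tx": 0.0,"ty": 0.0,"tz": -0.04,"roll": 0.0}
    - {"tx": 0.0,"ty": 0.0,"tz": -0.02,"roll": 0.0}
    - {"tx": 0.0,"ty": 0.0,"tz": 0.0,"roll": 0.0}

```text
t: 28.88
position: [0.582, -0.0198, 0.2058]
tool_rot: [0.001, 0.715, 0.699, 0.001]
wrist_force: [0.5, 0.2, -2.3]
grip_width: 0.0126
```

```bash
python3 snap.py w18; python3 -c "
from h import *
plan([.600,.2005,.2],7.5,vmax=.05,wmax=9)"
```

```text
28.88 [ 0.582  -0.0198  0.2058] 88.66 [ 0.69  0.39 -0.92  1.58  0.32  1.33 -0.3 ] 0.0126 [ 0.5  0.2 -2.3]
scale 1.5625
11 rows
[{"tx": 0.011, "ty": 0.001, "tz": 0.0, "roll": 4.1}, {"tx": 0.022, "ty": 0.0, "tz": 0.0, "roll": 8.1}, {"tx": 0.022, "ty": -0.003, "tz": 0.0, "roll": 8.1}, {"tx": 0.021, "ty": -0.006, "tz": 0.0, "roll": 8.1}, {"tx": 0.02, "ty": -0.009, "tz": 0.0, "roll": 8.1}, {"tx": 0.019, "ty": -0.012, "tz": 0.0, "roll": 8.1}, {"tx": 0.017, "ty": -0.015, "tz": 0.0, "roll": 8.1}, {"tx": 0.014, "ty": -0.017, "tz": 0.0, "roll": 8.1}, {"tx": 0.012, "ty": -0.019, "tz": 0.0, "roll": 8.1}, {"tx": 0.009, "ty": -0.02, "tz": 0.0, "roll": 8.1}]
[{"tx": 0.002, "ty": -0.011, "tz": 0.004, "roll": 4.2}]
```

View pics/w18.png

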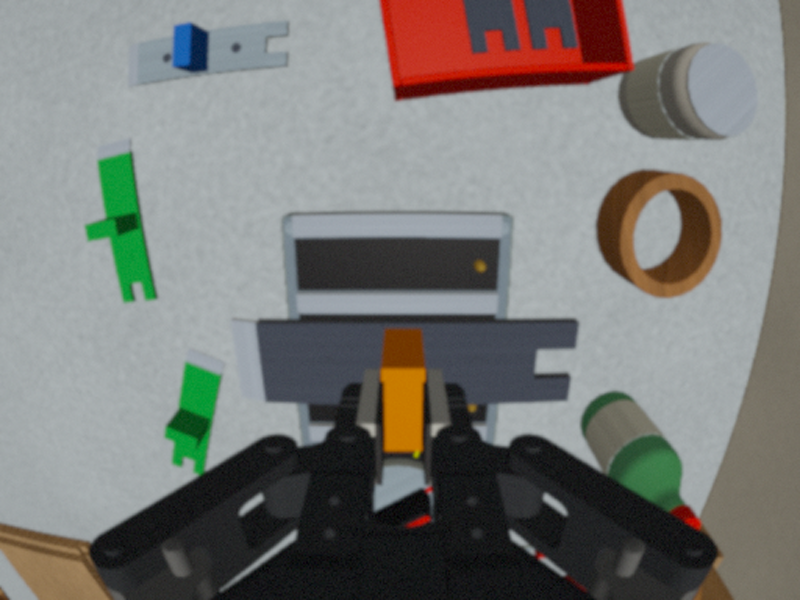

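Emit:
send_rows:
  moves:
    - {"tx": 0.011,"ty": 0.001,"tz": 0.0,"roll": 4.1}
    - {"tx": 0.022,"ty": 0.0,"tz": 0.0,"roll": 8.1}
    - {"tx": 0.022,"ty": -0.003,"tz": 0.0,"roll": 8.1}
    - {"tx": 0.021,"ty": -0.006,"tz": 0.0,"roll": 8.1}
    - {"tx": 0.02,"ty": -0.009,"tz": 0.0,"roll": 8.1}
    - {"tx": 0.019,"ty": -0.012,"tz": 0.0,"roll": 8.1}
    - {"tx": 0.017,"ty": -0.015,"tz": 0.0,"roll": 8.1}
    - {"tx": 0.014,"ty": -0.017,"tz": 0.0,"roll": 8.1}
    - {"tx": 0.012,"ty": -0.019,"tz": 0.0,"roll": 8.1}
    - {"tx": 0.009,"ty": -0.02,"tz": 0.0,"roll": 8.1}

```text
t: 30.18
position: [0.5991, 0.1902, 0.202]
tool_rot: [0.0, 0.995, 0.099, -0.002]
wrist_force: [0.8, -0.5, -1.8]
grip_width: 0.0121
```

Emit:
send_rows:
  moves:
    - {"tx": 0.002,"ty": -0.011,"tz": 0.004,"roll": 4.2}
    - {"tx": 0.0,"ty": 0.0,"tz": 0.0,"roll": 0.0}

```text
t: 30.42
position: [0.5984, 0.2018, 0.1981]
tool_rot: [0.0, 0.998, 0.066, -0.002]
wrist_force: [-0.3, -0.9, -1.7]
grip_width: 0.0128
```

```bash
python3 snap.py w19; python3 -c "
from h import *
plan([.601,.2005,.042],7.5,vmax=.04)"
```

```text
30.43 [0.5984 0.2018 0.1981] 7.61 [ 0.13  0.46 -0.71  1.45  0.3   1.34 -2.04] 0.0128 [-0.3 -0.9 -1.7]
scale 1.5625
5 rows
[{"tx": 0.0, "ty": 0.0, "tz": 0.02, "roll": 0.0}, {"tx": 0.001, "ty": 0.0, "tz": 0.039, "roll": 0.0}, {"tx": 0.001, "ty": 0.0, "tz": 0.039, "roll": 0.0}, {"tx": 0.001, "ty": 0.0, "tz": 0.039, "roll": 0.0}, {"tx": -0.001, "ty": 0.001, "tz": 0.02, "roll": 0.1}]
```

View pics/w19.png

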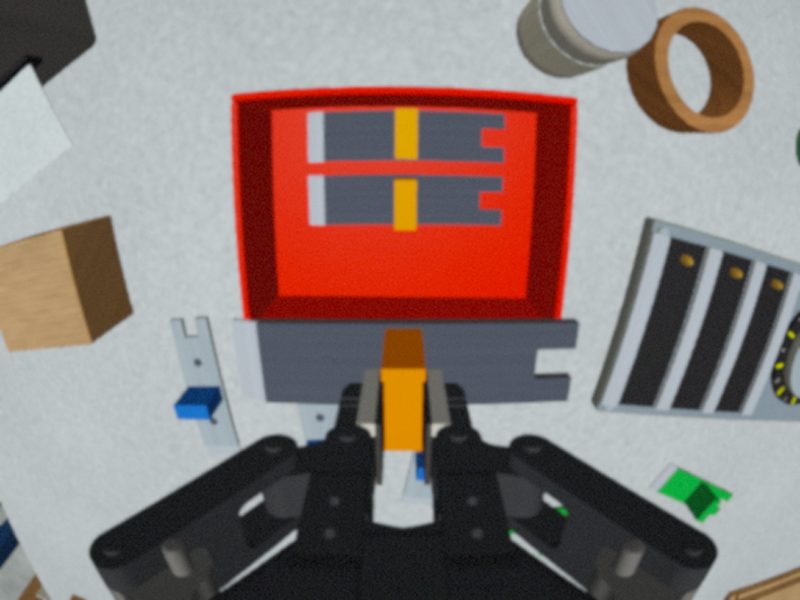

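```bash
python3 - <<'E'
from h import *
import pickle; s=pickle.load(open("w19.pkl","rb"))
P=lambda a,b,z: np.round(pix2("wrist",a/1.5625,b/1.5625,z,s),4)
print("floor near",P(400,297,.004),"far",P(400,110,.004),"B near edge",P(400,227,.01),"A far",P(400,112,.01))
print("rim near in",P(400,318,.08),"far in",P(400,97,.08))
E
```

```text
floor near [0.5704 0.1997 0.004 ] far [0.7085 0.218  0.004 ] B near edge [0.6248 0.2068 0.01  ] A far [0.7065 0.2177 0.01  ]
rim near in [0.5819 0.2008 0.08  ] far in [0.7093 0.2176 0.08  ]
```

Emit:
send_rows:
  moves:
    - {"tx": 0.0,"ty": 0.0,"tz": 0.02,"roll": 0.0}
    - {"tx": 0.0,"ty": 0.0,"tz": 0.035,"roll": 0.0}
    - {"tx": 0.0,"ty": 0.0,"tz": 0.039,"roll": 0.0}
    - {"tx": 0.0,"ty": 0.0,"tz": 0.039,"roll": 0.0}
    - {"tx": 0.0,"ty": 0.0,"tz": 0.02,"roll": 0.0}
    - {"tx": 0.0,"ty": 0.0,"tz": 0.0,"roll": 0.0}
    - {"tx": 0.0,"ty": 0.0,"tz": 0.0,"roll": 0.0}

```text
t: 31.35
position: [0.6004, 0.2014, 0.0487]
tool_rot: [-0.0, 0.998, 0.065, 0.001]
wrist_force: [-0.3, -0.5, -0.6]
grip_width: 0.0125
```

Emit:
send_rows:
  moves:
    - {"tx": 0.0,"ty": 0.0,"tz": 0.0,"roll": 0.0}
    - {"tx": 0.0,"ty": 0.0,"tz": 0.0,"roll": 0.0}
    - {"tx": 0.0,"ty": 0.0,"tz": -0.02,"roll": 0.0}
    - {"tx": 0.0,"ty": 0.0,"tz": -0.04,"roll": 0.0}
    - {"tx": 0.0,"ty": 0.0,"tz": -0.05,"roll": 0.0}
    - {"tx": 0.0,"ty": 0.0,"tz": -0.05,"roll": 0.0}
    - {"tx": 0.0,"ty": 0.0,"tz": 0.0,"roll": 0.0}
  jaw: 120

```text
t: 32.22
position: [0.6013, 0.2025, 0.2136]
tool_rot: [-0.001, 0.998, 0.065, 0.004]
wrist_force: [-0.2, 0.6, 0.3]
grip_width: 0.0448
```

```bash
python3 snap.py w20; python3 -c "
from h import *
plan([.435,.14,.16],85,wmax=8.5)"; python3 snap.py w20s scene 140,100,370,310
```

```text
32.23 [0.6013 0.2025 0.2136] 7.48 [ 0.13  0.45 -0.71  1.44  0.3   1.36 -2.03] 0.0448 [-0.2  0.6  0.3]
scale 1.5625
11 rows
[{"tx": -0.009, "ty": 0.002, "tz": 0.003, "roll": -3.9}, {"tx": -0.017, "ty": 0.003, "tz": 0.005, "roll": -7.8}, {"tx": -0.018, "ty": 0.0, "tz": 0.005, "roll": -7.8}, {"tx": -0.018, "ty": -0.002, "tz": 0.005, "roll": -7.8}, {"tx": -0.017, "ty": -0.004, "tz": 0.005, "roll": -7.8}, {"tx": -0.016, "ty": -0.007, "tz": 0.005, "roll": -7.8}, {"tx": -0.015, "ty": -0.009, "tz": 0.005, "roll": -7.8}, {"tx": -0.014, "ty": -0.011, "tz": 0.005, "roll": -7.8}, {"tx": -0.012, "ty": -0.013, "tz": 0.005, "roll": -7.8}, {"tx": -0.011, "ty": -0.014, "tz": 0.005, "roll": -7.8}]
[{"tx": -0.005, "ty": -0.007, "tz": 0.003, "roll": -3.4}]
32.27 [0.6004 0.2018 0.2107] 7.48 [ 0.13  0.45 -0.71  1.44  0.3   1.36 -2.03] 0.0451 [ 0.   0.  -0.8]
scale 2.857142857142857
```

View pics/w20.png

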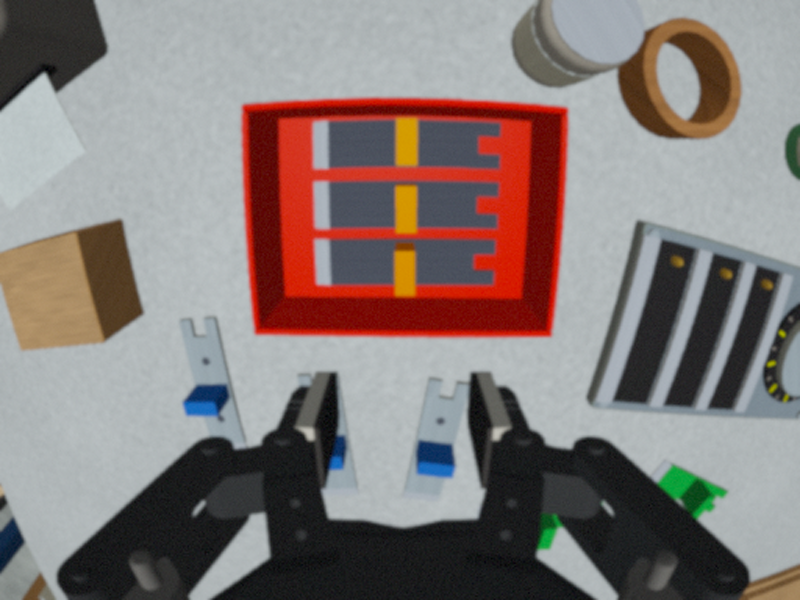

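View pics/w20s.png

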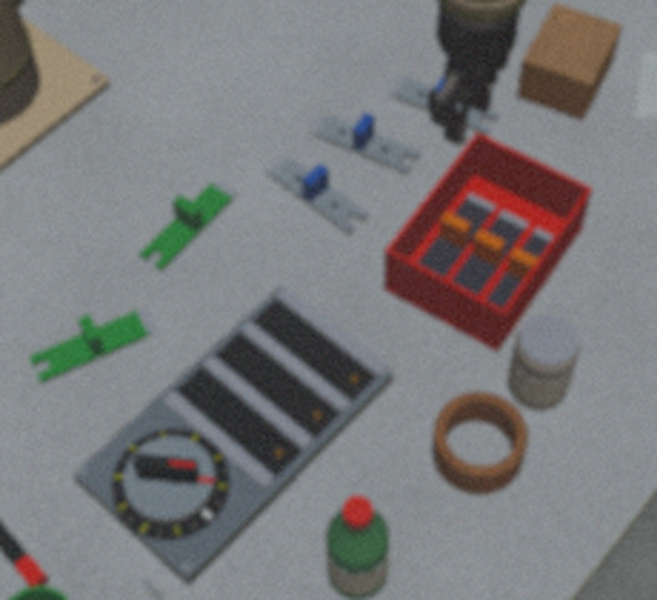

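Emit:
send_rows:
  moves:
    - {"tx": -0.009,"ty": 0.002,"tz": 0.003,"roll": -3.9}
    - {"tx": -0.017,"ty": 0.003,"tz": 0.005,"roll": -7.8}
    - {"tx": -0.018,"ty": 0.0,"tz": 0.005,"roll": -7.8}
    - {"tx": -0.018,"ty": -0.002,"tz": 0.005,"roll": -7.8}
    - {"tx": -0.017,"ty": -0.004,"tz": 0.005,"roll": -7.8}
    - {"tx": -0.016,"ty": -0.007,"tz": 0.005,"roll": -7.8}
    - {"tx": -0.015,"ty": -0.009,"tz": 0.005,"roll": -7.8}
    - {"tx": -0.014,"ty": -0.011,"tz": 0.005,"roll": -7.8}
    - {"tx": -0.012,"ty": -0.013,"tz": 0.005,"roll": -7.8}
    - {"tx": -0.011,"ty": -0.014,"tz": 0.005,"roll": -7.8}

```text
t: 33.58
position: [0.4404, 0.1426, 0.1584]
tool_rot: [-0.0, 0.756, 0.655, -0.001]
wrist_force: [0.3, -0.0, -0.0]
grip_width: 0.0451
```

Emit:
send_rows:
  moves:
    - {"tx": -0.005,"ty": -0.007,"tz": 0.003,"roll": -3.4}
    - {"tx": 0.0,"ty": 0.0,"tz": 0.0,"roll": 0.0}

```text
t: 33.83
position: [0.4331, 0.1384, 0.1557]
tool_rot: [0.0, 0.738, 0.675, -0.001]
wrist_force: [0.8, -1.0, -0.7]
grip_width: 0.0451
```

```bash
python3 snap.py w21
```

```text
33.83 [0.4331 0.1384 0.1557] 84.91 [ 0.57  0.1  -1.01  1.95  0.1   1.14 -0.56] 0.0451 [ 0.8 -1.  -0.7]
scale 1.5625
```

View pics/w21.png

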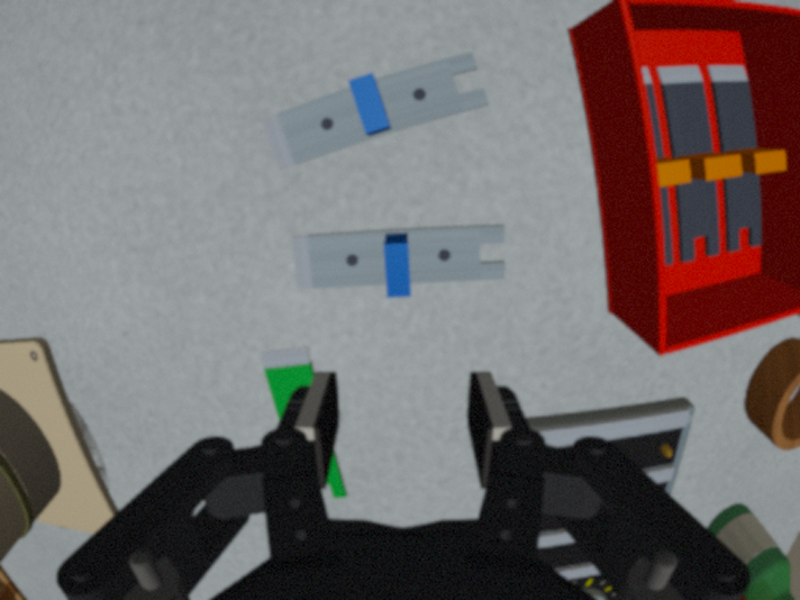

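```bash
python3 - <<'E'
from h import *
import pickle; s=pickle.load(open("w21.pkl","rb"))
P=lambda a,b,z: pix2("wrist",a/1.5625,b/1.5625,z,s)
an=lambda p,q: np.degrees(np.arctan2(q[1]-p[1],q[0]-p[0]))
t=P(398,268,.039); h1=P(352,260,.005);h2=P(444,255,.005)
print("tab",np.round(t,4),"holes",np.round(h1,4),np.round(h2,4),an(h1,h2), an(P(310,235,.005),P(503,225,.005)),an(P(310,288,.005),P(505,277,.005)))
t2=P(369.5,104,.039); print(np.round(t2,4),an(P(327,124,.005),P(419,94,.005)))
E
```

```text
tab [0.4323 0.1527 0.039 ] holes [0.4018 0.1522 0.005 ] [0.4616 0.1502 0.005 ] -1.9310744870637473 -2.0263820840862232 -1.7106106921872781
[0.4252 0.247  0.039 ] 12.541087704073224
```

```bash
python3 -c "
from h import *
plan([.433,.151,.024],88.1,vmax=.04)"
```

```text
5 rows
[{"tx": 0.002, "ty": 0.0, "tz": 0.017, "roll": -0.4}, {"tx": 0.003, "ty": 0.0, "tz": 0.033, "roll": -0.8}, {"tx": 0.003, "ty": 0.0, "tz": 0.033, "roll": -0.8}, {"tx": 0.003, "ty": 0.0, "tz": 0.033, "roll": -0.8}, {"tx": 0.001, "ty": -0.002, "tz": 0.016, "roll": -0.4}]
```

Emit:
send_rows:
  moves:
    - {"tx": 0.002,"ty": 0.0,"tz": 0.017,"roll": -0.4}
    - {"tx": 0.003,"ty": 0.0,"tz": 0.033,"roll": -0.8}
    - {"tx": 0.003,"ty": 0.0,"tz": 0.033,"roll": -0.8}
    - {"tx": 0.003,"ty": 0.0,"tz": 0.033,"roll": -0.8}
    - {"tx": 0.001,"ty": -0.001,"tz": 0.014,"roll": -0.4}
    - {"tx": 0.0,"ty": 0.0,"tz": 0.0,"roll": 0.0}

```text
t: 34.62
position: [0.433, 0.1515, 0.0255]
tool_rot: [-0.001, 0.718, 0.696, -0.001]
wrist_force: [0.6, -0.2, 0.3]
grip_width: 0.0451
```

```bash
python3 snap.py w22
```

```text
34.62 [0.433  0.1515 0.0255] 88.2 [ 0.42  0.36 -0.94  2.05  0.36  0.9  -0.75] 0.0451 [ 0.6 -0.2  0.3]
scale 1.5625
```

View pics/w22.png

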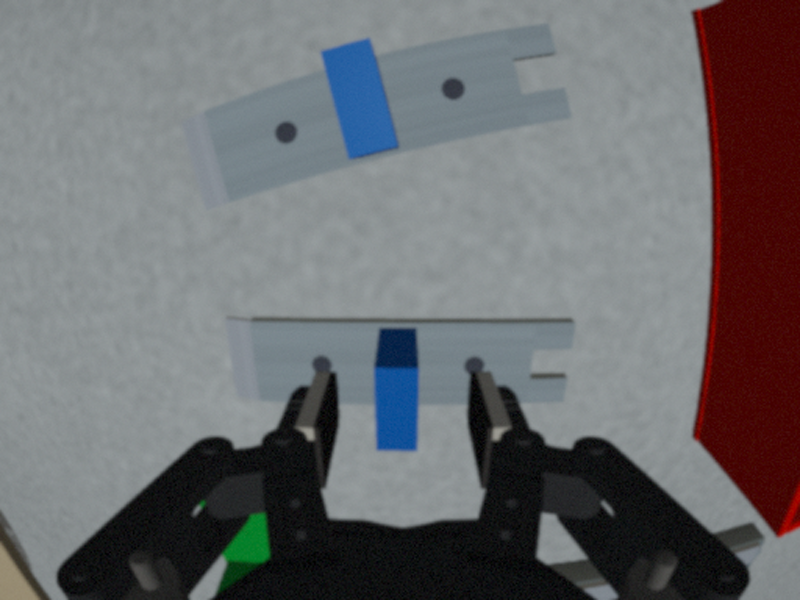

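Emit:
send_rows:
  moves:
    - {"tx": 0.0,"ty": -0.001,"tz": 0.0,"roll": 0.0}
    - {"tx": 0.0,"ty": 0.0,"tz": 0.0,"roll": 0.0}
    - {"tx": 0.0,"ty": 0.0,"tz": 0.0,"roll": 0.0}
    - {"tx": 0.0,"ty": 0.0,"tz": 0.0,"roll": 0.0}
    - {"tx": 0.0,"ty": 0.0,"tz": 0.0,"roll": 0.0}
  jaw: 255

```text
t: 35.3
position: [0.4335, 0.1511, 0.0274]
tool_rot: [0.001, 0.718, 0.696, 0.0]
wrist_force: [-2.9, -0.9, 7.8]
grip_width: 0.0123
```

Emit:
send_rows:
  moves:
    - {"tx": 0.0,"ty": 0.0,"tz": -0.01,"roll": 0.0}
    - {"tx": 0.0,"ty": 0.0,"tz": -0.02,"roll": 0.0}
    - {"tx": 0.0,"ty": 0.0,"tz": -0.03,"roll": 0.0}
    - {"tx": 0.0,"ty": 0.0,"tz": -0.04,"roll": 0.0}
    - {"tx": 0.0,"ty": 0.0,"tz": -0.04,"roll": 0.0}
    - {"tx": 0.0,"ty": 0.0,"tz": -0.02,"roll": 0.0}
    - {"tx": 0.0,"ty": 0.0,"tz": 0.0,"roll": 0.0}

```text
t: 36.17
position: [0.4336, 0.1513, 0.1878]
tool_rot: [0.001, 0.718, 0.696, 0.001]
wrist_force: [0.7, 0.1, -2.7]
grip_width: 0.0123
```

```bash
python3 snap.py w23; python3 -c "
from h import *
plan([.5782,-.1385,.15],88.5,vmax=.05)"
```

```text
36.17 [0.4336 0.1513 0.1878] 88.15 [ 0.6   0.07 -1.05  1.9   0.07  1.21 -0.51] 0.0123 [ 0.7  0.1 -2.7]
scale 1.5625
8 rows
[{"tx": -0.02, "ty": 0.011, "tz": 0.003, "roll": 0.0}, {"tx": -0.041, "ty": 0.022, "tz": 0.005, "roll": -0.1}, {"tx": -0.041, "ty": 0.022, "tz": 0.005, "roll": -0.1}, {"tx": -0.041, "ty": 0.022, "tz": 0.005, "roll": -0.1}, {"tx": -0.041, "ty": 0.022, "tz": 0.005, "roll": -0.1}, {"tx": -0.041, "ty": 0.022, "tz": 0.005, "roll": -0.1}, {"tx": -0.041, "ty": 0.022, "tz": 0.005, "roll": -0.1}, {"tx": -0.019, "ty": 0.01, "tz": 0.004, "roll": 0.2}]
```

View pics/w23.png

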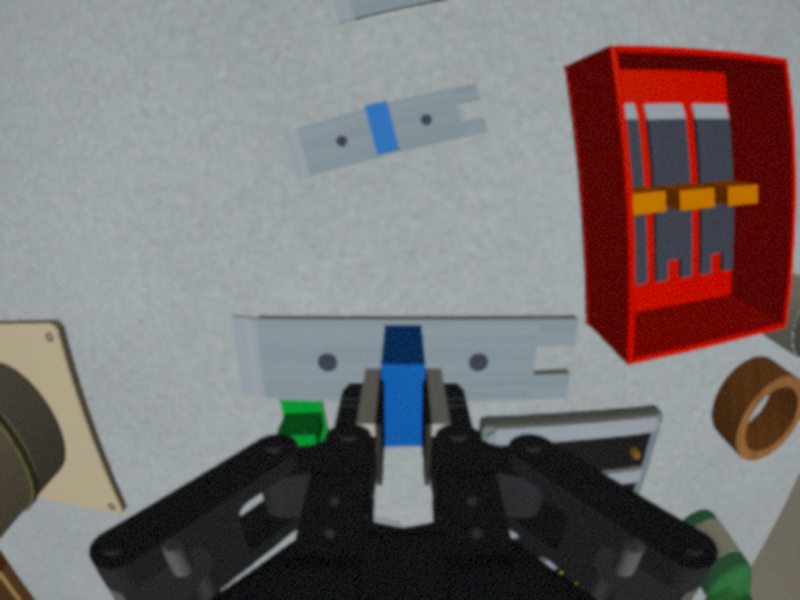

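```bash
python3 -c "
from h import *
plan([.5781,-.1363,.14],88.55,vmax=.05)"
```

```text
8 rows
[{"tx": -0.02, "ty": 0.011, "tz": 0.003, "roll": 0.0}, {"tx": -0.04, "ty": 0.022, "tz": 0.007, "roll": -0.1}, {"tx": -0.04, "ty": 0.022, "tz": 0.007, "roll": -0.1}, {"tx": -0.04, "ty": 0.022, "tz": 0.007, "roll": -0.1}, {"tx": -0.04, "ty": 0.022, "tz": 0.007, "roll": -0.1}, {"tx": -0.041, "ty": 0.022, "tz": 0.007, "roll": -0.1}, {"tx": -0.041, "ty": 0.022, "tz": 0.007, "roll": -0.1}, {"tx": -0.021, "ty": 0.01, "tz": 0.002, "roll": 0.2}]
```

Emit:
send_rows:
  moves:
    - {"tx": -0.02,"ty": 0.011,"tz": 0.003,"roll": 0.0}
    - {"tx": -0.04,"ty": 0.022,"tz": 0.007,"roll": -0.1}
    - {"tx": -0.04,"ty": 0.022,"tz": 0.007,"roll": -0.1}
    - {"tx": -0.04,"ty": 0.022,"tz": 0.007,"roll": -0.1}
    - {"tx": -0.04,"ty": 0.022,"tz": 0.007,"roll": -0.1}
    - {"tx": -0.041,"ty": 0.022,"tz": 0.007,"roll": -0.1}
    - {"tx": -0.041,"ty": 0.022,"tz": 0.007,"roll": -0.1}
    - {"tx": -0.021,"ty": 0.01,"tz": 0.002,"roll": 0.0}
    - {"tx": 0.0,"ty": 0.0,"tz": 0.0,"roll": 0.0}
    - {"tx": 0.0,"ty": 0.0,"tz": 0.0,"roll": 0.0}

```text
t: 37.48
position: [0.5776, -0.1341, 0.139]
tool_rot: [-0.001, 0.714, 0.7, 0.0]
wrist_force: [0.3, -0.4, -1.5]
grip_width: 0.0122
```

```bash
python3 snap.py w24; python3 -c "
from h import *
plan([.5781,-.1363,.066],88.55,vmax=.04)"
```

```text
37.48 [ 0.5776 -0.1341  0.139 ] 88.88 [ 0.78  0.45 -0.8   1.63  0.33  1.21 -0.11] 0.0122 [ 0.3 -0.4 -1.5]
scale 1.5625
2 rows
[{"tx": -0.001, "ty": 0.0, "tz": 0.037, "roll": 0.2}, {"tx": -0.001, "ty": 0.0, "tz": 0.036, "roll": 0.2}]
```

View pics/w24.png

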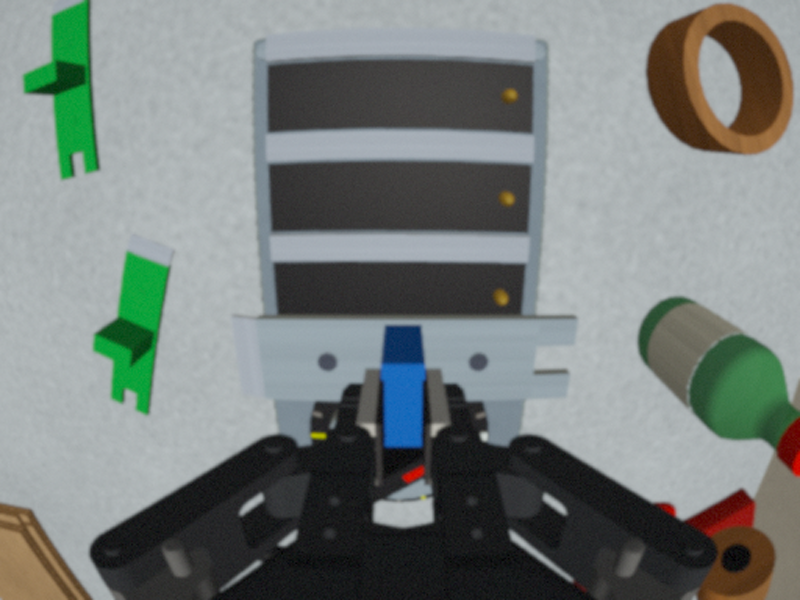

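```bash
cat > chk.py <<'E'
from h import *
import pickle,sys
def chk(tag,pins,tab,notchend,off=.0274):
    s=pickle.load(open(tag+".pkl","rb")); z=s["position"][2]
    P=lambda a,b,zz: pix2("wrist",a/1.5625,b/1.5625,zz,s)
    Rt=q2R(s["tool_rot"]); T=lambda p: np.round(((p-s["position"])@Rt)[:2]*1000,1)
    for p in pins: print("pin in tool xy mm",T(P(*p,.032)),np.round(P(*p,.032),4))
    print("tab top ctr",T(P(*tab,z-off+.039)))
    for n in notchend: print("pt on blade top",T(P(*n,z-off+.005)))
E
python3 - <<'E'
from chk import *
chk("w24",[(501,297),(507,198),(510,95)],(403,405),[(575,318),(568,396),(572,345),(568,372),(536,358),(236,318),(262,318),(328,361),(479,361)])
E
```

```text
pin in tool xy mm [-0.2 57.1] [ 0.6346 -0.1353  0.032 ]
pin in tool xy mm [56.6 57.6] [ 0.6362 -0.0786  0.032 ]
pin in tool xy mm [113.2  58. ] [ 0.6377 -0.0219  0.032 ]
tab top ctr [0.9 0.8]
pt on blade top [18.3 69.3]
pt on blade top [-17.4  71.4]
pt on blade top [ 6.6 69.6]
pt on blade top [-5.7 69.6]
pt on blade top [ 1.2 54.6]
pt on blade top [ 18.4 -65.5]
pt on blade top [ 18.5 -54.5]
pt on blade top [  0.4 -29. ]
pt on blade top [ 0.4 31. ]
```

Emit:
send_rows:
  moves:
    - {"tx": -0.001,"ty": -0.001,"tz": 0.037,"roll": 0.1}
    - {"tx": -0.001,"ty": -0.001,"tz": 0.036,"roll": 0.1}
    - {"tx": 0.0,"ty": 0.0,"tz": 0.0,"roll": 0.0}
    - {"tx": 0.0,"ty": 0.0,"tz": 0.0,"roll": 0.0}

```text
t: 38.02
position: [0.5767, -0.1372, 0.068]
tool_rot: [0.001, 0.716, 0.699, 0.001]
wrist_force: [-0.1, 0.4, -1.1]
grip_width: 0.0121
```

```bash
python3 snap.py w25
```

```text
38.02 [ 0.5767 -0.1372  0.068 ] 88.63 [ 0.76  0.52 -0.76  1.7   0.4   1.08 -0.15] 0.0121 [-0.1  0.4 -1.1]
scale 1.5625
```

View pics/w25.png

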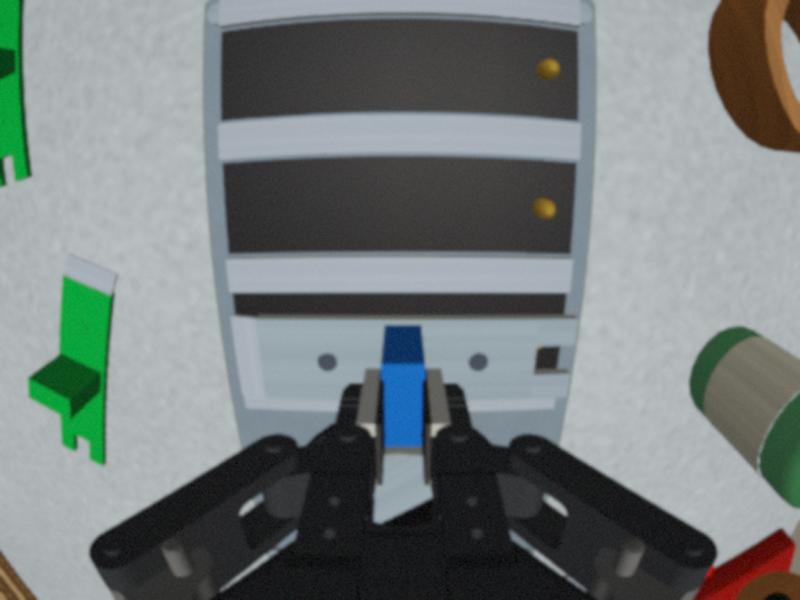

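```bash
python3 - <<'E'
from h import *
import pickle
for tag,pts in [("w10",[(549,359),(562,212),(565,52)]),("w25",[(544,208),(548,68)])]:
    s=pickle.load(open(tag+".pkl","rb"))
    for a,b in pts:
        print(tag,[np.round(pix2("wrist",a/1.5625,b/1.5625,z,s)[:2],4) for z in (.032,.028)])
# where will pinA appear when TCP at home z .0474
s=pickle.load(open("w25.pkl","rb"))
for x,y,p in [(.5760,-.1355,(.636,-.138)),(.5760,-.1355,(.636,-.1365))]:
    s["position"]=np.array([x,y,.0474]); print(proj("wrist",[[*p,.032],[*p,.020]],s)*1.5625)
E
python3 - <<'E'
import cv2
im=cv2.imread("pics/w10_raw.png")[180:290,280:400]
im2=cv2.imread("pics/w25_raw.png")[180:290,280:400]
import numpy as np
cv2.imwrite("pics/cmp.png",cv2.resize(np.hstack([im,im2]),None,fx=3.3,fy=3.3,interpolation=cv2.INTER_CUBIC))
E
```

```text
w10 [array([ 0.6343, -0.134 ]), array([ 0.6357, -0.1359])]
w10 [array([ 0.6353, -0.0785]), array([ 0.6367, -0.0791])]
w10 [array([ 0.6364, -0.0228]), array([ 0.6379, -0.0218])]
w25 [array([ 0.635 , -0.0787]), array([ 0.6363, -0.0792])]
w25 [array([ 0.6366, -0.0224]), array([ 0.6379, -0.0217])]
[[552.68390802 370.15279002]
 [544.43107793 357.34852567]]
[[553.07885168 366.76868647]
 [544.76254637 354.10428818]]
```

View pics/cmp.png

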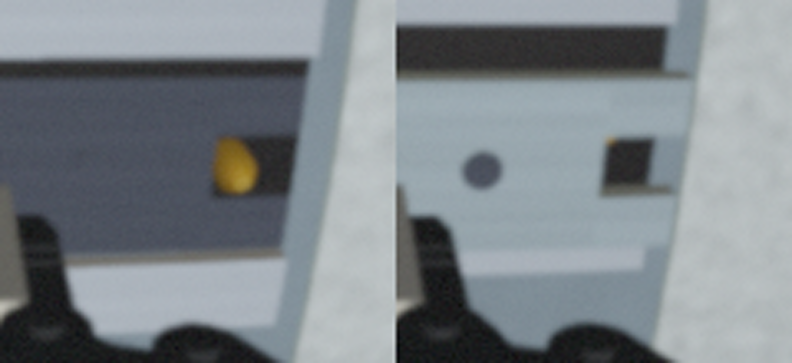

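```bash
python3 - <<'E'
from h import *
import pickle
s=pickle.load(open("w25.pkl","rb"))
print("now",proj("wrist",[[.6343,-.134,.032]],s)*1.5625)
for y in (-.1355,-.137,-.138):
    s["position"]=np.array([.5758,y,.0474]); p=proj("wrist",[[.6343,-.134,.032]],s); print(y,p*1.5625, "crop",(p-[280,180])*3.3+[396,0])
E
```

```text
now [[534.74961588 337.23817131]]
-0.1355 [[550.15311905 361.26572595]] crop [[633.92338744 168.99321321]]
-0.137 [[550.53050546 357.81237102]] crop [[634.72042754 161.69972759]]
-0.138 [[550.78040741 355.49675515]] crop [[635.24822044 156.80914688]]
```

Emit:
send_rows:
  moves:
    - {"tx": 0.0,"ty": -0.001,"tz": 0.008,"roll": 0.1}
    - {"tx": 0.0,"ty": 0.0,"tz": 0.007,"roll": 0.0}
    - {"tx": 0.0,"ty": 0.0,"tz": 0.004,"roll": 0.0}
    - {"tx": 0.0,"ty": 0.0,"tz": 0.002,"roll": 0.0}
    - {"tx": 0.0,"ty": 0.0,"tz": 0.0,"roll": 0.0}

```text
t: 38.7
position: [0.5747, -0.138, 0.0474]
tool_rot: [0.0, 0.717, 0.698, -0.001]
wrist_force: [-13.5, 1.0, 25.4]
grip_width: 0.0117
```

```bash
python3 snap.py w26 wrist 150,100,450,310
```

```text
38.7 [ 0.5747 -0.138   0.0474] 88.46 [ 0.75  0.54 -0.75  1.71  0.42  1.05 -0.17] 0.0117 [-13.5   1.   25.4]
scale 2.6666666666666665
```

View pics/w26.png

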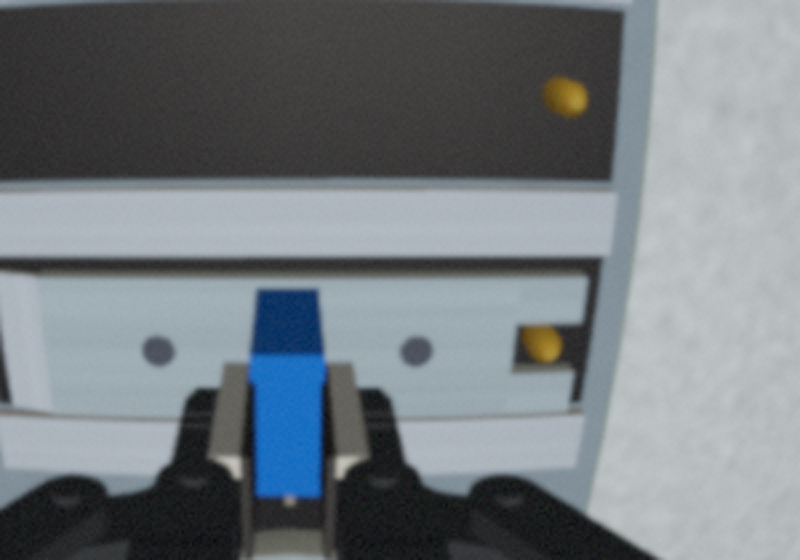

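Emit:
send_rows:
  moves:
    - {"tx": 0.0,"ty": 0.0,"tz": -0.002,"roll": 0.0}
    - {"tx": 0.0,"ty": 0.0,"tz": 0.0,"roll": 0.0}

```text
t: 39.0
position: [0.5751, -0.1379, 0.0474]
tool_rot: [0.0, 0.717, 0.698, 0.0]
wrist_force: [-1.4, 0.8, 3.9]
grip_width: 0.0121
```

Emit:
send_rows:
  moves:
    - {"tx": 0.0,"ty": 0.0,"tz": 0.0,"roll": 0.0}
    - {"tx": 0.0,"ty": 0.0,"tz": 0.0,"roll": 0.0}
    - {"tx": 0.0,"ty": 0.0,"tz": 0.0,"roll": 0.0}
    - {"tx": 0.0,"ty": 0.0,"tz": -0.015,"roll": 0.0}
    - {"tx": 0.0,"ty": 0.0,"tz": -0.03,"roll": 0.0}
    - {"tx": 0.0,"ty": 0.0,"tz": -0.04,"roll": 0.0}
    - {"tx": 0.0,"ty": 0.0,"tz": 0.0,"roll": 0.0}
  jaw: 120

```text
t: 39.88
position: [0.577, -0.1379, 0.1366]
tool_rot: [0.003, 0.716, 0.698, 0.002]
wrist_force: [0.8, 0.2, -1.0]
grip_width: 0.0452
```

```bash
python3 snap.py w27; python3 -c "
from h import *
plan([.43,.24,.16],102.5,wmax=8.5)"
```

```text
39.88 [ 0.577  -0.1379  0.1366] 88.48 [ 0.79  0.44 -0.79  1.64  0.34  1.2  -0.11] 0.0452 [ 0.8  0.2 -1. ]
scale 1.5625
10 rows
[{"tx": 0.021, "ty": -0.009, "tz": -0.001, "roll": -0.8}, {"tx": 0.042, "ty": -0.017, "tz": -0.003, "roll": -1.6}, {"tx": 0.042, "ty": -0.016, "tz": -0.003, "roll": -1.6}, {"tx": 0.043, "ty": -0.014, "tz": -0.003, "roll": -1.6}, {"tx": 0.043, "ty": -0.013, "tz": -0.003, "roll": -1.6}, {"tx": 0.043, "ty": -0.012, "tz": -0.003, "roll": -1.6}, {"tx": 0.044, "ty": -0.011, "tz": -0.003, "roll": -1.6}, {"tx": 0.044, "ty": -0.01, "tz": -0.003, "roll": -1.6}, {"tx": 0.044, "ty": -0.008, "tz": -0.003, "roll": -1.6}, {"tx": 0.022, "ty": -0.003, "tz": 0.0, "roll": -0.4}]
```

View pics/w27.png

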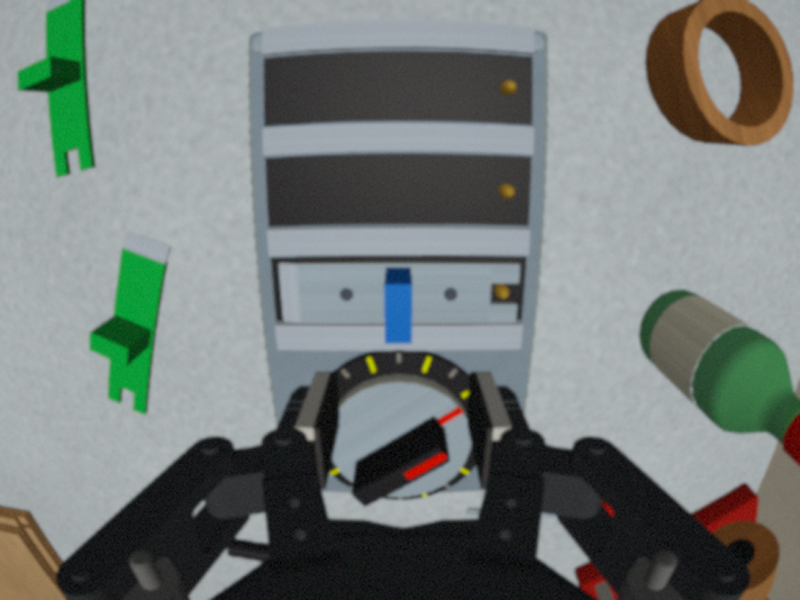

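Emit:
send_rows:
  moves:
    - {"tx": 0.021,"ty": -0.009,"tz": -0.005,"roll": -0.8}
    - {"tx": 0.042,"ty": -0.017,"tz": -0.005,"roll": -1.6}
    - {"tx": 0.042,"ty": -0.016,"tz": -0.003,"roll": -1.6}
    - {"tx": 0.043,"ty": -0.014,"tz": -0.003,"roll": -1.6}
    - {"tx": 0.043,"ty": -0.013,"tz": -0.003,"roll": -1.6}
    - {"tx": 0.043,"ty": -0.012,"tz": -0.002,"roll": -1.6}
    - {"tx": 0.044,"ty": -0.011,"tz": -0.001,"roll": -1.6}
    - {"tx": 0.044,"ty": -0.01,"tz": 0.0,"roll": -1.6}
    - {"tx": 0.044,"ty": -0.008,"tz": 0.0,"roll": -1.6}
    - {"tx": 0.022,"ty": -0.003,"tz": 0.0,"roll": -0.4}

```text
t: 41.18
position: [0.4261, 0.2429, 0.154]
tool_rot: [-0.0, 0.624, 0.781, -0.0]
wrist_force: [-0.0, -0.1, -0.3]
grip_width: 0.045
```

Emit:
send_rows:
  moves:
    - {"tx": 0.0,"ty": 0.0,"tz": 0.0,"roll": 0.0}
    - {"tx": 0.0,"ty": 0.0,"tz": 0.0,"roll": 0.0}

```text
t: 41.42
position: [0.4285, 0.2395, 0.1539]
tool_rot: [0.0, 0.626, 0.78, -0.001]
wrist_force: [-0.4, 0.1, 0.9]
grip_width: 0.0454
```

```bash
python3 snap.py w28
```

```text
41.42 [0.4285 0.2395 0.1539] 102.46 [ 0.38  0.25 -1.09  1.86  0.24  1.17 -0.57] 0.0454 [-0.4  0.1  0.9]
scale 1.5625
```

View pics/w28.png

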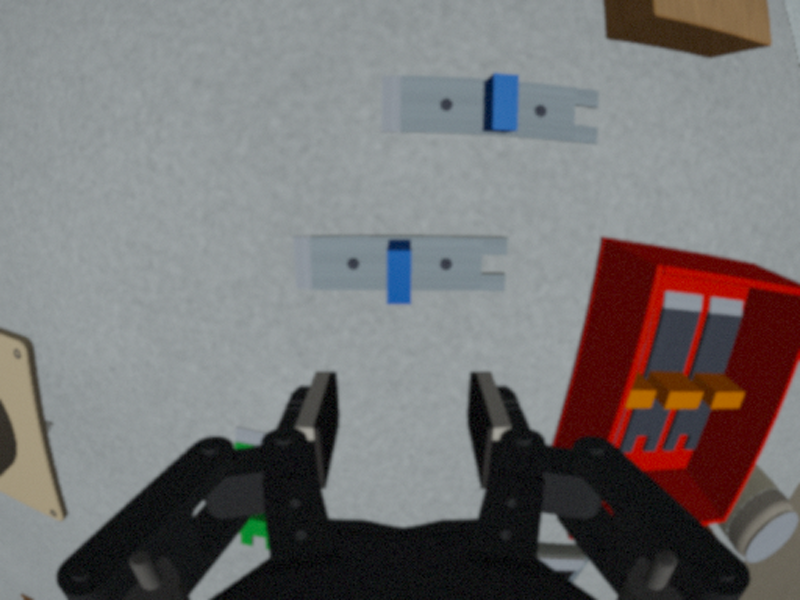

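```bash
python3 - <<'E'
from h import *
import pickle; s=pickle.load(open("w28.pkl","rb"))
P=lambda a,b,z: pix2("wrist",a/1.5625,b/1.5625,z,s)
an=lambda p,q: np.degrees(np.arctan2(q[1]-p[1],q[0]-p[0]))
t=P(399,275,.039); h1=P(353,263,.005);h2=P(446,264,.005)
print("tab",np.round(t,4),an(h1,h2), an(P(310,236,.005),P(505,238,.005)),an(P(312,290,.005),P(504,289.5,.005)))
# calibration from n1: tab seen (.4323,.1527) gripped at TCP (.4336,.1513) w/ offset ok
a=np.radians(102.4); X=np.array([np.cos(a),np.sin(a),0]); 
plan([t[0]+.0004,t[1]-.0015,.026],102.4,vmax=.04)
t3=P(504,103,.039); print("n3",t3,an(P(446,104,.005),P(541,111,.005)))
E
```

```text
tab [0.4247 0.2492 0.039 ] 11.790539672903114 11.903067073624992 12.614576631660661
5 rows
[{"tx": 0.001, "ty": 0.0, "tz": 0.016, "roll": 0.0}, {"tx": 0.002, "ty": 0.0, "tz": 0.032, "roll": 0.0}, {"tx": 0.002, "ty": 0.0, "tz": 0.032, "roll": 0.0}, {"tx": 0.002, "ty": 0.0, "tz": 0.032, "roll": 0.0}, {"tx": 0.002, "ty": -0.002, "tz": 0.016, "roll": 0.0}]
n3 [0.45983431 0.35825152 0.039     ] 11.272973166117476
```

Emit:
send_rows:
  moves:
    - {"tx": 0.001,"ty": 0.0,"tz": 0.016,"roll": 0.1}
    - {"tx": 0.002,"ty": 0.0,"tz": 0.032,"roll": 0.1}
    - {"tx": 0.002,"ty": 0.0,"tz": 0.032,"roll": 0.0}
    - {"tx": 0.002,"ty": -0.001,"tz": 0.032,"roll": 0.0}
    - {"tx": 0.001,"ty": -0.001,"tz": 0.015,"roll": 0.0}
    - {"tx": 0.0,"ty": 0.0,"tz": 0.0,"roll": 0.0}

```text
t: 42.22
position: [0.4244, 0.2472, 0.0264]
tool_rot: [-0.001, 0.627, 0.779, -0.001]
wrist_force: [0.3, 0.1, 0.5]
grip_width: 0.0454
```

```bash
python3 snap.py w29
```

```text
42.23 [0.4244 0.2472 0.0264] 102.27 [ 0.22  0.45 -0.97  1.97  0.45  0.95 -0.75] 0.0454 [0.3 0.1 0.5]
scale 1.5625
```

View pics/w29.png

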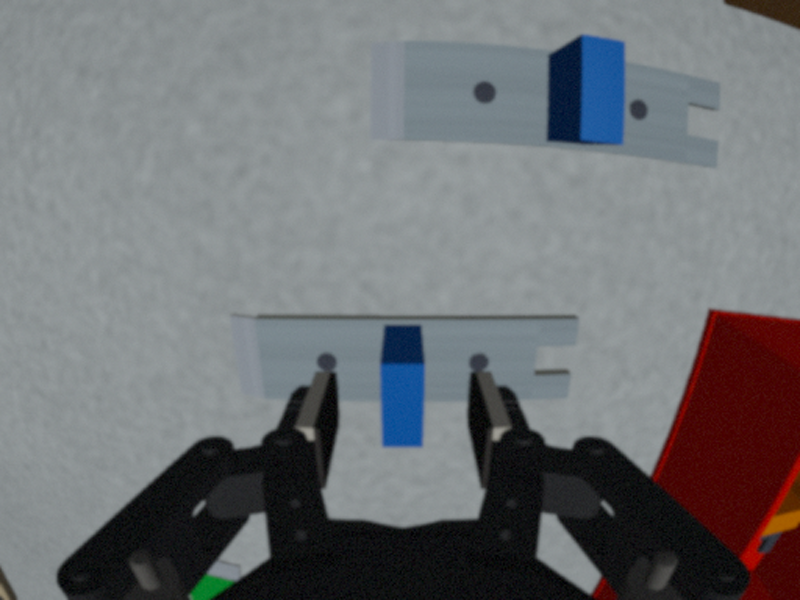

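Emit:
send_rows:
  moves:
    - {"tx": 0.0,"ty": 0.0,"tz": 0.0,"roll": 0.0}
    - {"tx": 0.0,"ty": 0.0,"tz": 0.0,"roll": 0.0}
    - {"tx": 0.0,"ty": 0.0,"tz": 0.0,"roll": 0.0}
    - {"tx": 0.0,"ty": 0.0,"tz": 0.0,"roll": 0.0}
    - {"tx": 0.0,"ty": 0.0,"tz": 0.0,"roll": 0.0}
  jaw: 255

```text
t: 42.9
position: [0.4259, 0.2477, 0.0284]
tool_rot: [0.001, 0.628, 0.778, 0.001]
wrist_force: [-1.0, -0.9, 7.3]
grip_width: 0.0121
```

Emit:
send_rows:
  moves:
    - {"tx": 0.0,"ty": 0.0,"tz": -0.01,"roll": 0.0}
    - {"tx": 0.0,"ty": 0.0,"tz": -0.02,"roll": 0.0}
    - {"tx": 0.0,"ty": 0.0,"tz": -0.03,"roll": 0.0}
    - {"tx": 0.0,"ty": 0.0,"tz": -0.04,"roll": 0.0}
    - {"tx": 0.0,"ty": 0.0,"tz": -0.04,"roll": 0.0}
    - {"tx": 0.0,"ty": 0.0,"tz": -0.02,"roll": 0.0}
    - {"tx": 0.0,"ty": 0.0,"tz": 0.0,"roll": 0.0}

```text
t: 43.78
position: [0.4257, 0.2476, 0.1883]
tool_rot: [0.001, 0.628, 0.778, 0.001]
wrist_force: [-0.3, -1.0, -2.2]
grip_width: 0.0118
```

```bash
python3 snap.py w30; python3 -c "
from h import *
plan([.5774,-.080,.14],88.5,vmax=.05)"
```

```text
43.77 [0.4257 0.2476 0.1883] 102.24 [ 0.4   0.21 -1.12  1.82  0.2   1.23 -0.56] 0.0118 [-0.3 -1.  -2.2]
scale 1.5625
9 rows
[{"tx": -0.022, "ty": 0.005, "tz": 0.003, "roll": 0.9}, {"tx": -0.044, "ty": 0.011, "tz": 0.006, "roll": 1.7}, {"tx": -0.043, "ty": 0.012, "tz": 0.006, "roll": 1.7}, {"tx": -0.043, "ty": 0.013, "tz": 0.006, "roll": 1.7}, {"tx": -0.043, "ty": 0.014, "tz": 0.006, "roll": 1.7}, {"tx": -0.042, "ty": 0.016, "tz": 0.006, "roll": 1.7}, {"tx": -0.042, "ty": 0.017, "tz": 0.006, "roll": 1.7}, {"tx": -0.041, "ty": 0.018, "tz": 0.006, "roll": 1.7}, {"tx": -0.021, "ty": 0.01, "tz": 0.002, "roll": 0.9}]
```

View pics/w30.png

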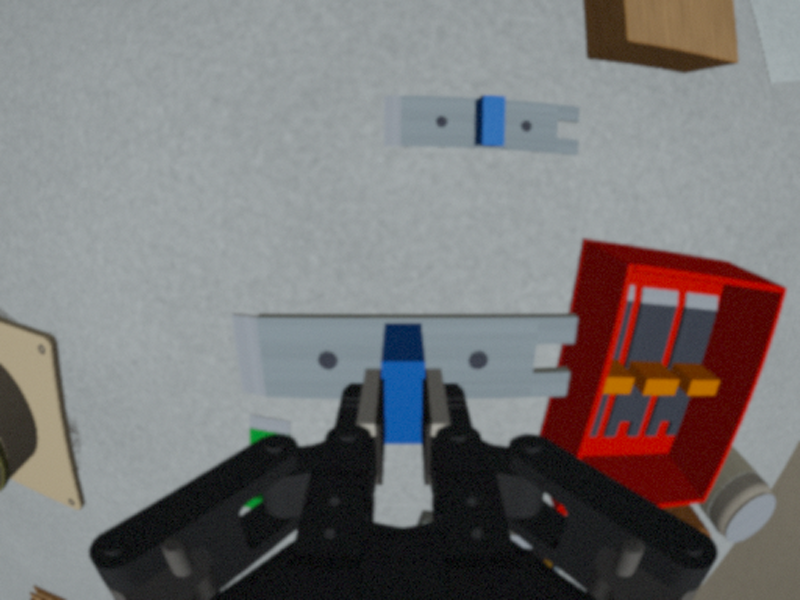

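Emit:
send_rows:
  moves:
    - {"tx": -0.022,"ty": 0.005,"tz": 0.003,"roll": 0.9}
    - {"tx": -0.044,"ty": 0.011,"tz": 0.006,"roll": 1.7}
    - {"tx": -0.043,"ty": 0.012,"tz": 0.006,"roll": 1.7}
    - {"tx": -0.043,"ty": 0.013,"tz": 0.006,"roll": 1.7}
    - {"tx": -0.043,"ty": 0.014,"tz": 0.006,"roll": 1.7}
    - {"tx": -0.042,"ty": 0.016,"tz": 0.006,"roll": 1.7}
    - {"tx": -0.042,"ty": 0.017,"tz": 0.006,"roll": 1.7}
    - {"tx": -0.041,"ty": 0.018,"tz": 0.006,"roll": 1.7}
    - {"tx": -0.021,"ty": 0.01,"tz": 0.002,"roll": 0.9}
    - {"tx": 0.0,"ty": 0.0,"tz": 0.0,"roll": 0.0}

```text
t: 45.08
position: [0.5772, -0.0816, 0.1387]
tool_rot: [-0.001, 0.717, 0.697, -0.001]
wrist_force: [1.1, 0.8, -1.7]
grip_width: 0.0123
```

```bash
python3 -c "
from h import *
s=observe();print(s['position'],np.degrees(yaw(s)),s['grip_width'])
plan([.5774,-.0805,.068],88.5,vmax=.04)"
```

```text
[ 0.57717222 -0.08163472  0.13871867] 88.39465985203113 0.012340570524345697
2 rows
[{"tx": 0.001, "ty": 0.0, "tz": 0.035, "roll": -0.1}, {"tx": 0.0, "ty": 0.0, "tz": 0.036, "roll": 0.0}]
```

Emit:
send_rows:
  moves:
    - {"tx": 0.001,"ty": 0.0,"tz": 0.035,"roll": -0.1}
    - {"tx": 0.0,"ty": 0.0,"tz": 0.036,"roll": 0.0}
    - {"tx": 0.0,"ty": 0.0,"tz": 0.0,"roll": 0.0}
    - {"tx": 0.0,"ty": 0.0,"tz": 0.0,"roll": 0.0}

```text
t: 45.58
position: [0.5782, -0.0777, 0.0707]
tool_rot: [0.0, 0.715, 0.699, 0.0]
wrist_force: [0.2, 0.4, -0.7]
grip_width: 0.012
```

```bash
python3 snap.py w31 wrist 150,100,450,310;python3 -c "
from h import *
s=observe();print(s['position'],np.degrees(yaw(s)),s['grip_width'])
plan([.5772,-.0805,.0485],88.5,vmax=.008)"
```

```text
45.58 [ 0.5782 -0.0777  0.0707] 88.74 [ 0.69  0.51 -0.8   1.72  0.41  1.09 -0.26] 0.012 [ 0.2  0.4 -0.7]
scale 2.6666666666666665
[ 0.57855823 -0.07799398  0.07102573] 88.71790786056688 0.012060470116525567
4 rows
[{"tx": 0.0, "ty": 0.0, "tz": 0.004, "roll": 0.0}, {"tx": -0.001, "ty": 0.0, "tz": 0.008, "roll": 0.1}, {"tx": -0.001, "ty": 0.0, "tz": 0.008, "roll": 0.1}, {"tx": -0.001, "ty": -0.001, "tz": 0.003, "roll": 0.0}]
```

View pics/w31.png

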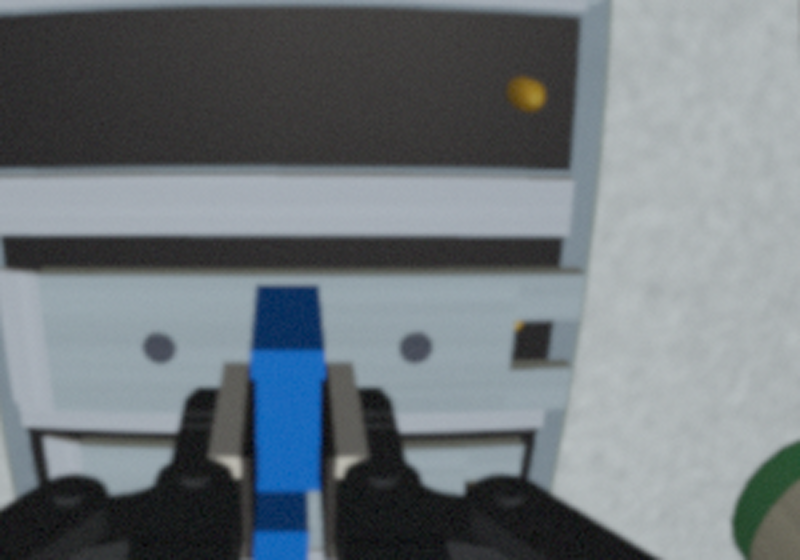

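Emit:
send_rows:
  moves:
    - {"tx": -0.001,"ty": -0.001,"tz": 0.004,"roll": 0.1}
    - {"tx": -0.001,"ty": 0.0,"tz": 0.006,"roll": 0.1}
    - {"tx": 0.0,"ty": 0.0,"tz": 0.006,"roll": 0.0}
    - {"tx": 0.0,"ty": 0.0,"tz": 0.004,"roll": 0.0}
    - {"tx": 0.0,"ty": 0.0,"tz": 0.002,"roll": 0.0}
    - {"tx": 0.0,"ty": 0.0,"tz": 0.0,"roll": 0.0}

```text
t: 46.38
position: [0.5765, -0.0807, 0.0484]
tool_rot: [0.0, 0.716, 0.698, -0.001]
wrist_force: [-7.8, -0.6, 14.2]
grip_width: 0.0122
```

```bash
python3 snap.py w32 wrist 150,100,450,310
```

```text
46.38 [ 0.5765 -0.0807  0.0484] 88.47 [ 0.68  0.54 -0.78  1.73  0.43  1.05 -0.27] 0.0122 [-7.8 -0.6 14.2]
scale 2.6666666666666665
```

View pics/w32.png

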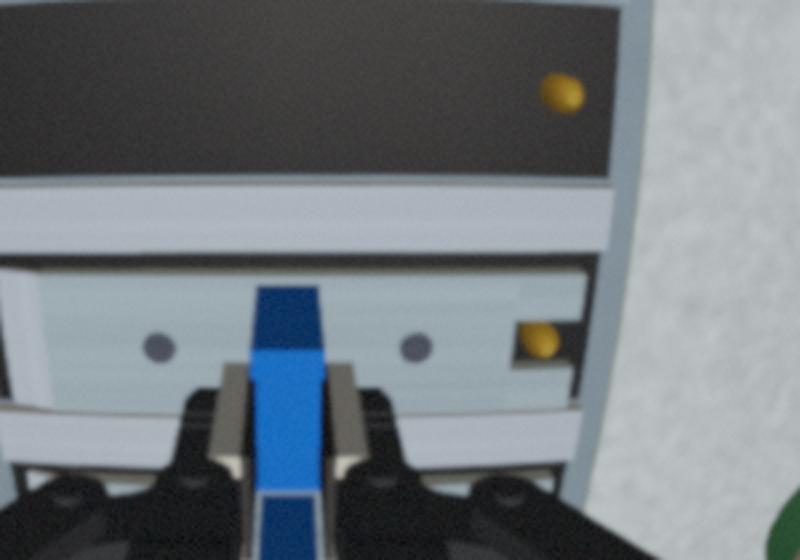

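Seated over pin with contact. Relax, release, lift.

Emit:
send_rows:
  moves:
    - {"tx": 0.0,"ty": 0.0,"tz": -0.001,"roll": 0.0}
    - {"tx": 0.0,"ty": 0.0,"tz": 0.0,"roll": 0.0}

```text
t: 46.68
position: [0.5768, -0.0806, 0.0484]
tool_rot: [0.0, 0.716, 0.698, 0.0]
wrist_force: [-1.4, 0.6, 3.8]
grip_width: 0.0121
```

Emit:
send_rows:
  moves:
    - {"tx": 0.0,"ty": 0.0,"tz": 0.0,"roll": 0.0}
    - {"tx": 0.0,"ty": 0.0,"tz": 0.0,"roll": 0.0}
    - {"tx": 0.0,"ty": 0.0,"tz": 0.0,"roll": 0.0}
    - {"tx": 0.0,"ty": 0.0,"tz": -0.015,"roll": 0.0}
    - {"tx": 0.0,"ty": 0.0,"tz": -0.03,"roll": 0.0}
    - {"tx": 0.0,"ty": 0.0,"tz": -0.04,"roll": 0.0}
    - {"tx": 0.0,"ty": 0.0,"tz": 0.0,"roll": 0.0}
  jaw: 120

```text
t: 47.55
position: [0.5787, -0.0804, 0.1375]
tool_rot: [0.003, 0.716, 0.698, 0.002]
wrist_force: [0.0, -0.3, -0.4]
grip_width: 0.0452
```

```bash
python3 snap.py w33; python3 -c "
from h import *
plan([.46,.345,.16],101.3,wmax=8.5)"
```

```text
47.55 [ 0.5787 -0.0804  0.1375] 88.47 [ 0.73  0.43 -0.83  1.66  0.34  1.19 -0.21] 0.0452 [ 0.  -0.3 -0.4]
scale 1.5625
10 rows
[{"tx": 0.023, "ty": -0.007, "tz": -0.001, "roll": -0.7}, {"tx": 0.047, "ty": -0.014, "tz": -0.003, "roll": -1.4}, {"tx": 0.047, "ty": -0.013, "tz": -0.003, "roll": -1.4}, {"tx": 0.048, "ty": -0.011, "tz": -0.003, "roll": -1.4}, {"tx": 0.048, "ty": -0.01, "tz": -0.003, "roll": -1.4}, {"tx": 0.048, "ty": -0.009, "tz": -0.003, "roll": -1.4}, {"tx": 0.048, "ty": -0.008, "tz": -0.003, "roll": -1.4}, {"tx": 0.049, "ty": -0.007, "tz": -0.003, "roll": -1.4}, {"tx": 0.049, "ty": -0.006, "tz": -0.003, "roll": -1.4}, {"tx": 0.025, "ty": -0.002, "tz": 0.0, "roll": -0.9}]
```

View pics/w33.png

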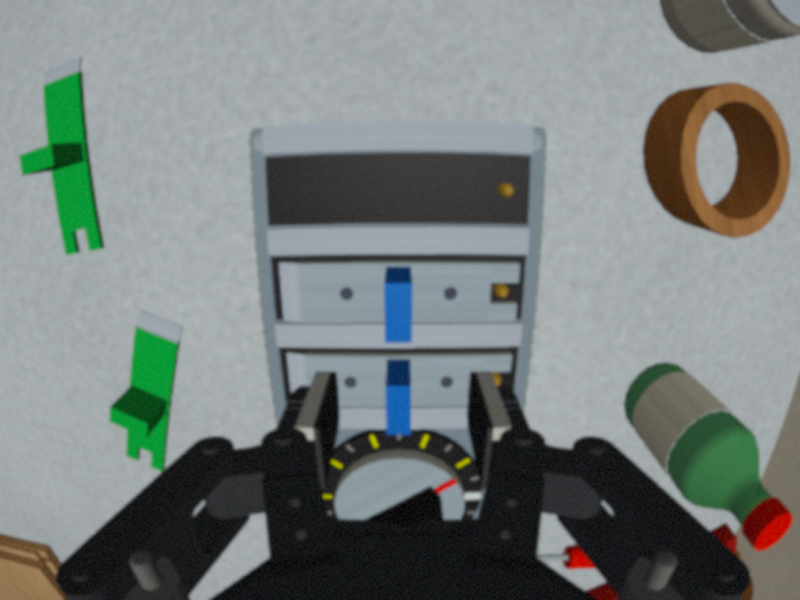

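Emit:
send_rows:
  moves:
    - {"tx": 0.023,"ty": -0.007,"tz": -0.005,"roll": -0.7}
    - {"tx": 0.047,"ty": -0.014,"tz": -0.005,"roll": -1.4}
    - {"tx": 0.047,"ty": -0.013,"tz": -0.005,"roll": -1.4}
    - {"tx": 0.048,"ty": -0.011,"tz": -0.003,"roll": -1.4}
    - {"tx": 0.048,"ty": -0.01,"tz": -0.003,"roll": -1.4}
    - {"tx": 0.048,"ty": -0.009,"tz": 0.0,"roll": -1.4}
    - {"tx": 0.048,"ty": -0.008,"tz": 0.0,"roll": -1.4}
    - {"tx": 0.049,"ty": -0.007,"tz": 0.0,"roll": -1.4}
    - {"tx": 0.049,"ty": -0.006,"tz": 0.0,"roll": -1.4}
    - {"tx": 0.025,"ty": -0.002,"tz": 0.0,"roll": -0.9}

```text
t: 48.85
position: [0.4552, 0.3483, 0.1539]
tool_rot: [-0.001, 0.632, 0.775, -0.0]
wrist_force: [0.7, -0.8, 0.2]
grip_width: 0.0449
```

Emit:
send_rows:
  moves:
    - {"tx": 0.0,"ty": 0.0,"tz": 0.0,"roll": 0.0}
    - {"tx": 0.0,"ty": 0.0,"tz": 0.0,"roll": 0.0}

```text
t: 49.1
position: [0.4581, 0.3443, 0.1538]
tool_rot: [0.0, 0.634, 0.773, -0.001]
wrist_force: [0.3, -0.7, 0.1]
grip_width: 0.0453
```

```bash
python3 snap.py w34
```

```text
49.1 [0.4581 0.3443 0.1538] 101.28 [ 0.08  0.46 -1.01  1.66  0.41  1.25 -0.82] 0.0453 [ 0.3 -0.7  0.1]
scale 1.5625
```

View pics/w34.png

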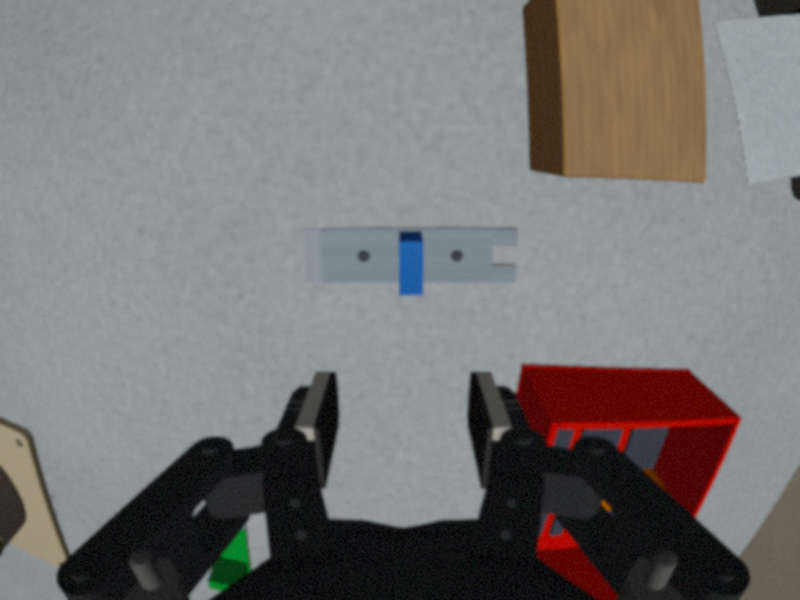

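```bash
python3 - <<'E'
from h import *
import pickle; s=pickle.load(open("w34.pkl","rb"))
P=lambda a,b,z: pix2("wrist",a/1.5625,b/1.5625,z,s)
an=lambda p,q: np.degrees(np.arctan2(q[1]-p[1],q[0]-p[0]))
t=P(411,266,.039); h1=P(363.5,256,.005);h2=P(457,256,.005)
b=an(h1,h2);print("tab",np.round(t,4),b, an(P(322,228,.005),P(517,228,.005)),an(P(322,283,.005),P(516,281,.005)))
plan([t[0]+.0004,t[1]-.002,.026],b+90,vmax=.04)
E
```

```text
tab [0.4602 0.3607 0.039 ] 11.328920945885164 11.489162060745793 11.939625439324015
5 rows
[{"tx": 0.002, "ty": 0.001, "tz": 0.016, "roll": 0.0}, {"tx": 0.004, "ty": 0.001, "tz": 0.032, "roll": 0.0}, {"tx": 0.004, "ty": 0.001, "tz": 0.032, "roll": 0.0}, {"tx": 0.004, "ty": 0.001, "tz": 0.032, "roll": 0.0}, {"tx": 0.0, "ty": 0.001, "tz": 0.016, "roll": -0.1}]
```

Emit:
send_rows:
  moves:
    - {"tx": 0.002,"ty": 0.001,"tz": 0.016,"roll": -0.1}
    - {"tx": 0.004,"ty": 0.001,"tz": 0.032,"roll": -0.1}
    - {"tx": 0.004,"ty": 0.001,"tz": 0.032,"roll": 0.0}
    - {"tx": 0.004,"ty": 0.001,"tz": 0.032,"roll": 0.0}
    - {"tx": 0.0,"ty": 0.001,"tz": 0.015,"roll": 0.0}
    - {"tx": 0.0,"ty": 0.0,"tz": 0.0,"roll": 0.0}

```text
t: 49.9
position: [0.4604, 0.3588, 0.0263]
tool_rot: [-0.0, 0.633, 0.774, -0.001]
wrist_force: [-0.1, 0.3, -0.2]
grip_width: 0.0454
```

```bash
python3 snap.py w35
```

```text
49.9 [0.4604 0.3588 0.0263] 101.44 [-0.03  0.63 -0.9   1.74  0.56  1.06 -0.93] 0.0454 [-0.1  0.3 -0.2]
scale 1.5625
```

View pics/w35.png

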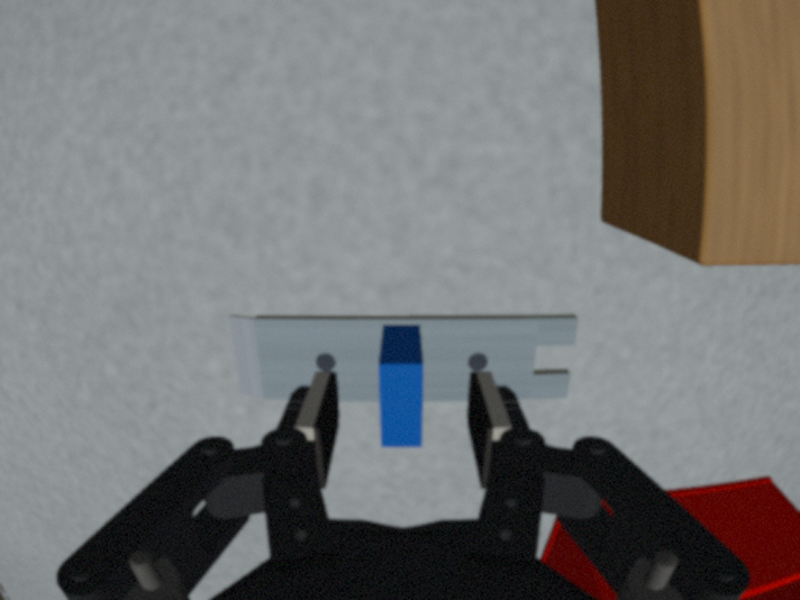

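Emit:
send_rows:
  moves:
    - {"tx": 0.0,"ty": 0.0,"tz": 0.0,"roll": 0.0}
    - {"tx": 0.0,"ty": 0.0,"tz": 0.0,"roll": 0.0}
    - {"tx": 0.0,"ty": 0.0,"tz": 0.0,"roll": 0.0}
    - {"tx": 0.0,"ty": 0.0,"tz": 0.0,"roll": 0.0}
    - {"tx": 0.0,"ty": 0.0,"tz": 0.0,"roll": 0.0}
  jaw: 255

```text
t: 50.58
position: [0.4613, 0.3599, 0.0285]
tool_rot: [0.0, 0.633, 0.774, 0.001]
wrist_force: [-0.5, -0.9, 6.2]
grip_width: 0.0122
```

Emit:
send_rows:
  moves:
    - {"tx": 0.0,"ty": 0.0,"tz": -0.01,"roll": 0.0}
    - {"tx": 0.0,"ty": 0.0,"tz": -0.02,"roll": 0.0}
    - {"tx": 0.0,"ty": 0.0,"tz": -0.03,"roll": 0.0}
    - {"tx": 0.0,"ty": 0.0,"tz": -0.04,"roll": 0.0}
    - {"tx": 0.0,"ty": 0.0,"tz": -0.04,"roll": 0.0}
    - {"tx": 0.0,"ty": 0.0,"tz": -0.02,"roll": 0.0}
    - {"tx": 0.0,"ty": 0.0,"tz": 0.0,"roll": 0.0}

```text
t: 51.45
position: [0.4611, 0.3599, 0.1885]
tool_rot: [0.001, 0.633, 0.774, 0.001]
wrist_force: [-0.0, -0.1, -2.1]
grip_width: 0.0123
```

```bash
python3 snap.py w36; python3 -c "
from h import *
plan([.579,-.022,.14],88.5,vmax=.05)"
```

```text
51.45 [0.4611 0.3599 0.1885] 101.46 [ 0.05  0.45 -1.02  1.59  0.4   1.32 -0.82] 0.0123 [-0.  -0.1 -2.1]
scale 1.5625
10 rows
[{"tx": -0.022, "ty": 0.002, "tz": 0.003, "roll": 0.7}, {"tx": -0.044, "ty": 0.005, "tz": 0.005, "roll": 1.4}, {"tx": -0.044, "ty": 0.006, "tz": 0.005, "roll": 1.4}, {"tx": -0.044, "ty": 0.007, "tz": 0.005, "roll": 1.4}, {"tx": -0.044, "ty": 0.008, "tz": 0.005, "roll": 1.4}, {"tx": -0.043, "ty": 0.009, "tz": 0.005, "roll": 1.4}, {"tx": -0.043, "ty": 0.01, "tz": 0.005, "roll": 1.4}, {"tx": -0.043, "ty": 0.011, "tz": 0.005, "roll": 1.4}, {"tx": -0.043, "ty": 0.012, "tz": 0.005, "roll": 1.4}, {"tx": -0.02, "ty": 0.009, "tz": 0.004, "roll": 1.1}]
```

View pics/w36.png

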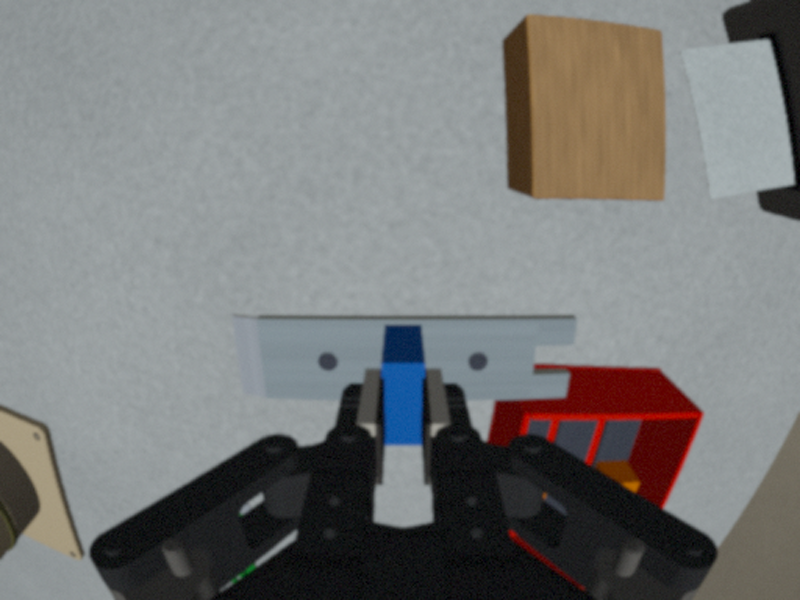

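Emit:
send_rows:
  moves:
    - {"tx": -0.022,"ty": 0.002,"tz": 0.0,"roll": 0.7}
    - {"tx": -0.044,"ty": 0.005,"tz": 0.0,"roll": 1.4}
    - {"tx": -0.044,"ty": 0.006,"tz": 0.0,"roll": 1.4}
    - {"tx": -0.044,"ty": 0.007,"tz": 0.004,"roll": 1.4}
    - {"tx": -0.044,"ty": 0.008,"tz": 0.005,"roll": 1.4}
    - {"tx": -0.043,"ty": 0.009,"tz": 0.006,"roll": 1.4}
    - {"tx": -0.043,"ty": 0.01,"tz": 0.009,"roll": 1.4}
    - {"tx": -0.043,"ty": 0.011,"tz": 0.009,"roll": 1.4}
    - {"tx": -0.043,"ty": 0.012,"tz": 0.009,"roll": 1.4}
    - {"tx": -0.02,"ty": 0.009,"tz": 0.006,"roll": 1.1}

```text
t: 52.75
position: [0.5785, -0.0246, 0.1368]
tool_rot: [-0.001, 0.718, 0.696, -0.001]
wrist_force: [0.1, 1.5, -1.6]
grip_width: 0.0125
```

Emit:
send_rows:
  moves:
    - {"tx": 0.0,"ty": 0.0,"tz": 0.0,"roll": 0.0}
    - {"tx": 0.0,"ty": 0.0,"tz": 0.0,"roll": 0.0}

```text
t: 53.0
position: [0.5787, -0.0194, 0.139]
tool_rot: [-0.001, 0.716, 0.698, 0.0]
wrist_force: [0.4, 0.3, -1.5]
grip_width: 0.0122
```

```bash
python3 -c "
from h import *
s=observe();print(s['position'],np.degrees(yaw(s)),s['grip_width'])
plan([.579,-.0225,.068],88.5,vmax=.04)"
```

```text
[ 0.5787493  -0.01944685  0.13899428] 88.60277173818942 0.012182322522615828
2 rows
[{"tx": -0.002, "ty": 0.0, "tz": 0.035, "roll": 0.1}, {"tx": -0.001, "ty": 0.0, "tz": 0.036, "roll": 0.0}]
```

Emit:
send_rows:
  moves:
    - {"tx": -0.002,"ty": 0.0,"tz": 0.035,"roll": 0.1}
    - {"tx": -0.001,"ty": 0.0,"tz": 0.036,"roll": 0.0}
    - {"tx": 0.0,"ty": 0.0,"tz": 0.0,"roll": 0.0}
    - {"tx": 0.0,"ty": 0.0,"tz": 0.0,"roll": 0.0}

```text
t: 53.5
position: [0.5798, -0.0231, 0.0699]
tool_rot: [0.0, 0.717, 0.698, 0.001]
wrist_force: [0.4, 0.0, -1.3]
grip_width: 0.0124
```

```bash
python3 snap.py w37 wrist 150,100,450,310;python3 -c "
from h import *
plan([.5785,-.0225,.0485],88.5,vmax=.008)"
```

```text
53.5 [ 0.5798 -0.0231  0.0699] 88.46 [ 0.62  0.51 -0.82  1.73  0.42  1.09 -0.37] 0.0124 [ 0.4  0.  -1.3]
scale 2.6666666666666665
4 rows
[{"tx": 0.0, "ty": 0.0, "tz": 0.004, "roll": 0.0}, {"tx": 0.0, "ty": -0.001, "tz": 0.007, "roll": 0.0}, {"tx": 0.0, "ty": -0.001, "tz": 0.007, "roll": 0.0}, {"tx": 0.001, "ty": 0.0, "tz": 0.004, "roll": -0.1}]
```

View pics/w37.png

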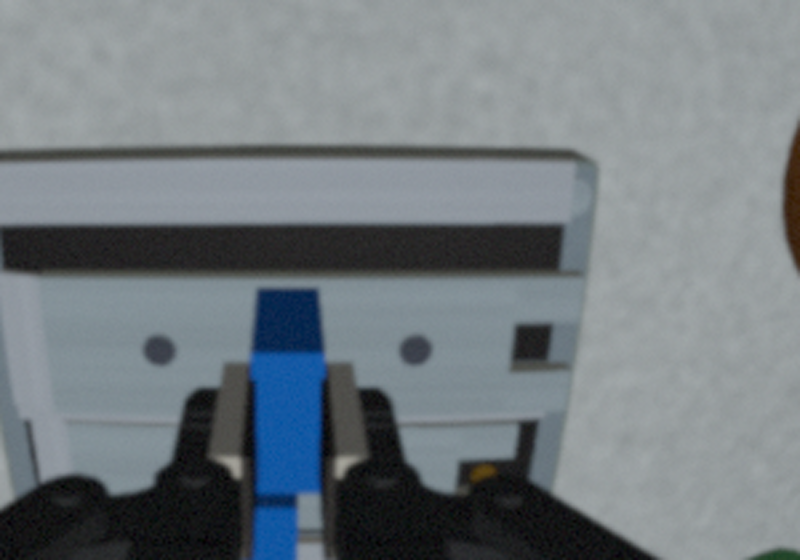

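Emit:
send_rows:
  moves:
    - {"tx": 0.001,"ty": -0.001,"tz": 0.004,"roll": 0.0}
    - {"tx": 0.0,"ty": 0.0,"tz": 0.006,"roll": 0.0}
    - {"tx": 0.0,"ty": 0.0,"tz": 0.006,"roll": 0.0}
    - {"tx": 0.0,"ty": 0.0,"tz": 0.004,"roll": 0.0}
    - {"tx": 0.0,"ty": 0.0,"tz": 0.001,"roll": 0.0}
    - {"tx": 0.0,"ty": 0.0,"tz": 0.0,"roll": 0.0}

```text
t: 54.3
position: [0.5781, -0.0227, 0.0485]
tool_rot: [0.0, 0.717, 0.697, -0.0]
wrist_force: [-8.8, 1.2, 16.4]
grip_width: 0.0123
```

```bash
python3 snap.py w38 wrist 150,100,450,310
```

```text
54.3 [ 0.5781 -0.0227  0.0485] 88.4 [ 0.61  0.54 -0.81  1.74  0.44  1.05 -0.38] 0.0123 [-8.8  1.2 16.4]
scale 2.6666666666666665
```

View pics/w38.png

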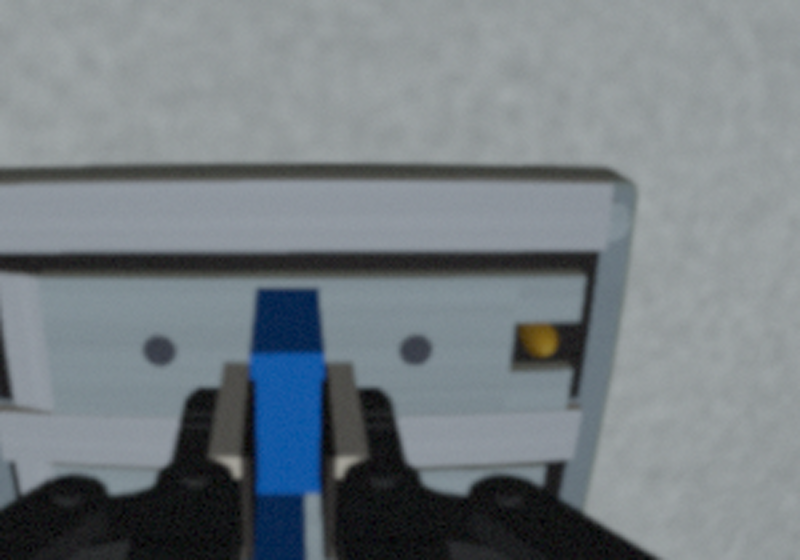

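Emit:
send_rows:
  moves:
    - {"tx": 0.0,"ty": 0.0,"tz": -0.001,"roll": 0.0}
    - {"tx": 0.0,"ty": 0.0,"tz": 0.0,"roll": 0.0}

```text
t: 54.6
position: [0.5781, -0.0228, 0.0485]
tool_rot: [-0.0, 0.717, 0.697, 0.0]
wrist_force: [-4.2, 3.8, 5.5]
grip_width: 0.0119
```

Emit:
send_rows:
  moves:
    - {"tx": 0.0,"ty": 0.0,"tz": 0.0,"roll": 0.0}
    - {"tx": 0.0,"ty": 0.0,"tz": 0.0,"roll": 0.0}
    - {"tx": 0.0,"ty": 0.0,"tz": 0.0,"roll": 0.0}
    - {"tx": 0.0,"ty": 0.0,"tz": -0.015,"roll": 0.0}
    - {"tx": 0.0,"ty": 0.0,"tz": -0.03,"roll": 0.0}
    - {"tx": 0.0,"ty": 0.0,"tz": -0.04,"roll": 0.0}
    - {"tx": 0.0,"ty": 0.0,"tz": -0.04,"roll": 0.0}
    - {"tx": 0.0,"ty": 0.0,"tz": 0.0,"roll": 0.0}
  jaw: 120

```text
t: 55.6
position: [0.58, -0.023, 0.1775]
tool_rot: [0.002, 0.717, 0.697, 0.002]
wrist_force: [0.1, 0.9, -1.2]
grip_width: 0.0451
```

```bash
python3 snap.py w39; python3 -c "
from h import *
plan([.574,-.225,.18],34.5,wmax=9)"; python3 snap.py w39s scene 140,100,370,310
```

```text
55.6 [ 0.58   -0.023   0.1775] 88.37 [ 0.67  0.4  -0.88  1.62  0.32  1.27 -0.3 ] 0.0451 [ 0.1  0.9 -1.2]
scale 1.5625
7 rows
[{"tx": -0.017, "ty": 0.0, "tz": 0.0, "roll": 4.5}, {"tx": -0.034, "ty": 0.003, "tz": -0.001, "roll": 9.0}, {"tx": -0.033, "ty": 0.008, "tz": -0.001, "roll": 9.0}, {"tx": -0.031, "ty": 0.013, "tz": -0.001, "roll": 9.0}, {"tx": -0.029, "ty": 0.018, "tz": -0.001, "roll": 9.0}, {"tx": -0.025, "ty": 0.022, "tz": -0.001, "roll": 9.0}, {"tx": -0.011, "ty": 0.012, "tz": 0.0, "roll": 4.4}]
55.65 [ 0.579  -0.0233  0.1753] 88.36 [ 0.67  0.4  -0.88  1.63  0.32  1.26 -0.3 ] 0.0455 [-0.8  0.4 -1.3]
scale 2.857142857142857
```

View pics/w39.png

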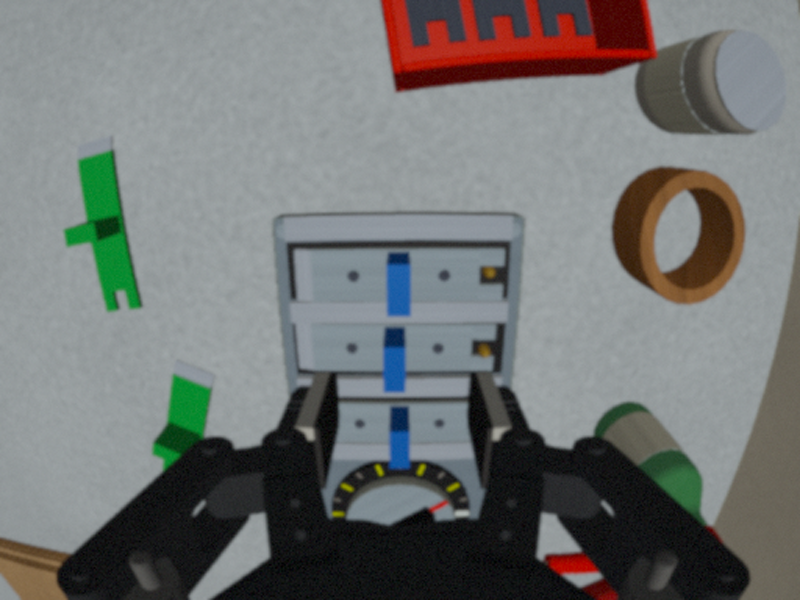

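View pics/w39s.png

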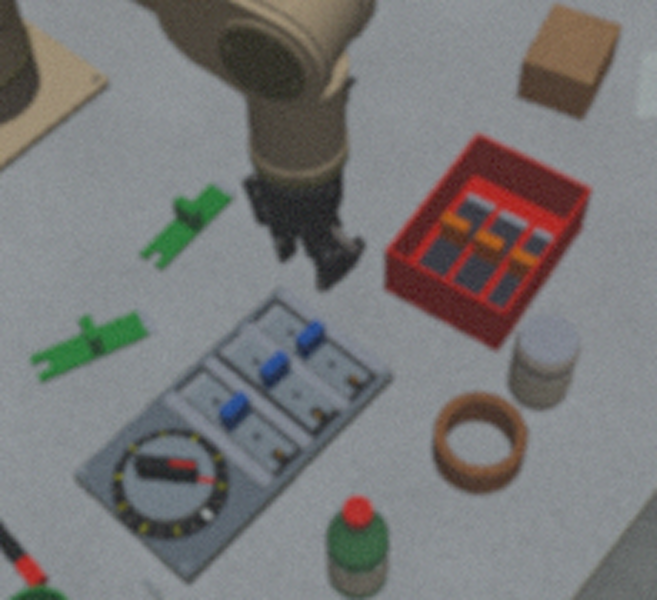

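```bash
python3 - <<'E'
import cv2
im=cv2.imread("pics/w39_raw.png")[130:330,165:350]
cv2.imwrite("pics/z.png",cv2.resize(im,None,fx=3,fy=3,interpolation=cv2.INTER_CUBIC))
im=cv2.imread("pics/w33_raw.png")[95:290,155:365]
cv2.imwrite("pics/z2.png",cv2.resize(im,None,fx=3,fy=3,interpolation=cv2.INTER_CUBIC))
E
```

```text
(no output)
```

View pics/z.png

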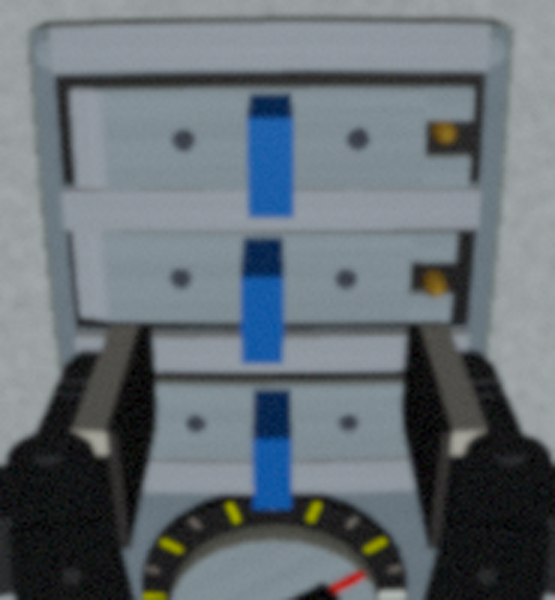

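View pics/z2.png

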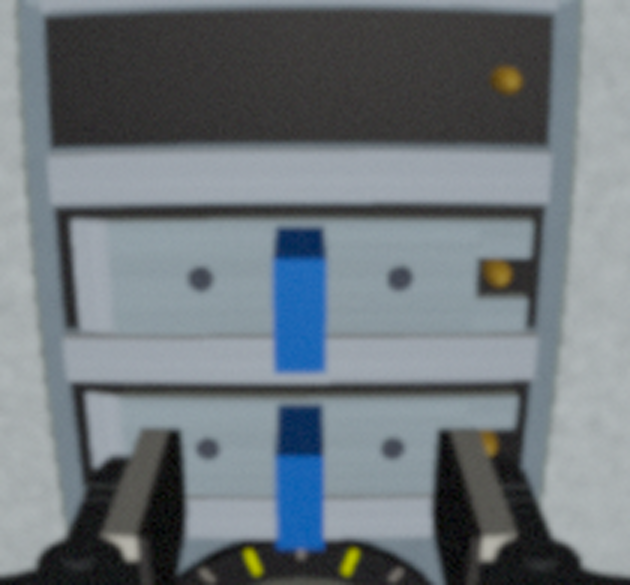

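```bash
python3 - <<'E'
from h import *
import pickle; s=pickle.load(open("w39.pkl","rb"))
an=lambda p,q: np.degrees(np.arctan2(q[1]-p[1],q[0]-p[0]))
for n,y,hy,h1,h2 in [("C",165+8,139,184,358),("B",318,279,181,346),("A",472,423,196,348)]:
    x={"C":270,"B":263,"A":272}[n]
    P=lambda a,b,z: pix2("wrist",165+a/3,130+b/3,z,s)
    print(n,np.round(P(x,y,.059),4),np.round(P(h1,hy,.025),4),np.round(P(h2,hy,.025),4),an(P(h1,hy,.025),P(h2,hy-(1 if n=="C" else 0),.025)))
plan([.574,-.078,.12],88.5)
E
```

```text
C [ 0.5789 -0.0246  0.059 ] [ 0.5493 -0.0221  0.025 ] [ 0.6091 -0.0239  0.025 ] -1.4206007443577708
B [ 0.575  -0.0741  0.059 ] [ 0.5448 -0.0746  0.025 ] [ 0.6048 -0.0764  0.025 ] -1.7393992280532573
A [ 0.576  -0.1368  0.059 ] [ 0.546  -0.1372  0.025 ] [ 0.6058 -0.1391  0.025 ] -1.8052502726159887
2 rows
[{"tx": -0.027, "ty": -0.001, "tz": 0.027, "roll": -0.1}, {"tx": -0.028, "ty": -0.002, "tz": 0.027, "roll": 0.0}]
```

Emit:
send_rows:
  moves:
    - {"tx": -0.027,"ty": -0.001,"tz": 0.022,"roll": -0.1}
    - {"tx": -0.028,"ty": -0.001,"tz": 0.022,"roll": 0.0}
    - {"tx": 0.0,"ty": 0.0,"tz": 0.0,"roll": 0.0}
    - {"tx": 0.0,"ty": 0.0,"tz": 0.0,"roll": 0.0}

```text
t: 56.2
position: [0.5744, -0.0775, 0.1291]
tool_rot: [-0.001, 0.716, 0.698, 0.0]
wrist_force: [0.4, 0.8, 1.1]
grip_width: 0.0454
```

```bash
python3 snap.py w40 wrist 150,90,380,270; python3 snap.py w40s side 200,130,350,240
```

```text
56.2 [ 0.5744 -0.0775  0.1291] 88.5 [ 0.73  0.44 -0.84  1.67  0.35  1.19 -0.22] 0.0454 [0.4 0.8 1.1]
scale 3.3333333333333335
56.25 [ 0.5747 -0.0771  0.1295] 88.54 [ 0.73  0.44 -0.84  1.67  0.35  1.19 -0.22] 0.0457 [0.2 0.2 0.5]
scale 5.333333333333333
```

View pics/w40.png

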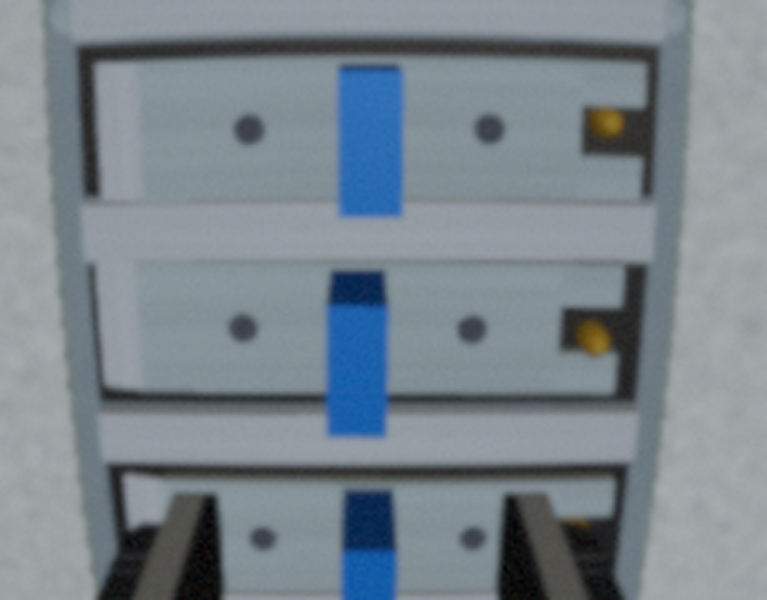

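View pics/w40s.png

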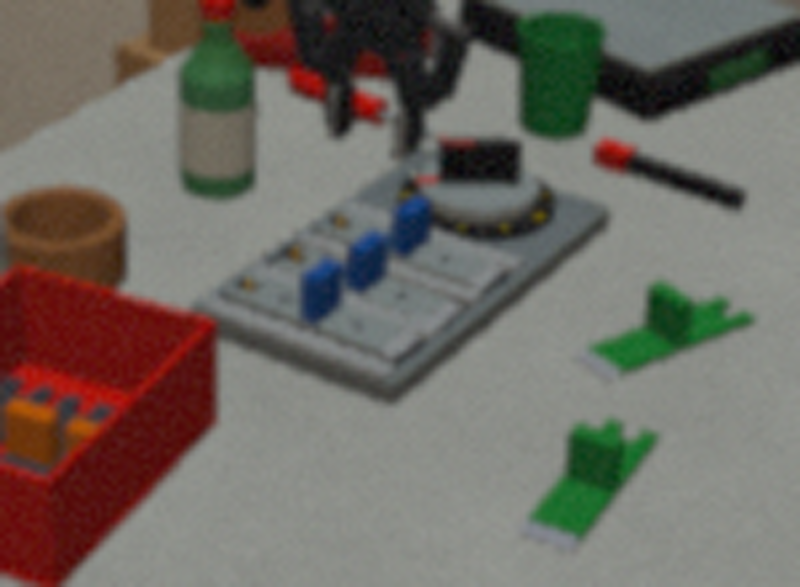

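```bash
python3 -c "
from h import *
plan([.5744,-.0768,.046],88.5,vmax=.04)"
```

```text
4 rows
[{"tx": 0.0, "ty": 0.0, "tz": 0.014, "roll": 0.0}, {"tx": 0.0, "ty": 0.0, "tz": 0.028, "roll": 0.0}, {"tx": 0.0, "ty": 0.0, "tz": 0.028, "roll": 0.0}, {"tx": 0.0, "ty": -0.001, "tz": 0.014, "roll": 0.1}]
```

Emit:
send_rows:
  moves:
    - {"tx": 0.0,"ty": 0.0,"tz": 0.014,"roll": 0.0}
    - {"tx": 0.0,"ty": 0.0,"tz": 0.028,"roll": 0.0}
    - {"tx": 0.0,"ty": 0.0,"tz": 0.026,"roll": 0.0}
    - {"tx": 0.0,"ty": 0.0,"tz": 0.014,"roll": 0.0}
    - {"tx": 0.0,"ty": 0.0,"tz": 0.0,"roll": 0.0}
    - {"tx": 0.0,"ty": 0.0,"tz": 0.0,"roll": 0.0}

```text
t: 57.05
position: [0.5753, -0.0781, 0.0482]
tool_rot: [0.001, 0.716, 0.698, 0.0]
wrist_force: [0.1, -0.2, 1.0]
grip_width: 0.0452
```

Emit:
send_rows:
  moves:
    - {"tx": 0.0,"ty": 0.0,"tz": 0.0,"roll": 0.0}
    - {"tx": 0.0,"ty": 0.0,"tz": 0.0,"roll": 0.0}
    - {"tx": 0.0,"ty": 0.0,"tz": 0.0,"roll": 0.0}
    - {"tx": 0.0,"ty": 0.0,"tz": 0.0,"roll": 0.0}
    - {"tx": 0.0,"ty": 0.0,"tz": 0.0,"roll": 0.0}
  jaw: 255

```text
t: 57.68
position: [0.5752, -0.0784, 0.0482]
tool_rot: [0.001, 0.717, 0.697, 0.0]
wrist_force: [-1.2, -1.3, 6.3]
grip_width: 0.0122
```

```bash
python3 snap.py w41 wrist 150,100,450,310
```

```text
57.67 [ 0.5752 -0.0784  0.0482] 88.45 [ 0.69  0.54 -0.79  1.74  0.43  1.05 -0.28] 0.0122 [-1.2 -1.3  6.3]
scale 2.6666666666666665
```

View pics/w41.png

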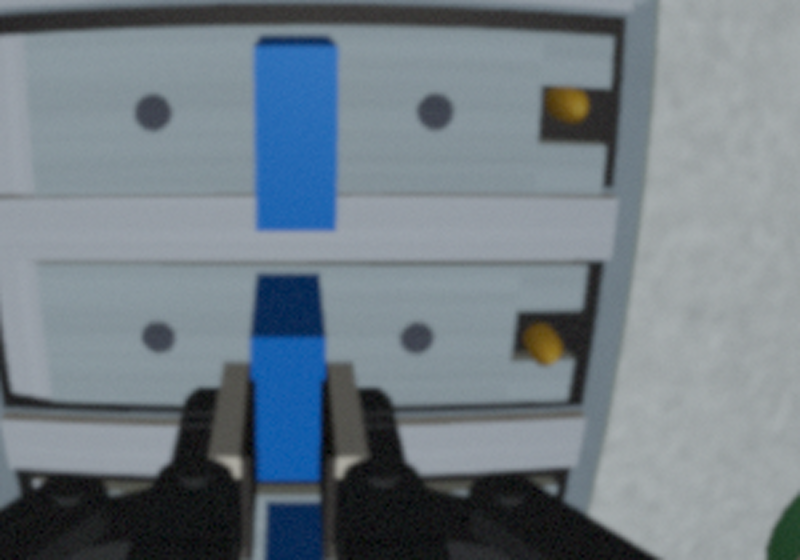

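Emit:
send_rows:
  moves:
    - {"tx": 0.0,"ty": 0.0,"tz": -0.003,"roll": 0.0}
    - {"tx": -0.001,"ty": 0.001,"tz": 0.0,"roll": 0.0}
    - {"tx": -0.002,"ty": 0.001,"tz": 0.0,"roll": 0.0}
    - {"tx": 0.0,"ty": 0.0,"tz": 0.0,"roll": 0.0}
    - {"tx": 0.0,"ty": 0.0,"tz": 0.0,"roll": 0.0}

```text
t: 58.35
position: [0.5765, -0.0813, 0.0502]
tool_rot: [-0.0, 0.716, 0.698, -0.0]
wrist_force: [1.1, 0.1, -1.5]
grip_width: 0.0127
```

```bash
python3 snap.py w42 wrist 150,100,450,310
```

```text
58.35 [ 0.5765 -0.0813  0.0502] 88.47 [ 0.69  0.54 -0.79  1.73  0.43  1.06 -0.27] 0.0127 [ 1.1  0.1 -1.5]
scale 2.6666666666666665
```

View pics/w42.png

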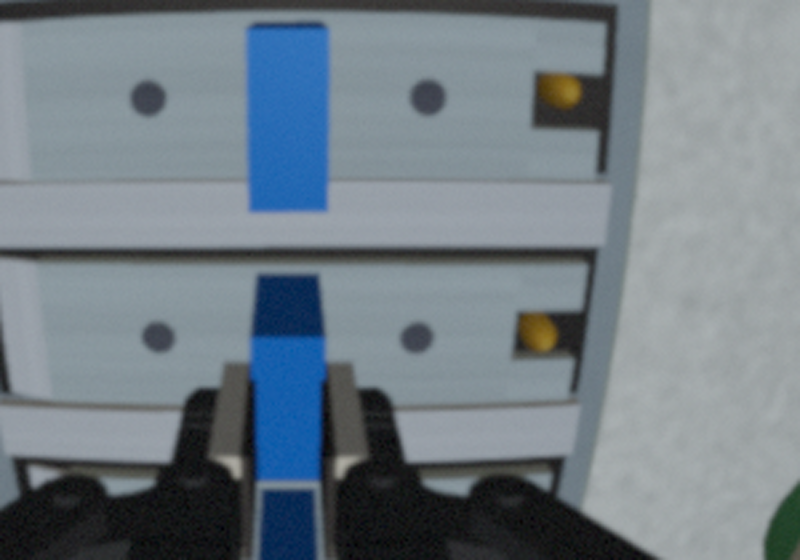

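Emit:
send_rows:
  moves:
    - {"tx": 0.0,"ty": 0.0,"tz": 0.002,"roll": 0.0}
    - {"tx": 0.0,"ty": 0.0,"tz": 0.001,"roll": 0.0}
    - {"tx": 0.0,"ty": 0.0,"tz": 0.001,"roll": 0.0}
    - {"tx": 0.0,"ty": 0.0,"tz": 0.0,"roll": 0.0}

```text
t: 58.9
position: [0.5767, -0.0813, 0.0481]
tool_rot: [0.0, 0.717, 0.698, -0.0]
wrist_force: [-10.1, -0.7, 20.1]
grip_width: 0.0121
```

```bash
python3 snap.py w43 wrist 150,100,450,310
```

```text
58.9 [ 0.5767 -0.0813  0.0481] 88.46 [ 0.69  0.54 -0.79  1.73  0.44  1.05 -0.28] 0.0121 [-10.1  -0.7  20.1]
scale 2.6666666666666665
```

View pics/w43.png

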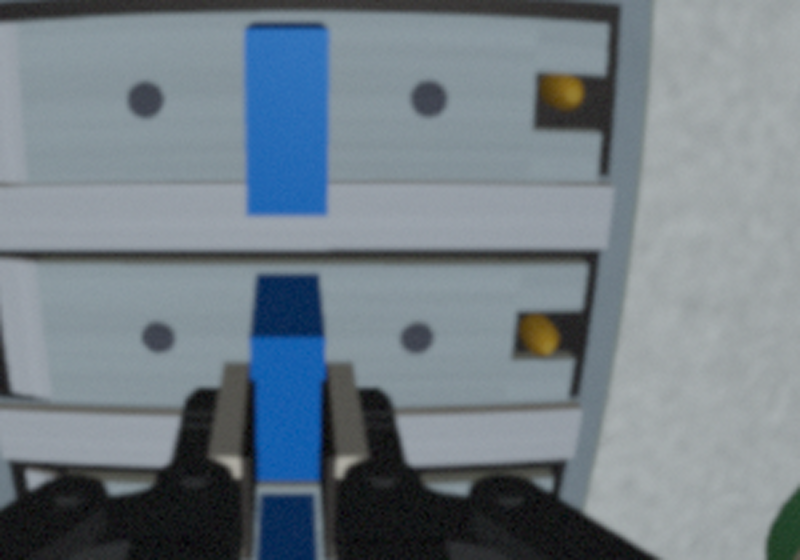

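Emit:
send_rows:
  moves:
    - {"tx": 0.0,"ty": 0.0,"tz": -0.002,"roll": 0.0}
    - {"tx": 0.0,"ty": 0.0,"tz": 0.0,"roll": 0.0}

```text
t: 59.2
position: [0.5766, -0.0814, 0.0483]
tool_rot: [0.0, 0.717, 0.698, 0.0]
wrist_force: [-0.5, -0.7, -0.9]
grip_width: 0.0121
```

Emit:
send_rows:
  moves:
    - {"tx": 0.0,"ty": 0.0,"tz": 0.0,"roll": 0.0}
    - {"tx": 0.0,"ty": 0.0,"tz": 0.0,"roll": 0.0}
    - {"tx": 0.0,"ty": 0.0,"tz": 0.0,"roll": 0.0}
    - {"tx": 0.0,"ty": 0.0,"tz": -0.015,"roll": 0.0}
    - {"tx": 0.0,"ty": 0.0,"tz": -0.03,"roll": 0.0}
    - {"tx": 0.0,"ty": 0.0,"tz": -0.04,"roll": 0.0}
    - {"tx": 0.0,"ty": 0.0,"tz": -0.04,"roll": 0.0}
    - {"tx": 0.0,"ty": 0.0,"tz": 0.0,"roll": 0.0}
  jaw: 120

```text
t: 60.2
position: [0.5784, -0.081, 0.1776]
tool_rot: [0.003, 0.716, 0.698, 0.002]
wrist_force: [1.1, -0.2, -0.1]
grip_width: 0.0453
```

```bash
python3 snap.py w44 wrist 140,80,370,270; python3 -c "
from h import *
plan([.5745,-.2325,.16],34.5,wmax=9)"
```

```text
60.2 [ 0.5784 -0.081   0.1776] 88.48 [ 0.75  0.4  -0.86  1.61  0.32  1.27 -0.19] 0.0453 [ 1.1 -0.2 -0.1]
scale 3.1578947368421053
7 rows
[{"tx": -0.013, "ty": 0.0, "tz": 0.001, "roll": 4.5}, {"tx": -0.025, "ty": 0.002, "tz": 0.003, "roll": 9.0}, {"tx": -0.024, "ty": 0.006, "tz": 0.003, "roll": 9.0}, {"tx": -0.023, "ty": 0.01, "tz": 0.003, "roll": 9.0}, {"tx": -0.021, "ty": 0.013, "tz": 0.003, "roll": 9.0}, {"tx": -0.019, "ty": 0.017, "tz": 0.003, "roll": 9.0}, {"tx": -0.009, "ty": 0.01, "tz": -0.001, "roll": 4.5}]
```

View pics/w44.png

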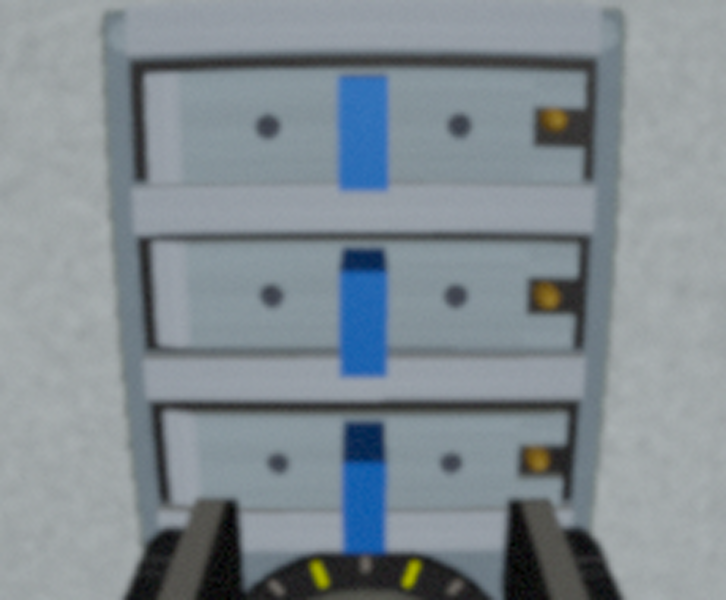

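Emit:
send_rows:
  moves:
    - {"tx": -0.013,"ty": 0.0,"tz": 0.001,"roll": 4.5}
    - {"tx": -0.025,"ty": 0.002,"tz": 0.003,"roll": 9.0}
    - {"tx": -0.024,"ty": 0.006,"tz": 0.003,"roll": 9.0}
    - {"tx": -0.023,"ty": 0.01,"tz": 0.003,"roll": 9.0}
    - {"tx": -0.021,"ty": 0.013,"tz": 0.003,"roll": 9.0}
    - {"tx": -0.019,"ty": 0.017,"tz": 0.003,"roll": 9.0}
    - {"tx": -0.009,"ty": 0.01,"tz": 0.002,"roll": 4.5}
    - {"tx": 0.0,"ty": 0.0,"tz": 0.0,"roll": 0.0}
    - {"tx": 0.0,"ty": 0.0,"tz": 0.0,"roll": 0.0}

```text
t: 61.38
position: [0.5735, -0.2317, 0.155]
tool_rot: [-0.0, 0.955, 0.298, -0.0]
wrist_force: [0.2, -0.1, 0.4]
grip_width: 0.0451
```

```bash
python3 snap.py w45; python3 -c "
from h import *
plan([.5750,-.2325,.048],34.5,wmax=9,vmax=.04)"
```

```text
61.38 [ 0.5735 -0.2317  0.155 ] 34.64 [ 0.79  0.44 -0.62  1.55  0.27  1.24 -0.84] 0.0451 [ 0.2 -0.1  0.4]
scale 1.5625
4 rows
[{"tx": 0.0, "ty": 0.0, "tz": 0.018, "roll": 0.0}, {"tx": 0.0, "ty": 0.001, "tz": 0.036, "roll": 0.0}, {"tx": 0.0, "ty": 0.001, "tz": 0.036, "roll": 0.0}, {"tx": 0.001, "ty": 0.0, "tz": 0.017, "roll": 0.1}]
```

View pics/w45.png

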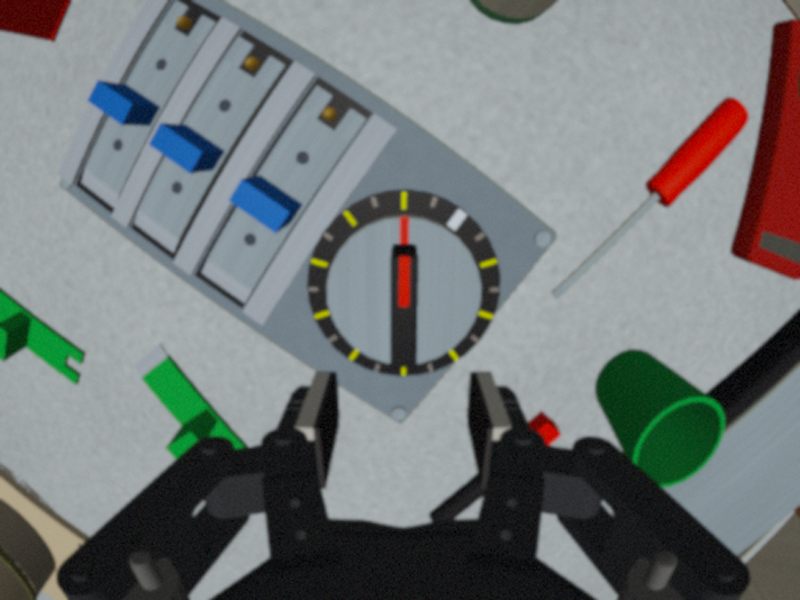

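Dial still at 10, bar centred (col 404 vs. 402). Descend and grip.

Emit:
send_rows:
  moves:
    - {"tx": 0.0,"ty": 0.0,"tz": 0.018,"roll": 0.0}
    - {"tx": 0.0,"ty": 0.001,"tz": 0.036,"roll": 0.0}
    - {"tx": 0.0,"ty": 0.0,"tz": 0.036,"roll": 0.0}
    - {"tx": 0.001,"ty": 0.0,"tz": 0.017,"roll": 0.1}
    - {"tx": 0.0,"ty": 0.0,"tz": 0.0,"roll": 0.0}

```text
t: 62.05
position: [0.5744, -0.2324, 0.0471]
tool_rot: [-0.001, 0.955, 0.296, -0.001]
wrist_force: [0.5, -0.3, 0.4]
grip_width: 0.0453
```

Emit:
send_rows:
  moves:
    - {"tx": 0.0,"ty": 0.0,"tz": 0.0,"roll": 0.0}
    - {"tx": 0.0,"ty": 0.0,"tz": 0.0,"roll": 0.0}
    - {"tx": 0.0,"ty": 0.0,"tz": 0.0,"roll": 0.0}
    - {"tx": 0.0,"ty": 0.0,"tz": 0.0,"roll": 0.0}
    - {"tx": 0.0,"ty": 0.0,"tz": 0.0,"roll": 0.0}
  jaw: 255

```text
t: 62.68
position: [0.5747, -0.2315, 0.0499]
tool_rot: [-0.001, 0.955, 0.296, -0.0]
wrist_force: [-9.1, 7.1, 10.2]
grip_width: 0.0127
```

```bash
python3 -c "
from h import *
s=observe();print(s['position'],np.degrees(yaw(s)),s['grip_width'],s['wrist_force'])"
```

```text
[ 0.57472975 -0.23148219  0.04993654] 34.42407890538518 0.012673279679614092 [-9.07726291  7.14350167 10.18961804]
```

Roll +36° (clockwise) to zero.

Emit:
send_rows:
  moves:
    - {"tx": 0.0,"ty": 0.0,"tz": -0.001,"roll": 4.0}
    - {"tx": 0.0,"ty": 0.0,"tz": 0.0,"roll": 8.0}
    - {"tx": 0.0,"ty": 0.0,"tz": 0.0,"roll": 8.0}
    - {"tx": 0.0,"ty": 0.0,"tz": 0.0,"roll": 8.0}
    - {"tx": 0.0,"ty": 0.0,"tz": 0.0,"roll": 5.0}
    - {"tx": 0.0,"ty": 0.0,"tz": 0.0,"roll": 3.0}
    - {"tx": 0.0,"ty": 0.0,"tz": 0.0,"roll": 0.0}
    - {"tx": 0.0,"ty": 0.0,"tz": 0.0,"roll": 0.0}

```text
t: 63.68
position: [0.5751, -0.2327, 0.05]
tool_rot: [-0.0, 1.0, -0.014, 0.0]
wrist_force: [-3.5, 4.3, 3.5]
grip_width: 0.0127
```

```bash
python3 snap.py w46
```

```text
63.67 [ 0.5751 -0.2327  0.05  ] -1.55 [ 0.67  0.52 -0.47  1.64  0.26  1.04 -1.47] 0.0127 [-3.5  4.3  3.5]
scale 1.5625
```

View pics/w46.png

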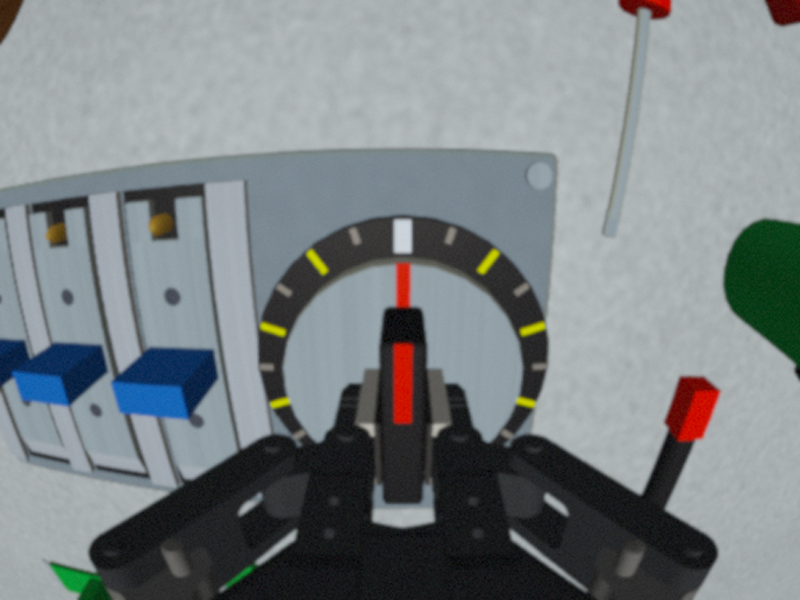

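Pointer on the zero mark. Release and lift clear.

Emit:
send_rows:
  moves:
    - {"tx": 0.0,"ty": 0.0,"tz": 0.0,"roll": 0.0}
    - {"tx": 0.0,"ty": 0.0,"tz": 0.0,"roll": 0.0}
    - {"tx": 0.0,"ty": 0.0,"tz": 0.0,"roll": 0.0}
    - {"tx": 0.0,"ty": 0.0,"tz": -0.02,"roll": 0.0}
    - {"tx": 0.0,"ty": 0.0,"tz": -0.04,"roll": 0.0}
    - {"tx": 0.0,"ty": 0.0,"tz": -0.05,"roll": 0.0}
    - {"tx": -0.02,"ty": -0.03,"tz": -0.05,"roll": 0.0}
    - {"tx": -0.02,"ty": -0.03,"tz": -0.03,"roll": 0.0}
    - {"tx": 0.0,"ty": 0.0,"tz": 0.0,"roll": 0.0}
    - {"tx": 0.0,"ty": 0.0,"tz": 0.0,"roll": 0.0}
  jaw: 120

```text
t: 64.97
position: [0.5366, -0.1725, 0.24]
tool_rot: [0.001, 1.0, -0.014, 0.0]
wrist_force: [-0.3, -0.2, -0.4]
grip_width: 0.0453
```

```bash
python3 snap.py w47; python3 snap.py w47s scene
```

```text
64.97 [ 0.5366 -0.1725  0.24  ] -1.65 [ 0.69  0.24 -0.54  1.59  0.13  1.35 -1.46] 0.0453 [-0.3 -0.2 -0.4]
scale 1.5625
65.03 [ 0.5364 -0.1728  0.2392] -1.69 [ 0.69  0.24 -0.54  1.59  0.13  1.35 -1.46] 0.0456 [-0.3 -0.9 -0.7]
scale 1.5625
```

View pics/w47.png

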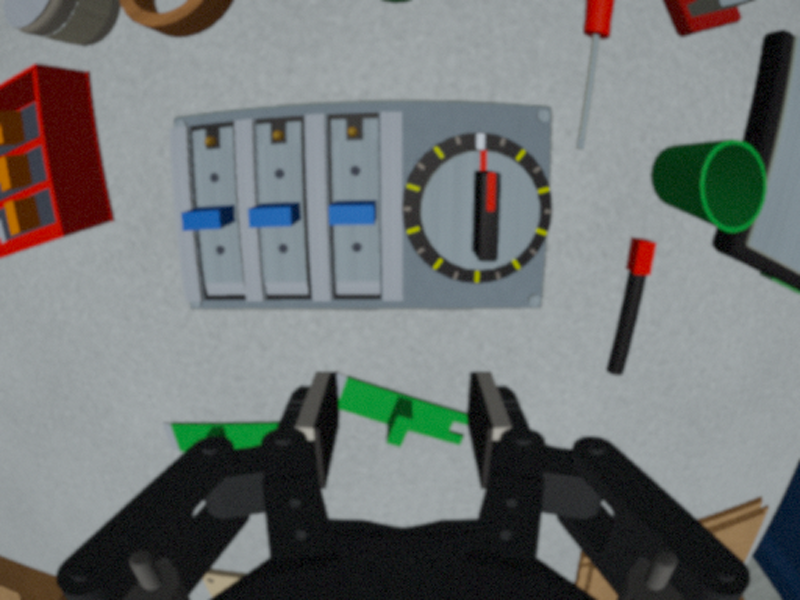

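View pics/w47s.png

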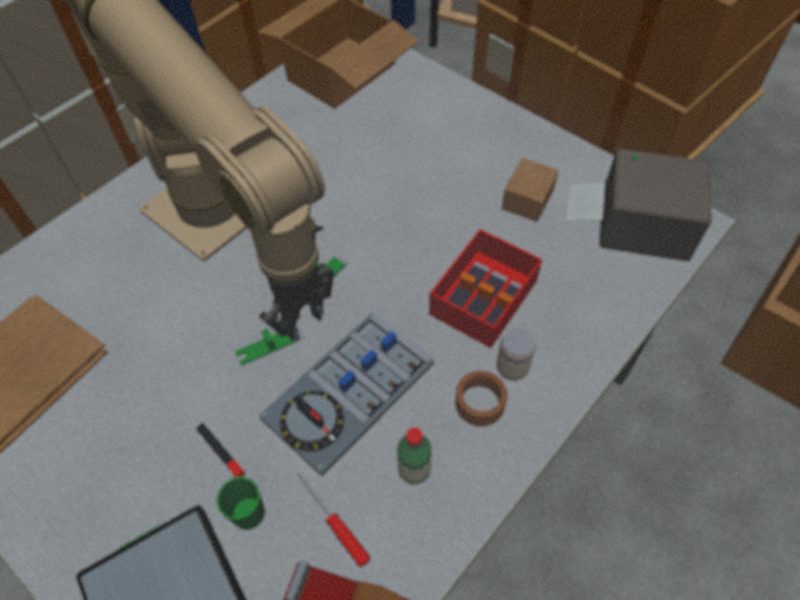

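```bash
python3 -c "
import cv2
im=cv2.imread('pics/w47_raw.png')[60:205,105:360]
cv2.imwrite('pics/z3.png',cv2.resize(im,None,fx=3.1,fy=3.1,interpolation=cv2.INTER_CUBIC))"
```

```text
(no output)
```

View pics/z3.png

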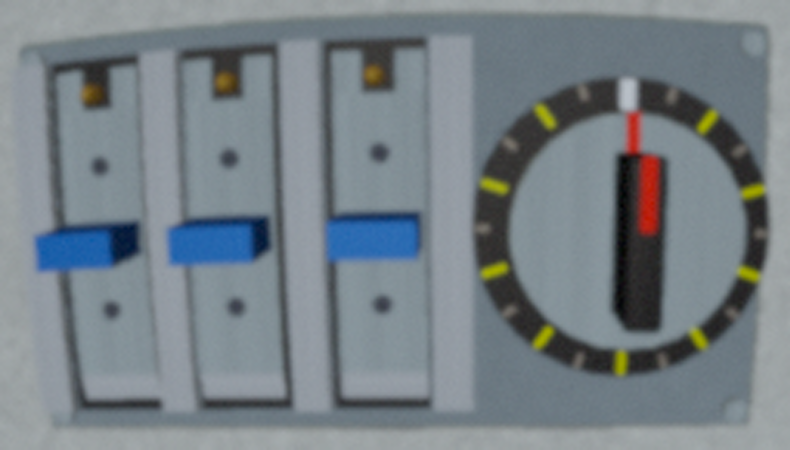

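```bash
python3 -c "
from station import *
print(close_job())"
```

```text
the job is handed in; nothing more can be done
None
```

The job is done and handed in at about 65 s of the 210 s allowed.

- **Dial:** I turned it left to 15, paused, right past zero to 90, paused, then left to 10. A wrist picture confirmed the pointer at each stop. It stayed at 10 while I moved the blades, and I turned it back to zero last.
- **Blades:** The three worn blades lie side by side in the red bin. The three new blades lie in the three beds with their notches over the pins.
- **Disturbance:** After I set the third new blade down, the middle one had slid about 3 mm along its bed and 3 mm sideways. I gripped it again, lined it up and pressed it home.

**Last checks:** The final pictures show:
- all three blades aligned alike, each pin sitting in its notch;
- the pointer on the zero mark;
- the other things on the bench where they were, judged by eye.

The gripper was clear of everything, and the highest force I read was about 26 N on the wrist. I judged the blades flat from these pictures and from the contact force when pressing them down; I did not measure their height. The camera's position readings varied by 2–3 mm between views, so for the final placing I went by where each pin sat in its notch.

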